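# Clamp the setting rods in the inspection fixture

## Task

Get the setting rods that lie on the bench ready to travel in the inspection fixture: lift the keeper bar straight up out of its two open brackets and lay it on the bench, then lay each rod in the nest of its own length and swing that nest's cam lever outwards just until the mouth of the sprung end stop stands on the black band of its plunger, never driving the plunger home. When all the rods present are clamped, lay the keeper bar back down in both brackets; leave the other tools on the bench alone.

Things in the scene. Friction and masses are not known exactly. Their poses are not given: they have to be found in the camera images.
- fixture: fixed grey plate, 310 x 310 x 12 mm (own x, y, z), origin on the bench (plate spans own y -179 to 131). Carries 3 nests, at own x -75, 0, 75 mm in varying order. At own x -138 and 138, y 0 stand two open-topped U brackets, 12 mm thick: slot 22 mm wide in y, its floor 78 mm above the bench, prongs to 94 mm, flared lips to 105 mm.
- keeper_bar: loose steel-grey bar, 322 mm long (own x), 16 wide (y), 20 high, with black end caps 26 wide, 28 high, 10 long that sit outside the brackets; 0.26 kg; origin at its centre. At first it lies in both brackets across the nests (origin 88 mm above the bench, own x along the fixture's x); on the bench, lying on its caps, 14 mm. Grip it at the middle.
- rod_short: loose setting rod 110 mm long (own y): steel, 14 mm diameter, with a black square grip sleeve 20 x 20 x 36 mm at its middle; about 130 g; both ends alike; origin at its centre. At first it lies on a flat of its sleeve on the bench, axis 10 mm up. May be absent.
- nest_short: fixed nest for the 110 mm rod, axes as the fixture's; origin 12 mm above the bench under the rod's middle. Two 90 degree vee saddles (10 mm thick, 36 wide, top 52 mm up) at own y -39 and 39 mm carry the rod along y, axis 48 mm above the origin; rail 10 mm high. Cam unit and pusher (flat face at own y -67 mm at lever 0) at -y, sprung stop at +y: 10 to 16 mm end play.
- stop_short: fixed sprung stop of that nest; origin 10 mm above the nest's, 38 mm below its free plunger's face (at nest y 53 to 59 mm, varies). The plunger (nose 14 mm diameter) points to -y; the housing's mouth, a brass ring, is 13 mm behind its face. A black band 5 mm wide on the plunger is at the mouth when the plunger is in by 2 to 7 mm.
- plunger_short (a joint): how far that stop's plunger is pressed in, m: 0 free, 0.010 driven home (nose against housing); spring 1 N per mm; mouth on the middle of the band at 0.0045.
- cam_short (a joint): angle of that nest's eccentric cam lever, rad: 0 back (leaning 0.3 from upright towards the rod), growing as it swings outwards and down (own -y) to 2.1, a little below level. Starts at 0 to 0.25, stays where left (about 4 N at the knob). The pusher advances 12 mm per rad.
- knob_short (a point): centre of that lever's black round knob, 24 mm diameter, 18 mm wide along own x with flat sides (pinch it from above across x), 75 mm from the pivot, which lies at nest y -123 mm, 48 mm above the nest's origin, axis along x; the knob moves in the y-z plane.
- rod_mid: loose setting rod 130 mm long (own y): steel, 14 mm diameter, with a black square grip sleeve 20 x 20 x 36 mm at its middle; about 140 g; both ends alike; origin at its centre. At first it lies on a flat of its sleeve on the bench, axis 10 mm up. May be absent.
- nest_mid: fixed nest for the 130 mm rod, axes as the fixture's; origin 12 mm above the bench under the rod's middle. Two 90 degree vee saddles (10 mm thick, 36 wide, top 52 mm up) at own y -49 and 49 mm carry the rod along y, axis 48 mm above the origin; rail 10 mm high. Cam unit and pusher (flat face at own y -77 mm at lever 0) at -y, sprung stop at +y: 10 to 16 mm end play.
- stop_mid: fixed sprung stop of that nest; origin 10 mm above the nest's, 38 mm below its free plunger's face (at nest y 63 to 69 mm, varies). The plunger (nose 14 mm diameter) points to -y; the housing's mouth, a brass ring, is 13 mm behind its face. A black band 5 mm wide on the plunger is at the mouth when the plunger is in by 2 to 7 mm.
- plunger_mid (a joint): how far that stop's plunger is pressed in, m: 0 free, 0.010 driven home (nose against housing); spring 1 N per mm; mouth on the middle of the band at 0.0045.
- cam_mid (a joint): angle of that nest's eccentric cam lever, rad: 0 back (leaning 0.3 from upright towards the rod), growing as it swings outwards and down (own -y) to 2.1, a little below level. Starts at 0 to 0.25, stays where left (about 4 N at the knob). The pusher advances 12 mm per rad.
- knob_mid (a point): centre of that lever's black round knob, 24 mm diameter, 18 mm wide along own x with flat sides (pinch it from above across x), 75 mm from the pivot, which lies at nest y -133 mm, 48 mm above the nest's origin, axis along x; the knob moves in the y-z plane.
- rod_long: loose setting rod 150 mm long (own y): steel, 14 mm diameter, with a black square grip sleeve 20 x 20 x 36 mm at its middle; about 160 g; both ends alike; origin at its centre. At first it lies on a flat of its sleeve on the bench, axis 10 mm up. May be absent.
- nest_long: fixed nest for the 150 mm rod, axes as the fixture's; origin 12 mm above the bench under the rod's middle. Two 90 degree vee saddles (10 mm thick, 36 wide, top 52 mm up) at own y -59 and 59 mm carry the rod along y, axis 48 mm above the origin; rail 10 mm high. Cam unit and pusher (flat face at own y -87 mm at lever 0) at -y, sprung stop at +y: 10 to 16 mm end play.
- stop_long: fixed sprung stop of that nest; origin 10 mm above the nest's, 38 mm below its free plunger's face (at nest y 73 to 79 mm, varies). The plunger (nose 14 mm diameter) points to -y; the housing's mouth, a brass ring, is 13 mm behind its face. A black band 5 mm wide on the plunger is at the mouth when the plunger is in by 2 to 7 mm.
- plunger_long (a joint): how far that stop's plunger is pressed in, m: 0 free, 0.010 driven home (nose against housing); spring 1 N per mm; mouth on the middle of the band at 0.0045.
- cam_long (a joint): angle of that nest's eccentric cam lever, rad: 0 back (leaning 0.3 from upright towards the rod), growing as it swings outwards and down (own -y) to 2.1, a little below level. Starts at 0 to 0.25, stays where left (about 4 N at the knob). The pusher advances 12 mm per rad.
- knob_long (a point): centre of that lever's black round knob, 24 mm diameter, 18 mm wide along own x with flat sides (pinch it from above across x), 75 mm from the pivot, which lies at nest y -143 mm, 48 mm above the nest's origin, axis along x; the knob moves in the y-z plane.
- square: bystander: engineer's square, 78 x 98 x 15 mm, lying on the bench; leave it alone.
- micrometer: bystander: outside micrometer, 40 x 115 x 15 mm, lying on the bench; leave it alone.
- brush: bystander: dust brush with wooden handle, 37 x 165 x 10 mm, lying on the bench; leave it alone.

How it is judged:
On the way, in this order (a step that is already met when the one before it is completed fails the run):
1. the keeper bar is out of its brackets and lies on the bench (height (world z) of keeper_bar below 0.024 m and linear speed of keeper_bar below 0.02 m/s), for 0.2 s.
2. every rod present lies in the nest of its length, clamped with the stop's mouth on the plunger's band (x of rod_short in the frame of nest_short between -0.003 and 0.003 m and z of rod_short in the frame of nest_short between 0.044 and 0.052 m and angle between the y axis of rod_short and the y axis of nest_short, either way round below 0.05 rad and y of rod_short in the frame of stop_short between -0.0535 and -0.0475 m and linear speed of each of rod_short, rod_mid, rod_long below 0.02 m/s and x of rod_mid in the frame of nest_mid between -0.003 and 0.003 m and z of rod_mid in the frame of nest_mid between 0.044 and 0.052 m and angle between the y axis of rod_mid and the y axis of nest_mid, either way round below 0.05 rad and y of rod_mid in the frame of stop_mid between -0.0635 and -0.0575 m and x of rod_long in the frame of nest_long between -0.003 and 0.003 m and z of rod_long in the frame of nest_long between 0.044 and 0.052 m and angle between the y axis of rod_long and the y axis of nest_long, either way round below 0.05 rad and y of rod_long in the frame of stop_long between -0.0735 and -0.0675 m), for 0.2 s.
At the end, for the whole second after the job is handed in: Every rod present lies in both vees of its own nest (axis within 3 mm sideways, 4 mm in height, 0.05 rad) and presses its plunger in by 1.5 to 7.5 mm, at rest; the keeper bar lies at rest on the floor of both brackets (within 14 mm endways, 6 mm sideways, 4 mm in height, 0.05 rad) (all of step 2 and x of keeper_bar in the frame of fixture between -0.014 and 0.014 m and y of keeper_bar in the frame of fixture between -0.006 and 0.006 m and z of keeper_bar in the frame of fixture between 0.084 and 0.092 m and angle between the x axis of keeper_bar and the x axis of fixture, either way round below 0.05 rad and linear speed of keeper_bar below 0.02 m/s); the robot touches nothing.
It fails at once if the plunger of the short nest is driven home (pressed in more than 9 mm) by the moving lever (value of joint plunger_short above 0.009 m and velocity of joint cam_short above 0.03 rad/s).
It fails at once if the plunger of the mid nest is driven home (pressed in more than 9 mm) by the moving lever (value of joint plunger_mid above 0.009 m and velocity of joint cam_mid above 0.03 rad/s).
It fails at once if the plunger of the long nest is driven home (pressed in more than 9 mm) by the moving lever (value of joint plunger_long above 0.009 m and velocity of joint cam_long above 0.03 rad/s).
It fails at once if a bystander (square, micrometer, brush) is moved more than 3 cm (distance of any of square, micrometer, brush from where it was at the start of the episode above 0.03 m).
Of rod_short, rod_mid, rod_long only 2 to 3 are there at a start; the rules pass over those that are not, and their reading is None.
At some moment in a run one of rod_short, rod_mid, rod_long may be knocked a few centimetres aside while the robot is not near it.
Once in a run the grip may slacken for a moment while it holds something.
It also fails if it takes over 210 s, if anything falls off the work surface, if the arm or the gripper's body presses on something with over 40 N, if the wrist force passes 120 N, or if a joint passes its speed limit or range.

## Robot

A 7-joint arm with a two-finger parallel gripper is mounted at the origin on a cart in front of the work surface, level with it; the furniture and walls round the work are solid. World frame = base frame: x ahead of the robot, y to its left, z up, the work surface at z = 0. Lengths are in m, angles in rad, forces in N, time in s.
With the tool pointing down it reaches from about 0.4 to 0.85 m from the base axis. Payload 6.9 kg.
Tool frame: the origin (TCP) lies midway between the tips of the shut fingers; the grasp point (between the pads) lies 19 mm behind it; x points along the fingers, y is the direction in which the jaws open and shut, and the axes are right-handed (so a half turn about x gives the same grasp; the last joint's range is limited). The gripper opens to 85 mm and grips with 20 to 120 N. Pads are 22 mm wide; open, the fingers measure 114 mm over their backs; the gripper's body (76 mm by 85 mm) begins 54 mm behind the grasp point. The pads swing forward as they close: fully open they stand 13 mm farther back than shut.
Start: joints at [1.381, 0.507, -0.238, 1.5, 0.126, 1.149, -0.155], TCP at [0.182, -0.598, 0.192] pointing down, gripper open.
Joint ranges: [-3.08, 3.08], [-0.24, 2.05], [-1.43, 1.35], [0, 2.5], [-1.52, 4.66], [0.17, 1.96], [-2.89, 2.89]. Speed limits (rad/s): [2.39, 2.39, 3.14, 3.14, 3.14, 3.14, 3.14].

## Interface

Orientations are given as a unit quaternion [x, y, z, w].
In Python, from bench import env, eyes, job gives the robot as it stands. The module is installed in compiled form; this text tells all that it offers.
- The arm moves only by the tool play_rows, never from a script. Its argument "deltas" is one flat list of numbers, 5 for each row, row after row: the closure, from 0 (fully open) to 1 (shut), then the shift along the tool's x, y, z each as a share of 0.15 m, from -1 to 1, then the turn about the tool's x as a share of pi/4 rad, from -1 to 1. A call has 1 to 8 rows; each row is the pose to reach, as a shift and turn from the pose measured when the call began, along the tool's axes at that moment; what a row does not reach only later rows make up. A row lasts 1/10 s, in which the tool goes at most 50 mm and 8.59 degrees, less where a joint would pass 70% of its speed; a pose out of reach is approached as far as the arm can. A call with a number of a shift or a turn outside -1 to 1 is refused whole. A call with a gripper value outside its range is refused whole. The fingers move at their own pace and stop on an object; "newtons" is the grip in N (left out, the last holds). Time passes only in rows, so rows that repeat a pose let the fingers close. It gives the time, the measured TCP pose, the force and the opening at its end, in the units of the state.
- env.get_state(): the state, without advancing time (a new reading comes with each control period).
- eyes.capture(name): name is "scene" or "top"; returns the picture (384x512x3 uint8, red, green, blue); there is no depth.
- eyes.calibration(name): a dict with "K" (3x3 intrinsics, pixels), "T" (4x4, takes a point from camera to world coordinates). Camera axes: x right, y down, z forward; pixel columns grow to the right and rows downward; lengths in m; the calibration is good to about 2 mm. A picture is of the moment at which its call begins. calibration takes no time and is no camera call.
- job.close_job(): hands the job in, once; it reports no verdict.
The state is a dict: "clock": time; "joints": joint angles; "joint_vel": joint speeds; "joint_efforts": joint torques, N m; "tool_pos": TCP position; "tcp_rot": TCP orientation; "ft_force": force on the tool from outside, world axes, zero at the start; "torque": the same for the moment, N m; "finger_gap": finger opening in m.
Only numpy, scipy, OpenCV 4.12 (cv2) and the standard library are available. Lean on these libraries where they do the work, as an engineer would, in place of code of your own. Each camera call takes 0.05 s, during which the arm holds its last target.

## Working session

There is one attempt and no reset: what is moved stays moved. The work goes in short steps, Python scripts to look and compute and a tool call to move; the robot and the scene stay as the last step left them, time stands still between calls to the robot, and variables do not carry over. Pictures are saved under pics/ and viewed, and the job is handed in when it is done.

Besides the shell and the picture viewer there is one more tool, called as name(argument=value, ...) on one line, values as JSON. play_rows: Moves the arm, as the interface text tells. Shift numbers are shares of 0.15 m and turn numbers shares of pi/4 rad, none past 1 either way. Its arguments: {"type":"object","properties":{"deltas":{"type":"array","items":{"type":"number"}},"newtons":{"type":"number"}},"required":["deltas"]}

```bash
mkdir -p pics
cat > h.py <<'E'
import numpy as np, cv2
from bench import env, eyes, job
def snap(tag):
    out={}
    for n in ("scene","top"):
        im=eyes.capture(n); out[n]=im
        cv2.imwrite(f"pics/{tag}_{n}.png",cv2.cvtColor(im,cv2.COLOR_RGB2BGR))
    return out
def ray(n,u,v):
    c=eyes.calibration(n);K=np.array(c["K"]);T=np.array(c["T"])
    d=T[:3,:3]@np.linalg.solve(K,[u,v,1.0]);return T[:3,3],d
def onz(n,u,v,z):
    o,d=ray(n,u,v);return o+d*(z-o[2])/d[2]
def proj(n,p):
    c=eyes.calibration(n);K=np.array(c["K"]);T=np.array(c["T"])
    q=T[:3,:3].T@(np.array(p)-T[:3,3]);q=K@q;return q[:2]/q[2]
E
python3 - <<'E'
from h import *
s=env.get_state()
for k,v in s.items(): print(k,np.round(v,4))
snap("a")
for n in("scene","top"):
    c=eyes.calibration(n);print(n,np.round(c["K"],1),np.round(c["T"],3))
E
```

```text
clock 0.0
joints [ 1.3805  0.5083 -0.2375  1.5011  0.1257  1.1489 -0.1548]
joint_vel [-0.0005 -0.0002  0.0008 -0.0006 -0.001  -0.0002  0.0011]
joint_efforts [ 8.00000e-04 -6.20584e+01 -2.18670e+00 -2.49645e+01  1.26000e-02
  1.22000e-02  0.00000e+00]
tool_pos [ 0.1819 -0.5973  0.1907]
tcp_rot [-0.6993 -0.1048  0.6995 -0.1036]
ft_force [-0.5366  0.6571  0.9356]
torque [ 0.0014 -0.0049 -0.0094]
finger_gap 0.0854
scene [[439.9   0.  255.4]
 [  0.  439.9 189.9]
 [  0.    0.    1. ]] [[-0.675 -0.419  0.608 -0.239]
 [-0.738  0.358 -0.572  0.964]
 [ 0.022 -0.835 -0.55   0.855]
 [ 0.     0.     0.     1.   ]]
top [[440.5   0.  257.6]
 [  0.  440.5 187.1]
 [  0.    0.    1. ]] [[-0.013 -0.987  0.158  0.342]
 [-1.     0.015  0.011  0.138]
 [-0.014 -0.158 -0.987  1.55 ]
 [ 0.     0.     0.     1.   ]]
```

Run:
```python
import cv2
for n in("scene","top"):
    im=cv2.imread(f"pics/a_{n}.png");cv2.imwrite(f"pics/a_{n}_b.png",cv2.resize(im,(800,600),interpolation=cv2.INTER_CUBIC))
```

```text
(no output)
```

View pics/a_scene_b.png

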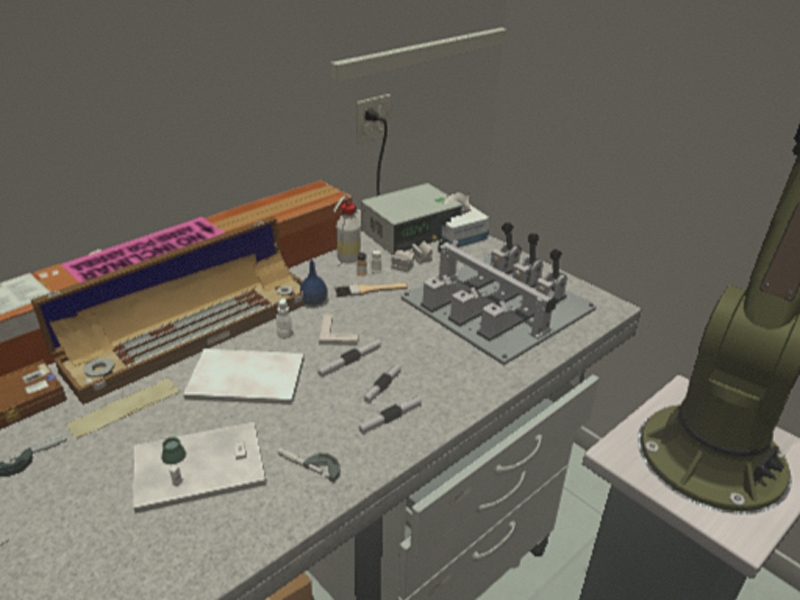

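View pics/a_top_b.png

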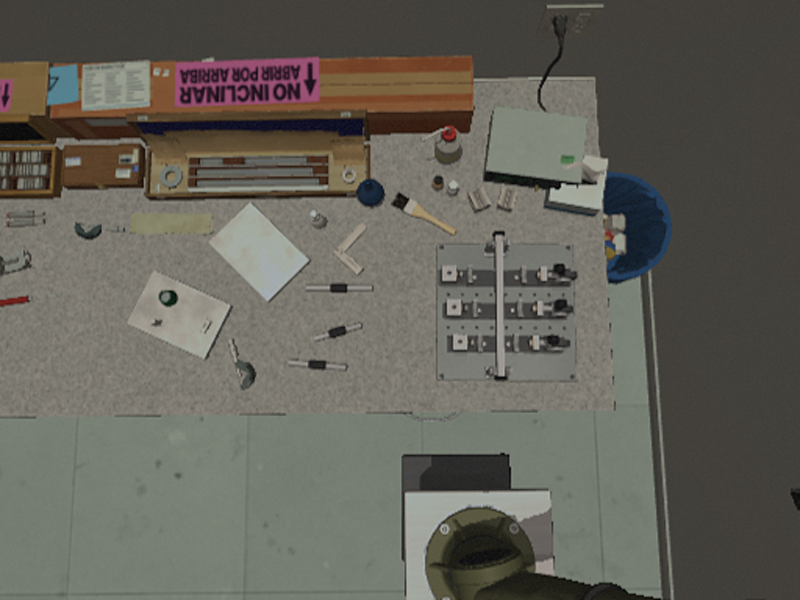

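The scene shows the fixture at right with its stops facing +y and the bar across. There are three rods near (340,288), (338,330) and (318,364) in the 800 px top view, with the square and brush beside them. I'll zoom in.

```bash
python3 - <<'E'
import cv2
im=cv2.imread("pics/a_top.png")
cv2.imwrite("pics/a1.png",cv2.resize(im[148:250,272:376],(800,784),interpolation=cv2.INTER_CUBIC)[:600] if 0 else cv2.resize(im[148:248,270:380],None,fx=6,fy=6,interpolation=cv2.INTER_CUBIC))
cv2.imwrite("pics/a2.png",cv2.resize(im[135:255,140:260],None,fx=5,fy=5,interpolation=cv2.INTER_CUBIC))
im=cv2.imread("pics/a_scene.png")
cv2.imwrite("pics/a3.png",cv2.resize(im[135:235,250:385],None,fx=5.9,fy=5.9,interpolation=cv2.INTER_CUBIC))
E
python3 - <<'E'
from h import *
from scipy.spatial.transform import Rotation as R
print(np.round(R.from_quat(env.get_state()["tcp_rot"]).as_matrix(),3))
E
```

```text
[[-0.001  0.292 -0.957]
 [ 0.002 -0.957 -0.292]
 [-1.    -0.002  0.   ]]
```

View pics/a1.png

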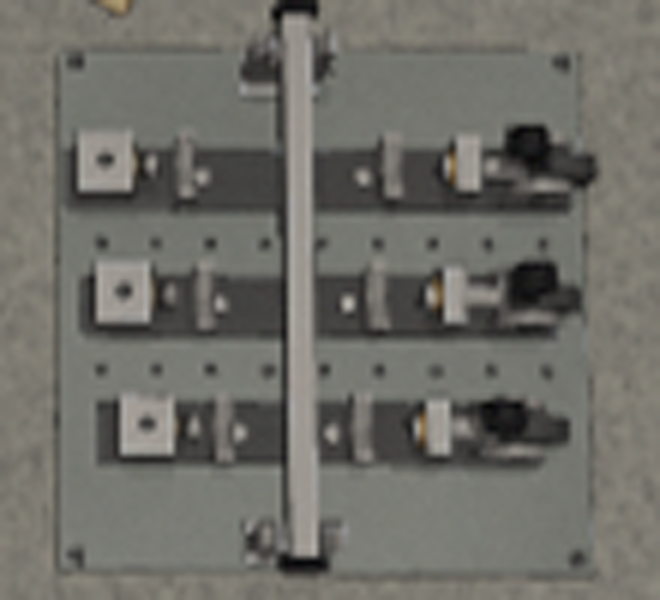

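View pics/a2.png

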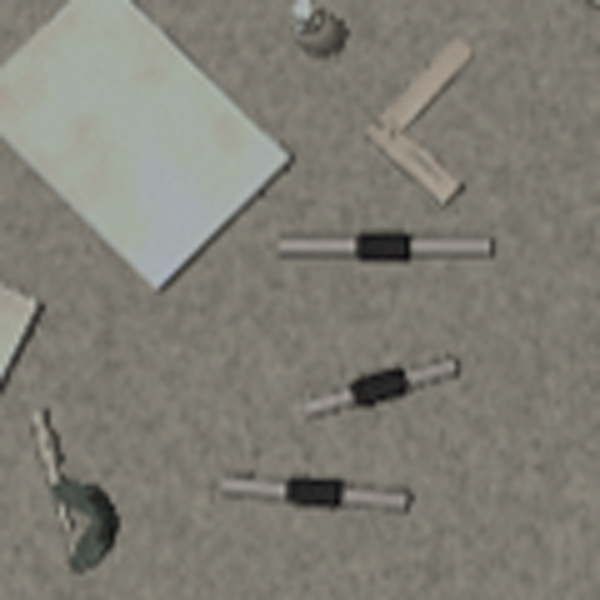

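View pics/a3.png

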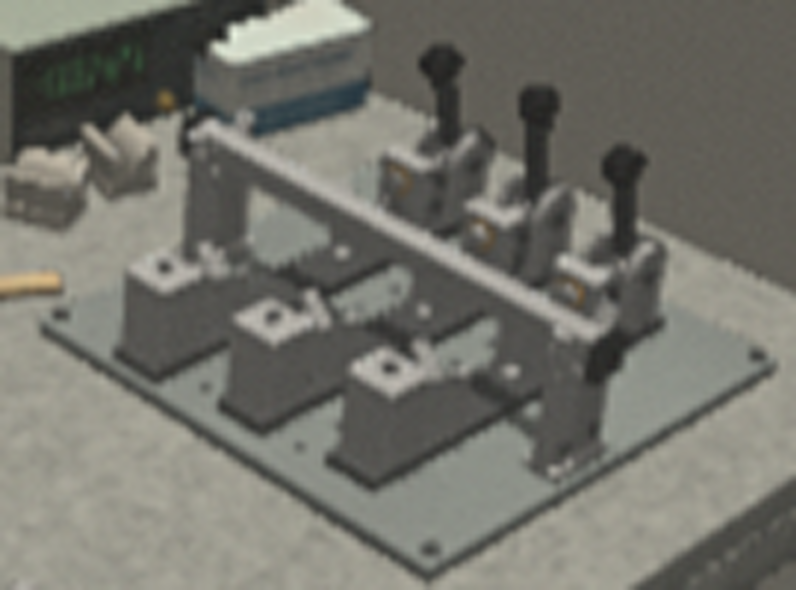

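```bash
cat > m.py <<'E'
from h import *
im=cv2.imread("pics/a_top.png")
roi=im[148:248,270:380].astype(int)
b,g,r=[roi[...,i] for i in range(3)]
# bench is warmer (r>b), plate is greenish
m=((g-r)>2).astype(np.uint8)
print(m.sum()); cv2.imwrite("pics/m1.png",cv2.resize(m*255,None,fx=6,fy=6,interpolation=cv2.INTER_NEAREST))
for p in [(275,160),(300,160),(330,200),(372,200),(365,240)]: print(p,im[p[1],p[0]])
E
python3 m.py
```

```text
380
(275, 160) [109 118 122]
(300, 160) [107 113 111]
(330, 200) [49 51 53]
(372, 200) [116 126 130]
(365, 240) [76 81 82]
```

View pics/m1.png

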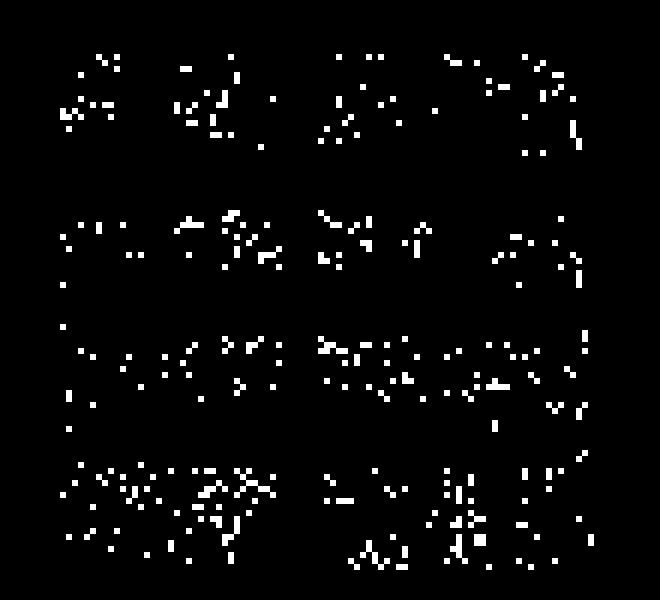

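```bash
cat > m.py <<'E'
from h import *
im=cv2.imread("pics/a_top.png")
bl=cv2.bilateralFilter(im,5,30,3).astype(int)
big=bl[148:252,268:382]
m=((big[...,2]-big[...,0])<9).astype(np.uint8)
m=cv2.morphologyEx(m,cv2.MORPH_OPEN,np.ones((3,3)))
n,l,st,_=cv2.connectedComponentsWithStats(m); k=1+np.argmax(st[1:,4]);m=(l==k).astype(np.uint8)
cv2.imwrite("pics/m1.png",cv2.resize(m*255,None,fx=5,fy=5,interpolation=cv2.INTER_NEAREST))
c=cv2.findContours(m,cv2.RETR_EXTERNAL,cv2.CHAIN_APPROX_NONE)[0][0]
h=cv2.convexHull(c)[:,0]+[268,148]
# unproject hull
W=np.array([onz("top",u,v,0.012)[:2] for u,v in c[:,0]+[268,148]],np.float32)
rect=cv2.minAreaRect(W);print(rect);print(cv2.boxPoints(rect))
# rods: dark sleeve
roi=im[135:255,140:260].astype(int)
d=(roi.max(2)<62).astype(np.uint8)
n,l,st,ce=cv2.connectedComponentsWithStats(d)
for k in range(1,n):
    if st[k,4]>20:
        ys,xs=np.where(l==k)
        P=np.array([onz("top",u+140,v+135,0.02)[:2] for u,v in zip(xs,ys)],np.float32)
        print(st[k],P.mean(0),cv2.minAreaRect(P))
E
python3 m.py
```

```text
((0.5450006723403931, -0.07814785838127136), (0.3184046745300293, 0.3187389075756073), 88.81485748291016)
[[ 0.3823725  -0.23401988]
 [ 0.70104325 -0.24061239]
 [ 0.70762885  0.07772416]
 [ 0.3889581   0.08431667]]
[71 47 11  5 51] [0.60008764 0.30094996] ((0.6001811027526855, 0.3022478222846985), (0.0353611558675766, 0.01430551428347826), 89.12638854980469)
[70 74 12  7 57] [0.50113297 0.3035496 ] ((0.5011720657348633, 0.3035006523132324), (0.01791694387793541, 0.03810126334428787), 13.305055618286133)
[17 97  7 14 43] [0.41341543 0.49471226] ((0.41338515281677246, 0.49434584379196167), (0.04529515281319618, 0.016289085149765015), 16.5277042388916)
[57 96 12  6 53] [0.42870712 0.34797195] ((0.4269341230392456, 0.3488751947879791), (0.03805737942457199, 0.017257068306207657), 89.20772552490234)
```

View pics/m1.png

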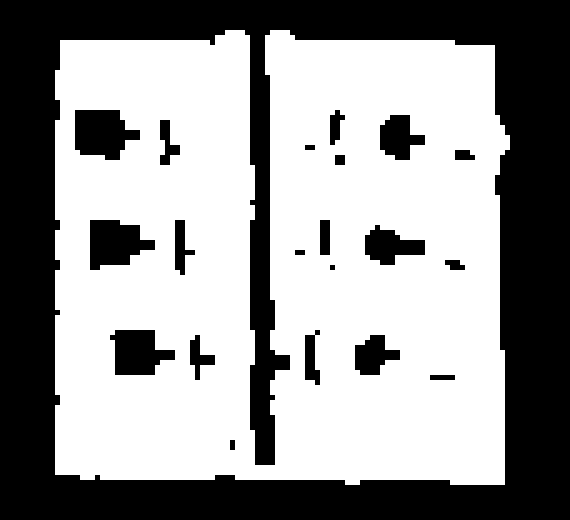

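```bash
cat >> m.py <<'E'
print('---')
H,Wd=m.shape
def fit(P):
    P=np.array(P,float)
    W=np.array([onz("top",u,v,0.012)[:2] for u,v in P],np.float32)
    vx,vy,x,y=cv2.fitLine(W,cv2.DIST_HUBER,0,0.001,0.001).ravel()
    d=np.array([vx,vy]);res=(W-[x,y])@np.array([-vy,vx])
    W=W[abs(res)<0.004];vx,vy,x,y=cv2.fitLine(W,cv2.DIST_L2,0,0.001,0.001).ravel()
    return np.array([x,y]),np.array([vx,vy])
rows=range(12,95);cols=[c for c in range(14,96) if not 40<c<62]
L=[(np.where(m[r])[0][0]-.5+268,r+148) for r in rows]
R_=[(np.where(m[r])[0][-1]+.5+268,r+148) for r in rows if not 18<r<40]
T_=[(c+268,np.where(m[:,c])[0][0]-.5+148) for c in cols]
B=[(c+268,np.where(m[:,c])[0][-1]+.5+148) for c in cols]
F=[fit(x) for x in(L,R_,T_,B)]
for p,d in F: print(p,d,np.degrees(np.arctan2(d[1],d[0])))
def inter(a,b):
    t=np.linalg.solve(np.c_[a[1],-b[1]],b[0]-a[0]);return a[0]+t[0]*a[1]
C=[inter(F[i],F[j]) for i,j in((0,2),(1,2),(1,3),(0,3))]
print(np.array(C),[np.linalg.norm(C[i]-C[(i+1)%4]) for i in range(4)], np.mean(C,0))
E
python3 m.py | sed -n '/---/,$p'
```

```text
---
[0.53826576 0.08243259] [ 0.9997125  -0.02397608] -1.3738599
[ 0.5049257  -0.22843328] [ 0.9996839  -0.02513977] -1.4405546
[ 0.6985221  -0.08154783] [0.02047892 0.9997903 ] 88.82656
[ 0.3868096  -0.07010599] [0.02192615 0.9997596 ] 88.74362
[[ 0.7018006   0.07851054]
 [ 0.69541526 -0.23322366]
 [ 0.38340425 -0.22537729]
 [ 0.39023286  0.08598286]] [np.float32(0.3117996), np.float32(0.31210965), np.float32(0.31143504), np.float32(0.3116573)] [ 0.5427132  -0.07352689]
```

```bash
cat >> h.py <<'E'
FY=-0.0228; FO=np.array([0.5432,-0.0495,0.])
def fx(p):  # fixture own -> world
    c,s=np.cos(FY),np.sin(FY);p=np.array(p,float)
    return FO+np.array([c*p[0]-s*p[1],s*p[0]+c*p[1],p[2]])
NX={'short':-.075,'mid':0.,'long':.075}; PV={'short':-.123,'mid':-.133,'long':-.143}
def knob(n,th): return fx([NX[n],PV[n]+.075*np.sin(.3-th),.060+.075*np.cos(.3-th)])
def crop(n,tag,x0,y0,x1,y1,f,pts=()):
    im=cv2.imread(f"pics/{tag}_{n}.png");o=cv2.resize(im[y0:y1,x0:x1],None,fx=f,fy=f,interpolation=cv2.INTER_CUBIC)
    for p,col in pts:
        u,v=proj(n,p);cv2.circle(o,(int((u-x0+.5)*f),int((v-y0+.5)*f)),3,col,-1)
    cv2.imwrite(f"pics/{tag}_{n}_c.png",o)
E
python3 - <<'E'
from h import *
P=[(fx([x,y,.012]),(0,0,255)) for x in(-.155,.155) for y in(-.179,.131)]
P+=[(fx([x,y,.098]),(0,255,0)) for x in(-.161,.161) for y in(-.008,.008)]
for n in NX:
    P+=[(knob(n,.12),(255,0,255))]
    P+=[(fx([NX[n],s*{'short':.039,'mid':.049,'long':.059}[n],.060]),(255,255,0)) for s in(-1,1)]
crop("top","a",268,148,382,248,6,P);crop("scene","a",250,125,385,235,5.9,P)
E
```

```text
(no output)
```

View pics/a_top_c.png

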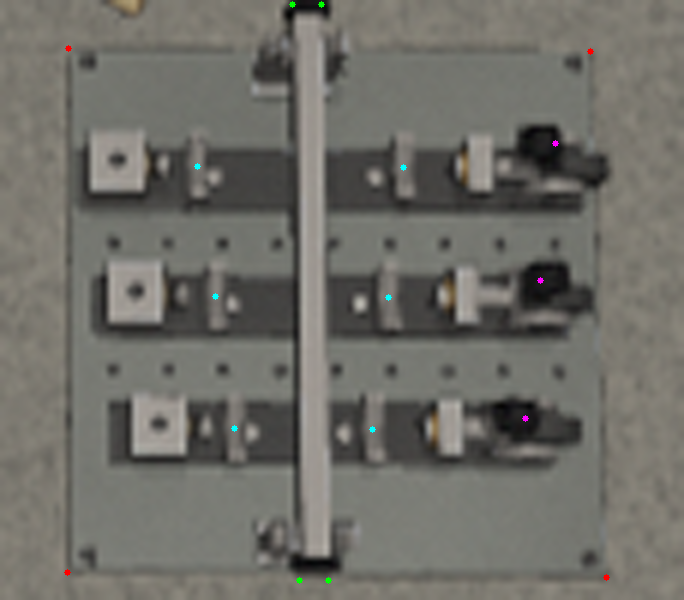

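View pics/a_scene_c.png

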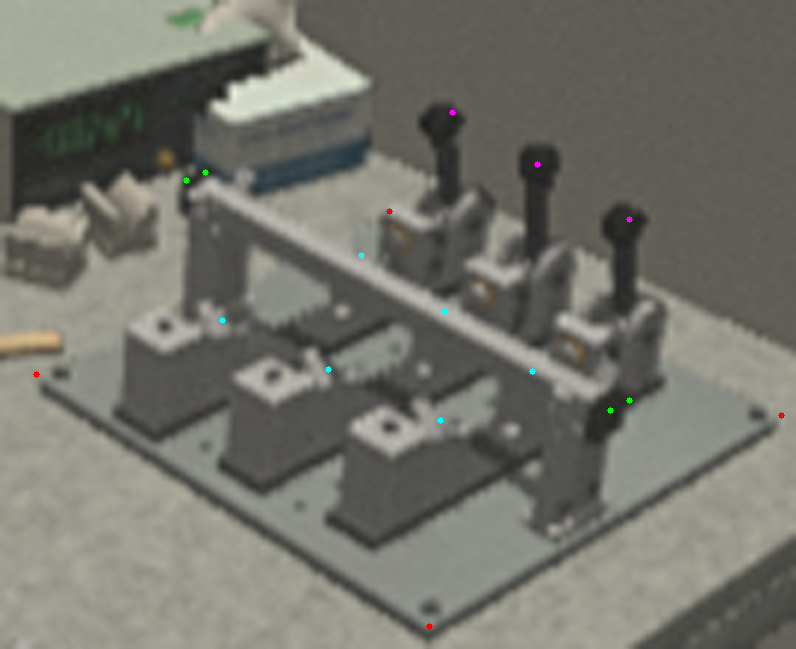

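The top view gives the fixture plate as 311.7 mm square (expected 310), yawed -1.3 deg. Long, mid and short nests lie at +x, 0 and -x. The scene view agrees to about 1.5 px. Next I'll work out the moves to the bar and pick a spot to lay it.

```bash
cat >> h.py <<'E'
from scipy.spatial.transform import Rotation as R
def go(target,yaw=None,q=True):
    """deltas (tool axes, shares) to bring TCP to target; yaw = angle of tool y axis (mod pi)"""
    s=env.get_state();M=R.from_quat(s["tcp_rot"]).as_matrix();p=np.array(s["tool_pos"])
    d=M.T@(np.array(target)-p)/0.15
    t=0
    if yaw is not None:
        a=np.arctan2(M[1,1],M[0,1]);t=-((yaw-a+np.pi/2)%np.pi-np.pi/2)/(np.pi/4)
    if q: print("clock %.2f pos %s yaw %.1f gap %.4f F %s"%(s["clock"],np.round(p,4),np.degrees(np.arctan2(M[1,1],M[0,1])),s["finger_gap"],np.round(s["ft_force"],2)))
    print("  d",np.round(d,3),"turn",np.round(t,3))
YF=np.pi/2+FY  # fixture y dir
E
python3 - <<'E'
from h import *
for u,v in[(412,412),(412,403),(455,233),(400,195),(345,262),(362,272)]: print((u,v),onz("top",u*.64,v*.64,0.))
go([.543,-.050,.25],YF)
E
```

```text
(412, 412) [0.32088775 0.13841027 0.        ]
(412, 403) [0.34060272 0.13811084 0.        ]
(455, 233) [0.7270957  0.03288064 0.        ]
(400, 195) [0.82026526 0.15883661 0.        ]
(345, 262) [0.66276877 0.28732664 0.        ]
(362, 272) [0.63875113 0.24828041 0.        ]
clock 0.10 pos [ 0.182  -0.5974  0.1908] yaw -73.0 gap 0.0853 F [ 0.64 -0.05 -0.05]
  d [-0.39  -2.79  -3.366] turn 0.406
```

play_rows(deltas=[0.3, -0.4, -0.3, -0.3, 0, 0.3, -0.4, -0.6, -0.7, 0, 0.3, -0.4, -0.8, -1, 0, 0.3, -0.4, -0.8, -1, 0])

```text
clock: 0.5
tool_pos: [0.2863, -0.4439, 0.2502]
tcp_rot: [-0.699, -0.104, 0.699, -0.103]
ft_force: [0.4, -0.0, 0.5]
finger_gap: 0.06
```

play_rows(deltas=[0.3, 0, -0.3, -0.3, 0, 0.3, 0, -0.6, -0.6, 0, 0.3, 0, -0.8, -1, 0, 0.3, 0, -0.8, -1, 0])

```text
clock: 0.9
tool_pos: [0.3957, -0.2832, 0.2505]
tcp_rot: [-0.699, -0.105, 0.699, -0.104]
ft_force: [1.3, -1.2, 0.4]
finger_gap: 0.0596
```

play_rows(deltas=[0.3, 0, -0.3, -0.3, 0, 0.3, 0, -0.6, -0.6, 0, 0.3, 0, -0.8, -1, 0, 0.3, 0, -0.8, -1, 0])

```text
clock: 1.3
tool_pos: [0.505, -0.1225, 0.2508]
tcp_rot: [-0.699, -0.105, 0.699, -0.104]
ft_force: [0.9, -0.3, 0.3]
finger_gap: 0.0595
```

```bash
python3 -c "
from h import *
go([.543,-.050,.25],YF)"
```

```text
clock 1.30 pos [ 0.505  -0.1225  0.2508] yaw -73.0 gap 0.0595 F [ 0.91 -0.34  0.28]
  d [ 0.006 -0.389 -0.384] turn 0.406
```

play_rows(deltas=[0.3, 0, -0.2, -0.2, 0.15, 0.4, 0, -0.39, -0.38, 0.3, 0.4, 0, -0.39, -0.38, 0.406, 0.4, 0, -0.39, -0.38, 0.406, 0.4, 0, -0.39, -0.38, 0.406])

```text
clock: 1.8
tool_pos: [0.542, -0.0507, 0.2505]
tcp_rot: [-0.707, 0.007, 0.707, 0.008]
ft_force: [-0.8, -0.4, -0.9]
finger_gap: 0.0513
```

```bash
python3 -c "
from h import *
go([.543,-.050,.069],YF)
snap('b')
s=env.get_state();p=np.array(s['tool_pos'])
P=[(p,(0,0,255)),(p+[0,0,.03],(0,255,0)),(fx([0,0,.098]),(255,0,0))]
crop('top','b',258,138,392,258,5.9,P);crop('scene','b',250,75,385,235,4.6,P)
"
```

```text
clock 1.80 pos [ 0.542  -0.0507  0.2505] yaw -91.2 gap 0.0513 F [-0.85 -0.4  -0.9 ]
  d [ 1.21  -0.004 -0.008] turn 0.002
```

View pics/b_top_c.png

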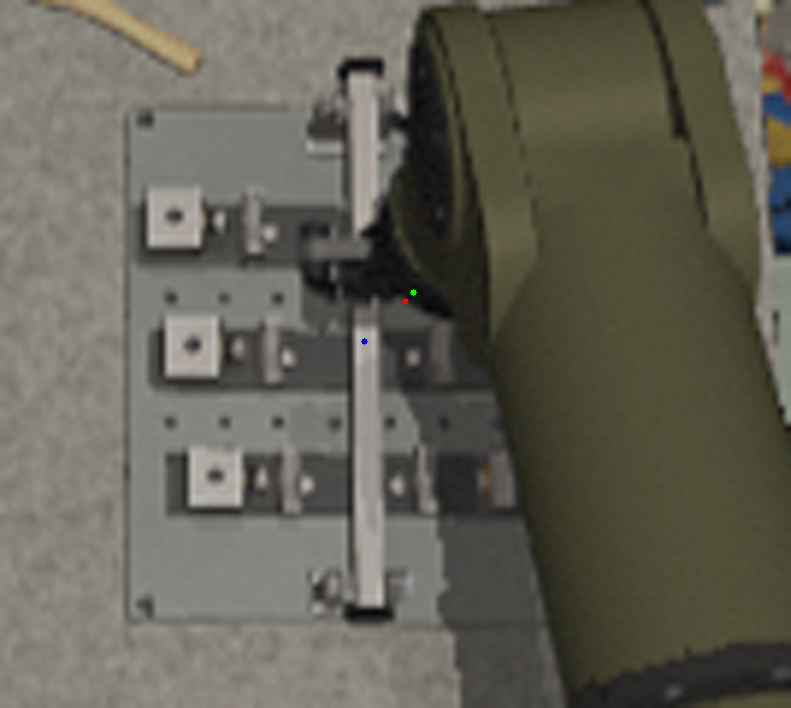

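View pics/b_scene_c.png

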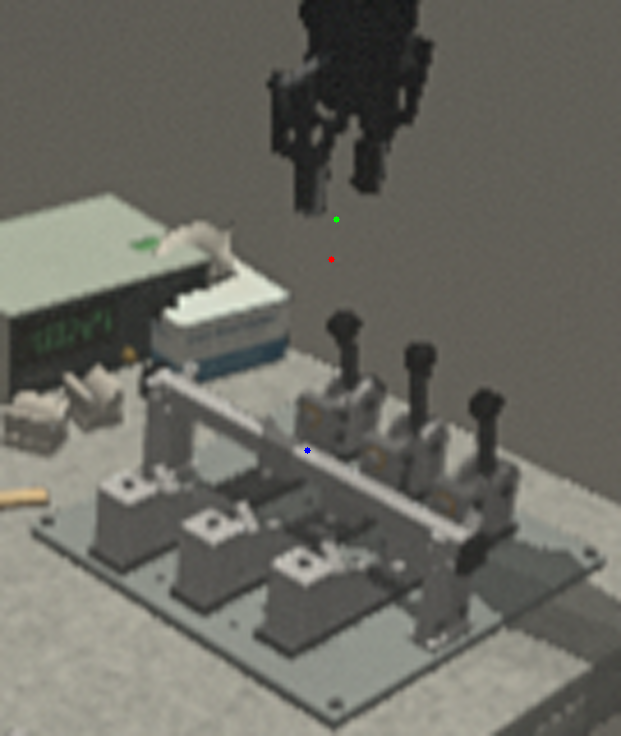

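The picture shows the jaws over the bar, but in the scene the tips (312,213) and (368,192) stand higher than predicted. I'll check that mismatch before going down.

```bash
python3 -c "
from h import *
s=env.get_state();p=np.array(s['tool_pos']);print(p, s['joints'],s['finger_gap'])
for (a,b) in[((312,211),'near'),((368,190),'far'),((340,201),'mid')]:
    u,v=a[0]/4.6+250-.5,a[1]/4.6+75-.5
    o,d=ray('scene',u,v)
    for nm,i in(('x',0),('y',1)):
        t=(p[i]-o[i])/d[i];print(b,nm,np.round(o+t*d,4))
"
python3 - <<'E'
import cv2
im=cv2.imread('pics/b_top.png');o=im[165:205,295:345]
o=cv2.convertScaleAbs(cv2.resize(o,None,fx=14,fy=14,interpolation=cv2.INTER_CUBIC),alpha=2.5,beta=10);cv2.imwrite('pics/b4.png',o)
E
```

```text
[ 0.54198819 -0.05124572  0.25076984] [ 0.34032679  0.35138113 -0.41878249  1.61056947  0.14925729  1.21217284
 -1.70181777] 0.05120569201620806
near x [ 0.542  -0.0237  0.2952]
near y [ 0.5638 -0.0512  0.2796]
far x [ 0.542  -0.0821  0.2938]
far y [ 0.519  -0.0512  0.3104]
mid x [ 0.542  -0.0526  0.2942]
mid y [ 0.541  -0.0512  0.2949]
```

View pics/b4.png

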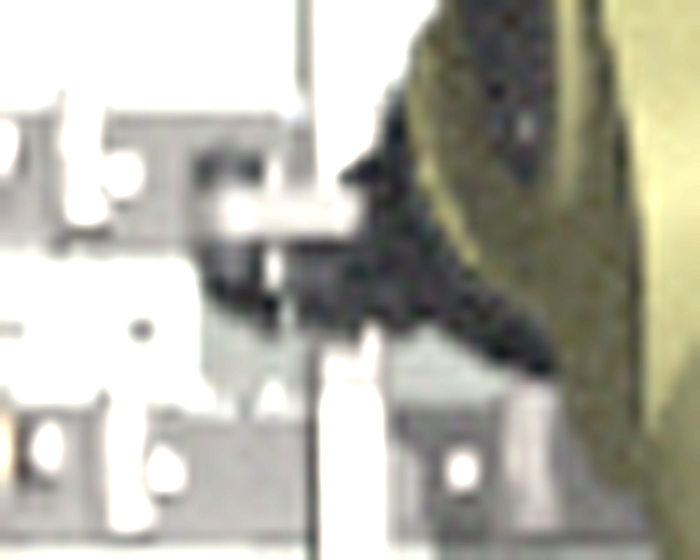

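Run:
```python
import cv2
im=cv2.imread('pics/b_scene.png');o=im[85:140,295:350]
o=cv2.convertScaleAbs(cv2.resize(o,None,fx=10,fy=10,interpolation=cv2.INTER_CUBIC),alpha=2.2,beta=-20);cv2.imwrite('pics/b5.png',o)
```

```text
(no output)
```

View pics/b5.png

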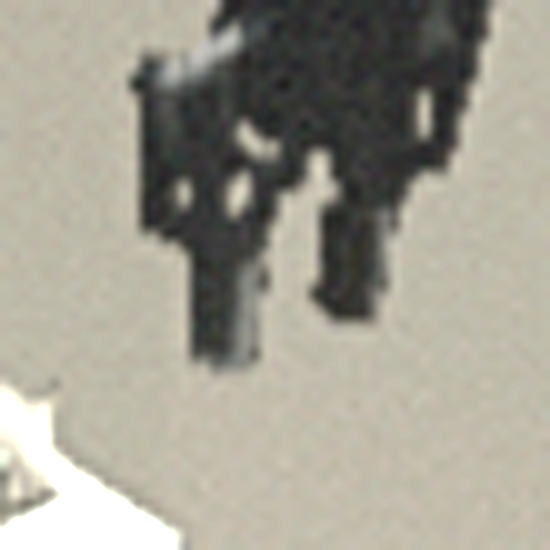

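play_rows(deltas=[0.4, 0.3, 0, 0, 0, 0.4, 0.6, 0, 0, 0, 0.4, 0.7, 0, 0, 0, 0.4, 0.7, 0, 0, 0])

```text
clock: 2.3
tool_pos: [0.5398, -0.0525, 0.1434]
tcp_rot: [-0.705, 0.008, 0.709, 0.009]
ft_force: [0.9, 0.3, 0.7]
finger_gap: 0.0513
```

```bash
python3 -c "
from h import *
go([.543,-.050,.069],YF)
snap('c')
s=env.get_state();p=np.array(s['tool_pos'])
P=[(p,(0,0,255)),(p+[0,0,.03],(0,255,0)),(fx([0,0,.098]),(255,0,0))]
crop('top','c',268,138,372,238,5.9,P);crop('scene','c',270,95,370,215,5,P)
"
```

```text
clock 2.30 pos [ 0.5398 -0.0525  0.1434] yaw -91.3 gap 0.0513 F [0.93 0.27 0.71]
  d [ 0.496 -0.017 -0.024] turn -0.001
```

View pics/c_top_c.png

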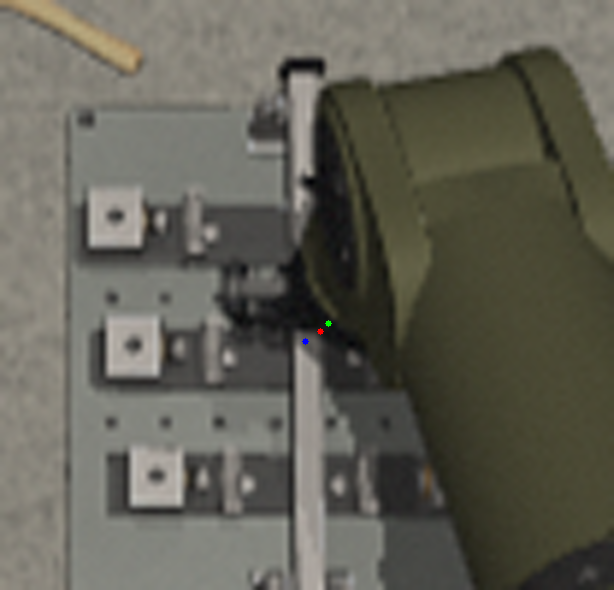

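View pics/c_scene_c.png

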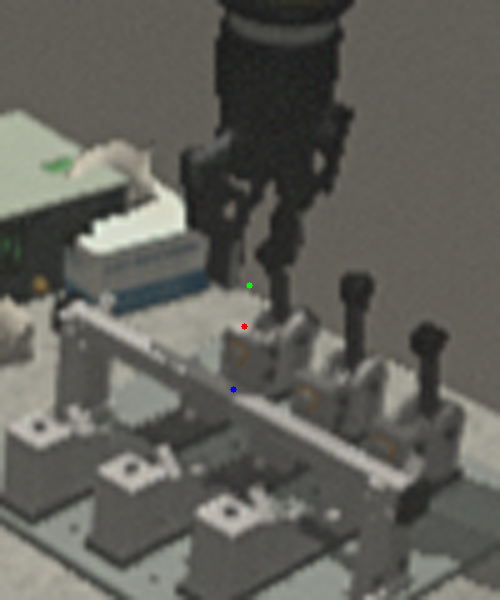

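play_rows(deltas=[0.4, 0.15, -0.01, -0.02, 0, 0.4, 0.3, -0.02, -0.02, 0, 0.4, 0.45, -0.02, -0.02, 0, 0.4, 0.45, -0.02, -0.02, 0])

```text
clock: 2.8
tool_pos: [0.5446, -0.0493, 0.0783]
tcp_rot: [-0.706, 0.008, 0.708, 0.008]
ft_force: [-0.1, -0.6, -0.3]
finger_gap: 0.0512
```

```bash
python3 -c "
from h import *
go([.543,-.050,.069],YF)
snap('d')
s=env.get_state();p=np.array(s['tool_pos'])
P=[(p,(0,0,255)),(p+[0,0,.03],(0,255,0)),(fx([0,0,.098]),(255,0,0))]
crop('top','d',268,138,372,238,5.9,P);crop('scene','d',280,115,360,215,6,P)
"
```

```text
clock 2.80 pos [ 0.5446 -0.0493  0.0783] yaw -91.3 gap 0.0512 F [-0.06 -0.56 -0.28]
  d [0.062 0.005 0.011] turn -0.001
```

View pics/d_scene_c.png

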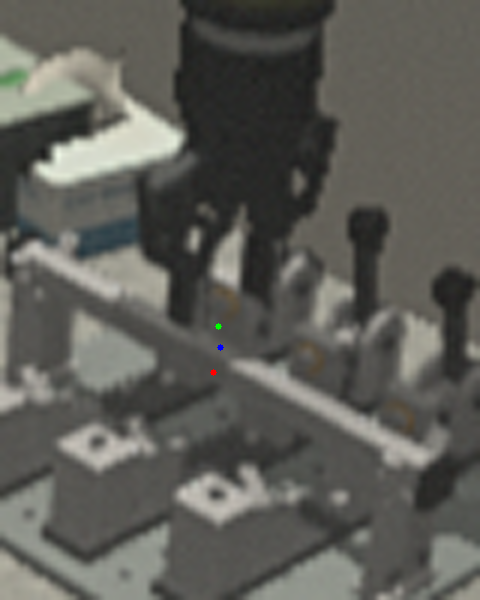

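View pics/d_top_c.png

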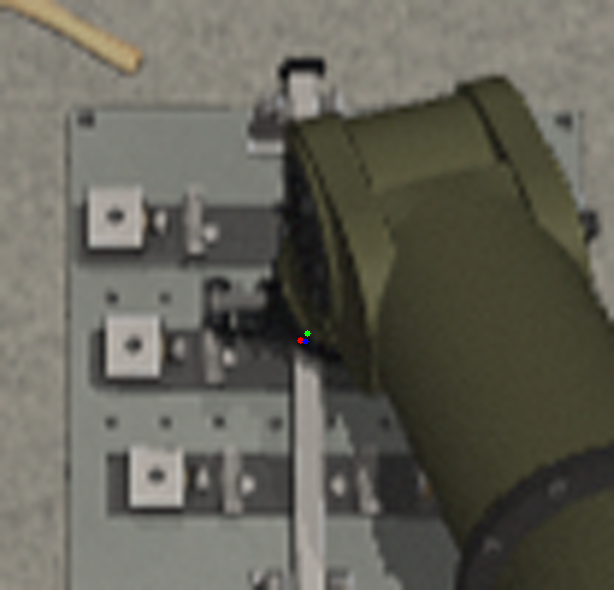

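```bash
python3 -c "
from h import *
p=np.array(env.get_state()['tool_pos'])
for y in(.026,.04,-.026,-.04):
  for z in(.07,.085,.1,.12):
    u,v=proj('scene',[p[0]-.0,p[1]+y,z]);print(y,z,np.round([(u-280+.5)*6,(v-115+.5)*6]))
"
```

```text
0.026 0.07 [181. 405.]
0.026 0.085 [183. 382.]
0.026 0.1 [185. 359.]
0.026 0.12 [189. 327.]
0.04 0.07 [164. 413.]
0.04 0.085 [166. 390.]
0.04 0.1 [168. 367.]
0.04 0.12 [172. 336.]
-0.026 0.07 [241. 373.]
-0.026 0.085 [244. 350.]
-0.026 0.1 [247. 328.]
-0.026 0.12 [251. 297.]
-0.04 0.07 [257. 364.]
-0.04 0.085 [260. 342.]
-0.04 0.1 [263. 319.]
-0.04 0.12 [267. 289.]
```

play_rows(deltas=[0.4, 0.08, 0, 0.01, 0, 0.4, 0.16, 0, 0.01, 0, 0.4, 0.24, 0, 0.01, 0, 0.4, 0.25, 0, 0.01, 0])

```text
clock: 3.3
tool_pos: [0.5436, -0.0492, 0.0412]
tcp_rot: [-0.707, 0.008, 0.707, 0.008]
ft_force: [-0.4, -0.4, 0.0]
finger_gap: 0.0513
```

```bash
python3 -c "
from h import *
go([.543,-.050,.069],YF)
snap('e')
s=env.get_state();p=np.array(s['tool_pos'])
P=[(p,(0,0,255)),(p+[0,0,.03],(0,255,0)),(fx([0,0,.098]),(255,0,0))]
crop('scene','e',280,115,360,215,6,P)
"
```

```text
clock 3.30 pos [ 0.5436 -0.0492  0.0412] yaw -91.3 gap 0.0513 F [-0.37 -0.43  0.05]
  d [-0.185  0.006  0.004] turn -0.001
```

View pics/e_scene_c.png

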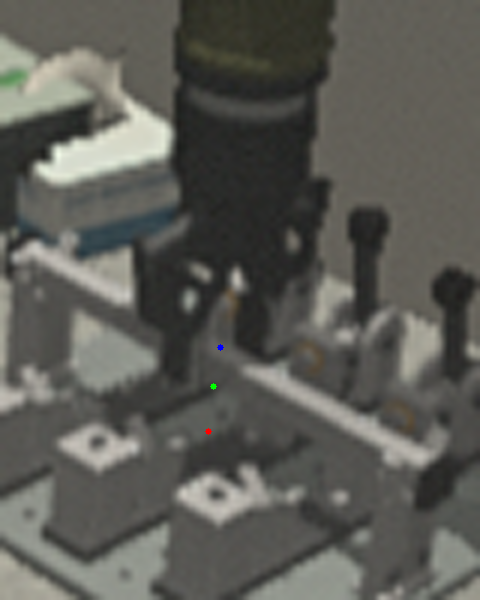

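The near fingertip (178,383) now stands in front of the bar's side, so the real tips are about 40 mm above the reported TCP. I'll go down a bit more and close.

play_rows(deltas=[0.4, 0.04, 0, 0, 0, 0.4, 0.07, 0, 0, 0, 0.7, 0.07, 0, 0, 0, 0.9, 0.07, 0, 0, 0, 0.9, 0.07, 0, 0, 0, 0.9, 0.07, 0, 0, 0, 0.9, 0.07, 0, 0, 0, 0.9, 0.07, 0, 0, 0], newtons=60)

```text
clock: 4.2
tool_pos: [0.5445, -0.049, 0.032]
tcp_rot: [0.707, -0.008, -0.707, -0.008]
ft_force: [-0.7, -0.7, 2.8]
finger_gap: 0.0152
```

```bash
python3 -c "
from h import *
go([.543,-.050,.069],YF)
snap('f')
s=env.get_state();p=np.array(s['tool_pos'])
crop('scene','f',280,115,360,215,6,[])
"
```

```text
clock 4.20 pos [ 0.5445 -0.049   0.032 ] yaw -91.3 gap 0.0152 F [-0.69 -0.69  2.78]
  d [-0.247  0.007  0.01 ] turn -0.001
```

View pics/f_scene_c.png

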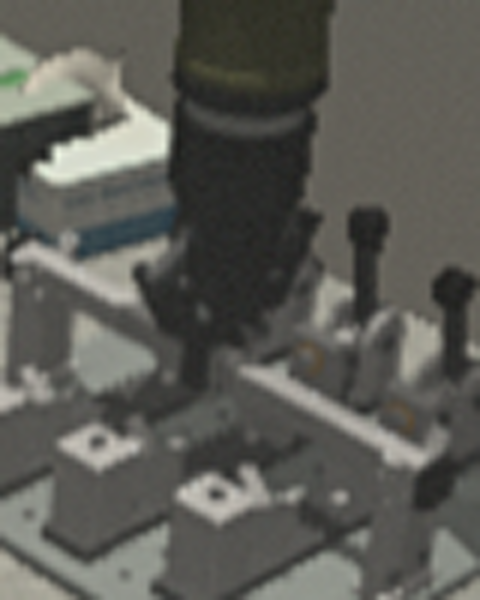

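play_rows(deltas=[0.9, -0.1, 0, 0, 0, 0.9, -0.25, 0, 0, 0, 0.9, -0.4, 0, 0, 0, 0.9, -0.6, 0, 0, 0, 0.9, -0.8, 0, 0, 0, 0.9, -0.8, 0, 0, 0])

```text
clock: 4.9
tool_pos: [0.5466, -0.0489, 0.1554]
tcp_rot: [0.709, -0.008, -0.705, -0.008]
ft_force: [0.3, -0.3, -2.9]
finger_gap: 0.0152
```

```bash
python3 -c "
from h import *
go([.535,.150,.15],np.pi/2)
snap('g')
crop('top','g',200,120,392,258,4,[])
crop('scene','g',200,75,385,235,4.2,[])
"
```

```text
clock 4.90 pos [ 0.5466 -0.0489  0.1554] yaw -91.3 gap 0.0152 F [ 0.26 -0.28 -2.89]
  d [ 0.036 -1.324  0.108] turn -0.03
```

View pics/g_scene_c.png

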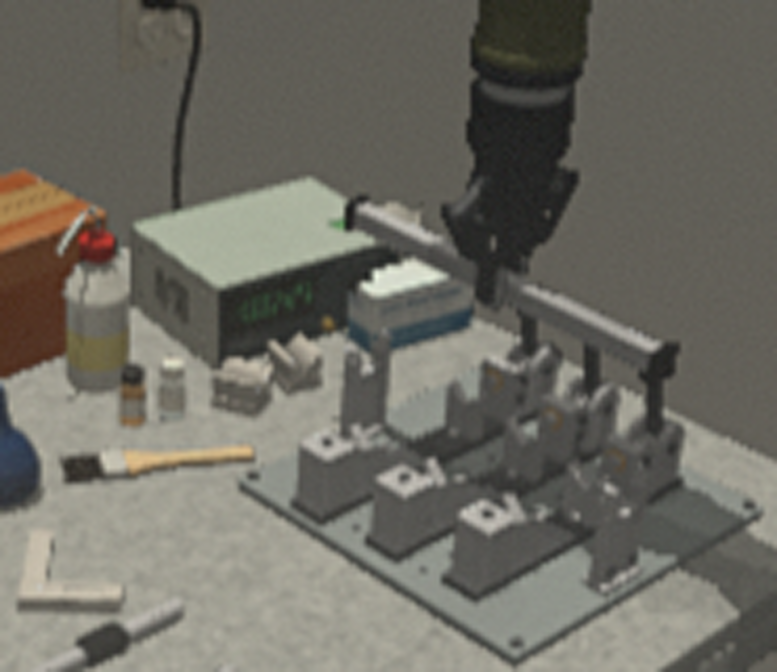

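The bar is out and level in the jaws. Carrying it left.

play_rows(deltas=[0.9, 0, -0.25, 0, 0, 0.9, 0, -0.5, 0.05, 0, 0.9, 0, -0.75, 0.1, 0, 0.9, 0, -1, 0.1, -0.03, 0.9, 0, -1, 0.1, -0.03])

```text
clock: 5.5
tool_pos: [0.531, 0.108, 0.1504]
tcp_rot: [-0.707, -0.005, 0.708, -0.002]
ft_force: [-0.4, -0.5, -2.7]
finger_gap: 0.0149
```

play_rows(deltas=[0.9, 0.2, -0.2, 0, 0, 0.9, 0.4, -0.32, 0, 0, 0.9, 0.6, -0.32, 0, 0, 0.9, 0.8, -0.32, 0, 0, 0.9, 0.95, -0.32, 0, 0, 0.9, 0.95, -0.32, 0, 0])

```text
clock: 6.1
tool_pos: [0.5268, 0.155, 0.0039]
tcp_rot: [-0.704, -0.004, 0.711, -0.003]
ft_force: [-0.6, -0.9, -3.0]
finger_gap: 0.0151
```

```bash
python3 -c "
from h import *
go([.535,.150,-.042],np.pi/2)
"
```

```text
clock 6.10 pos [0.5268 0.155  0.0039] yaw -89.4 gap 0.0151 F [-0.56 -0.9  -3.01]
  d [ 0.305  0.034 -0.057] turn 0.012
```

play_rows(deltas=[0.9, 0.1, 0, -0.03, 0, 0.9, 0.2, 0, -0.05, 0, 0.9, 0.25, 0, -0.05, 0, 0.9, 0.27, 0, -0.05, 0, 0.9, 0.27, 0, -0.05, 0])

```text
clock: 6.6
tool_pos: [0.5338, 0.1552, -0.0367]
tcp_rot: [-0.704, -0.004, 0.711, -0.003]
ft_force: [-1.0, 0.0, -2.8]
finger_gap: 0.015
```

```bash
python3 -c "
from h import *
go([.535,.150,-.042],np.pi/2)
snap('h')
crop('scene','h',220,105,365,235,5,[])
"
```

```text
clock 6.60 pos [ 0.5338  0.1552 -0.0367] yaw -89.4 gap 0.0150 F [-1.04  0.   -2.83]
  d [ 0.035  0.034 -0.008] turn 0.012
```

View pics/h_scene_c.png

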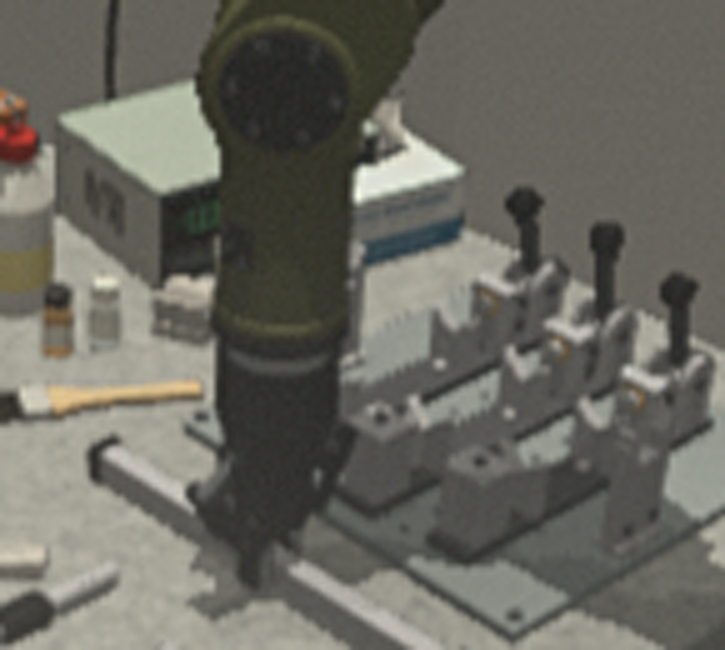

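play_rows(deltas=[0.9, 0.02, 0, 0, 0, 0.9, 0.03, 0, 0, 0, 0.9, 0.04, 0, 0, 0, 0.9, 0.04, 0, 0, 0])

```text
clock: 7.1
tool_pos: [0.5348, 0.1556, -0.0393]
tcp_rot: [-0.705, -0.004, 0.709, -0.003]
ft_force: [-5.2, -1.6, 24.5]
finger_gap: 0.0151
```

play_rows(deltas=[0.9, -0.01, 0, 0, 0, 0.6, -0.015, 0, 0, 0, 0.4, -0.015, 0, 0, 0, 0.4, -0.015, 0, 0, 0, 0.4, -0.3, 0, 0, 0, 0.4, -0.6, 0, 0, 0, 0.4, -1, 0, 0, 0, 0.4, -1, 0, 0, 0])

```text
clock: 7.9
tool_pos: [0.5385, 0.1567, 0.1158]
tcp_rot: [0.708, 0.005, -0.707, 0.002]
ft_force: [0.8, 0.9, -0.5]
finger_gap: 0.0509
```

```bash
python3 -c "
from h import *
go([.5,.3,.1],0)
snap('i')
crop('scene','i',160,105,320,235,5,[])
crop('top','i',140,120,320,258,4,[])
"
```

```text
clock 7.90 pos [0.5385 0.1567 0.1158] yaw -89.4 gap 0.0509 F [ 0.8   0.92 -0.51]
  d [ 0.109 -0.957  0.247] turn -1.987
```

View pics/i_scene_c.png

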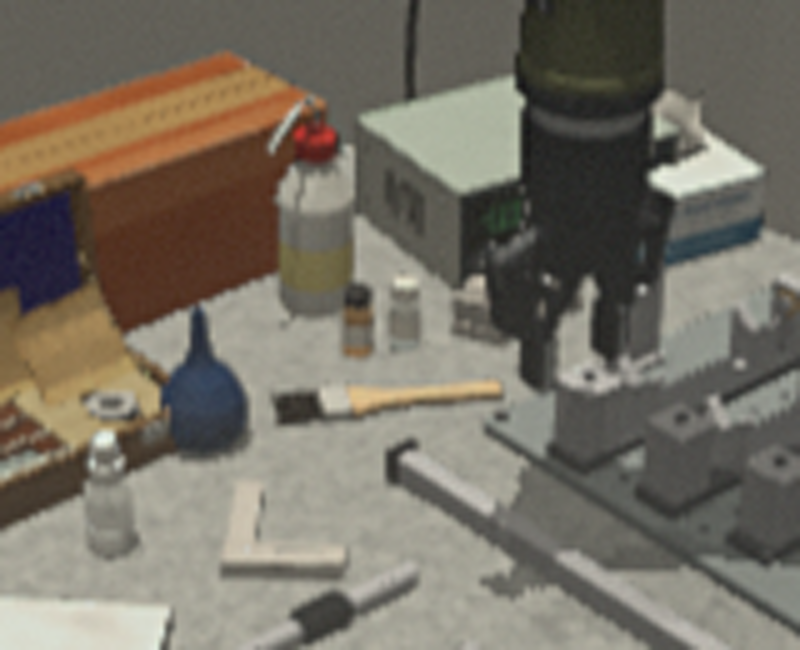

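View pics/i_top_c.png

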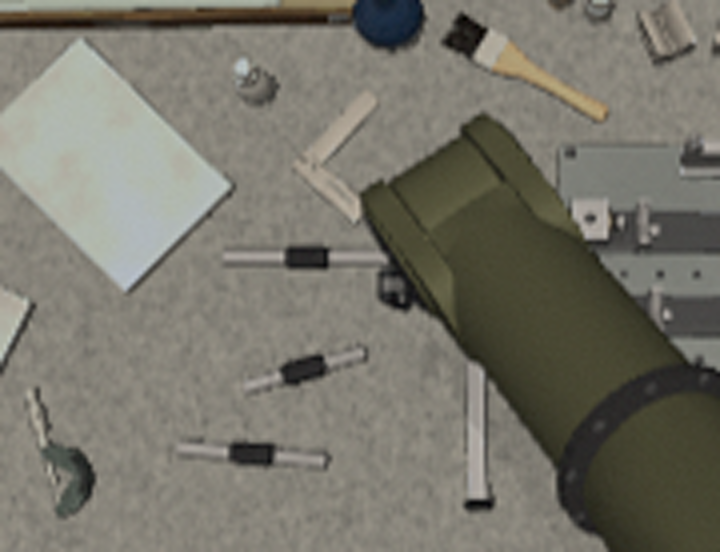

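The bar lies flat on the bench and the three rods haven't moved. Measuring the rods' axes from the first top picture.

```bash
cat > rods.py <<'E'
from h import *
import sys
def rods(tag,box=(140,135,260,255),th=140):
    im=cv2.imread(f"pics/{tag}_top.png").astype(int);x0,y0,x1,y1=box
    roi=im[y0:y1,x0:x1]
    d=(roi.max(2)<62).astype(np.uint8); n,l,st,ce=cv2.connectedComponentsWithStats(d)
    br=((roi.min(2)>th)).astype(np.uint8)
    out=[]
    for k in range(1,n):
        if not 25<st[k,4]<90: continue
        ys,xs=np.where(l==k)
        Wt=np.clip(110-roi.max(2),0,80)
        cy,cx=ce[k][1],ce[k][0]
        # weighted centroid of dark in window
        yy,xx=np.mgrid[0:roi.shape[0],0:roi.shape[1]]
        w=Wt*(np.hypot(xx-cx,yy-cy)<8)*(Wt>15)
        cx,cy=(w*xx).sum()/w.sum(),(w*yy).sum()/w.sum()
        # neighbours bright within 26px, near sleeve
        m=br*(np.hypot(xx-cx,yy-cy)<24)
        nn,ll,ss,_=cv2.connectedComponentsWithStats(m)
        pts=[]
        for j in range(1,nn):
            if ss[j,4]<6: continue
            Y,X=np.where(ll==j)
            if np.hypot(X-cx,Y-cy).min()<9: pts+=list(zip(X,Y))
        if len(pts)<15: continue
        P=np.array([onz("top",u+x0,v+y0,.014)[:2] for u,v in pts],np.float32)
        vx,vy,px,py=cv2.fitLine(P,cv2.DIST_HUBER,0,.001,.001).ravel()
        if vy<0: vx,vy=-vx,-vy
        t=(P-[px,py])@np.array([vx,vy])
        c=onz("top",cx+x0,cy+y0,.014)
        print("sleeve",np.round(c[:2],4),"axis deg %.1f len %.3f endmid %s px %.1f,%.1f"%(np.degrees(np.arctan2(vy,vx)),np.ptp(t)+.003,np.round(np.array([px,py])+(t.max()+t.min())/2*np.array([vx,vy]),4),cx+x0,cy+y0))
if __name__=="__main__": rods(sys.argv[1])
E
python3 rods.py a; python3 -c "
from h import *
print(np.round(env.get_state()['joints'],2))"
```

```text
[-0.04  0.5  -0.43  1.79  0.25  0.91 -2.14]
```

```bash
python3 -c "
import cv2
im=cv2.imread('pics/a_top.png');print(im[184,196:240].max(1),im[182:187,200].tolist(),im[170,196:200])"; sed -i 's/th=140/th=128/;s/roi.min(2)>th/roi[...,0]>th/' rods.py; python3 rods.py a
```

```text
[150 151 152 151 153 154 152 153 152 151 153 154 153 155 159  78  37  38
  39  38  40  43  44  42  43  26 129 151 152 151 151 151 149 149 150 149
 149 148 147 147 150 152  73 116] [[98, 104, 106], [137, 143, 147], [141, 148, 153], [98, 103, 107], [86, 93, 96]] [[109 118 121]
 [120 130 133]
 [115 125 128]
 [114 122 125]]
sleeve [0.6014 0.3017] axis deg 87.9 len 0.149 endmid [0.6029 0.3013] px 216.4,183.9
sleeve [0.5015 0.3046] axis deg 105.4 len 0.108 endmid [0.5025 0.3047] px 215.5,212.1
sleeve [0.4289 0.3493] axis deg 84.1 len 0.130 endmid [0.4294 0.3515] px 202.6,233.0
```

Lengths read 149, 108 and 130 mm, so each rod's identity is clear. Heading to the long rod first, turning the jaws across its axis.

play_rows(deltas=[0.5, 0.1, -0.3, -0.1, -0.19, 0.5, 0.1, -0.6, -0.2, -0.38, 0.5, 0.1, -0.97, -0.4, -0.57, 0.5, 0.1, -0.97, -0.4, -0.76, 0.5, 0.1, -0.97, -0.4, -0.95, 0.5, 0.1, -0.97, -0.4, -0.97, 0.5, 0.1, -0.97, -0.4, -0.97])

```text
clock: 8.7
tool_pos: [0.5949, 0.3009, 0.0956]
tcp_rot: [-0.654, -0.266, 0.657, -0.264]
ft_force: [-0.6, 1.0, 0.5]
finger_gap: 0.0427
```

```bash
python3 -c "
from h import *
go([.602,.3015,.06],np.radians(-2))"
```

```text
clock 8.70 pos [0.5949 0.3009 0.0956] yaw -46.0 gap 0.0427 F [-0.61  1.04  0.47]
  d [ 0.237  0.031 -0.038] turn -0.978
```

play_rows(deltas=[0.5, 0.05, 0.03, -0.04, -0.19, 0.5, 0.1, 0.03, -0.04, -0.38, 0.5, 0.2, 0.03, -0.04, -0.57, 0.5, 0.3, 0.03, -0.04, -0.76, 0.5, 0.3, 0.03, -0.04, -0.95, 0.5, 0.3, 0.03, -0.04, -0.98, 0.5, 0.3, 0.03, -0.04, -0.98])

```text
clock: 9.4
tool_pos: [0.602, 0.3013, 0.0503]
tcp_rot: [-0.508, -0.492, 0.511, -0.489]
ft_force: [0.9, 0.2, -0.0]
finger_gap: 0.043
```

```bash
python3 -c "
from h import *
go([.602,.3015,-.037],np.radians(-2))
snap('j');p=np.array(env.get_state()['tool_pos'])
crop('scene','j',160,125,320,235,5,[(p+[0,0,.04],(0,0,255))])
crop('top','j',170,140,280,240,5,[(p+[0,0,.04],(0,0,255))])
"
```

```text
clock 9.40 pos [0.602  0.3013 0.0503] yaw -2.2 gap 0.0430 F [ 0.94  0.17 -0.01]
  d [ 0.582  0.003 -0.001] turn -0.005
```

View pics/j_scene_c.png

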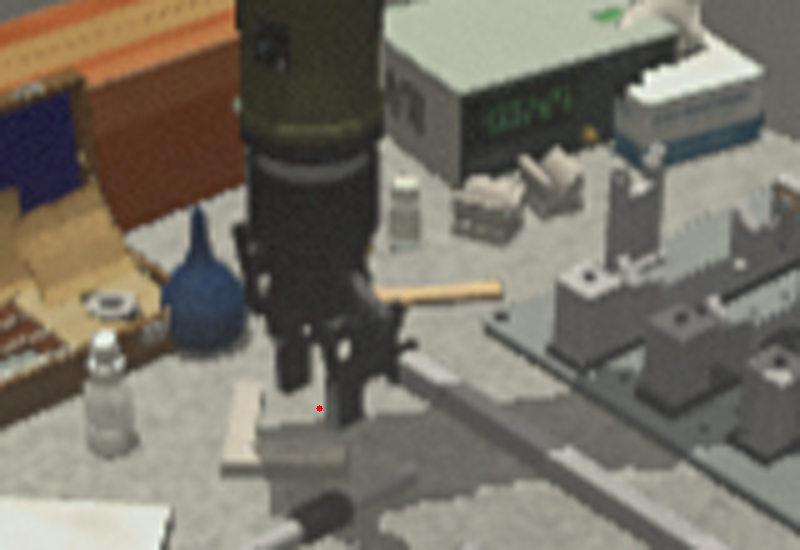

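View pics/j_top_c.png

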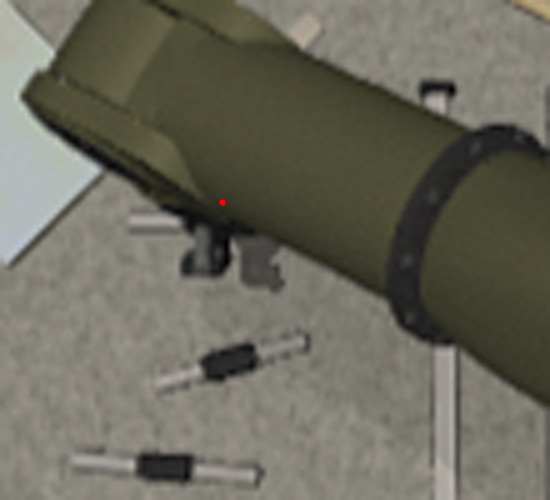

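play_rows(deltas=[0.5, 0.15, 0, 0, 0, 0.5, 0.3, 0, 0, 0, 0.5, 0.4, 0, 0, 0, 0.5, 0.5, 0, 0, 0, 0.5, 0.5, 0, 0, 0])

```text
clock: 10.0
tool_pos: [0.6009, 0.301, -0.0261]
tcp_rot: [-0.508, -0.492, 0.512, -0.489]
ft_force: [-0.3, -0.9, 0.5]
finger_gap: 0.0427
```

```bash
python3 -c "
from h import *
go([.602,.3015,-.037],np.radians(-2))
snap('k');p=np.array(env.get_state()['tool_pos'])
crop('scene','k',160,165,290,265,6,[(p+[0,0,.04],(0,0,255))])
"
```

```text
clock 10.00 pos [ 0.6009  0.301  -0.0261] yaw -2.2 gap 0.0427 F [-0.31 -0.93  0.47]
  d [ 0.073  0.008 -0.003] turn -0.005
```

View pics/k_scene_c.png

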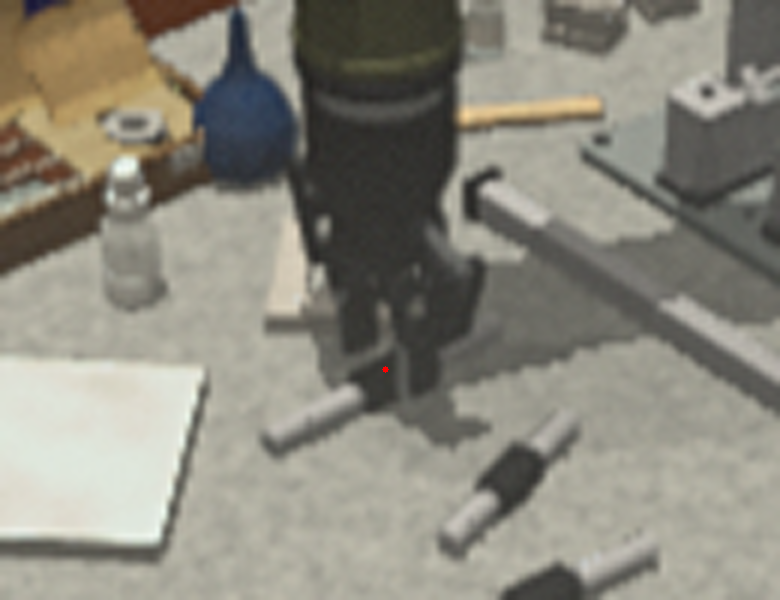

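play_rows(deltas=[0.5, 0.03, 0, 0, 0, 0.5, 0.06, 0, 0, 0, 0.7, 0.06, 0, 0, 0, 0.9, 0.06, 0, 0, 0, 0.9, 0.06, 0, 0, 0, 0.9, 0.06, 0, 0, 0, 0.9, 0.06, 0, 0, 0])

```text
clock: 10.8
tool_pos: [0.6019, 0.3022, -0.0326]
tcp_rot: [-0.509, -0.492, 0.51, -0.489]
ft_force: [-0.8, -0.4, 2.2]
finger_gap: 0.0183
```

```bash
python3 -c "
from h import *
go([.602,.3015,.1],np.radians(-2))
snap('l')
crop('scene','l',160,165,290,265,6)
"
```

```text
clock 10.80 pos [ 0.6019  0.3022 -0.0326] yaw -2.2 gap 0.0183 F [-0.77 -0.38  2.22]
  d [-0.884 -0.003  0.003] turn -0.004
```

View pics/l_scene_c.png

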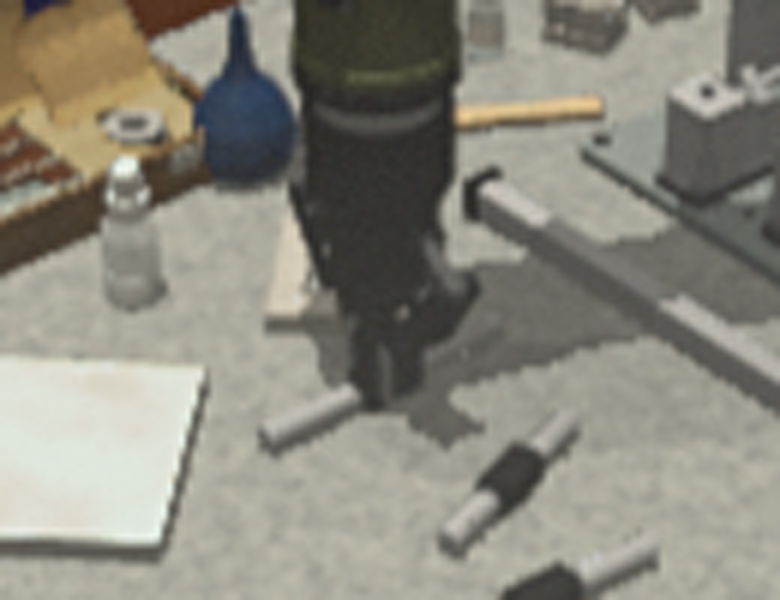

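The jaws hold the sleeve: gap 18.3 mm for 20 mm, matching the bar's bias. Lifting and carrying to the long nest.

play_rows(deltas=[0.9, -0.15, 0, 0, 0, 0.9, -0.4, 0, 0, 0, 0.9, -0.65, 0, 0, 0, 0.9, -0.85, 0, 0, 0, 0.9, -0.85, 0, 0, 0])

```text
clock: 11.4
tool_pos: [0.6043, 0.304, 0.0995]
tcp_rot: [0.511, 0.491, -0.508, 0.489]
ft_force: [0.4, 0.5, -2.4]
finger_gap: 0.0187
```

```bash
python3 -c "
from h import *
print(fx([.075,-.0055,.09]))
go(fx([.075,-.0055,.09]),FY)
snap('m')
crop('scene','m',160,135,290,265,4.6)
"
```

```text
[ 0.61805512 -0.05670842  0.09      ]
clock 11.40 pos [0.6043 0.304  0.0995] yaw -2.2 gap 0.0187 F [ 0.41  0.5  -2.4 ]
  d [0.05  0.184 2.4  ] turn -0.02
```

View pics/m_scene_c.png

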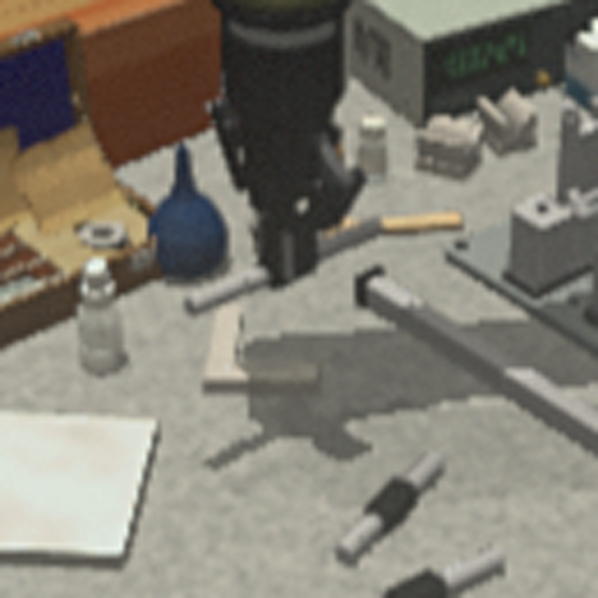

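play_rows(deltas=[0.9, 0, 0.03, 0.3, 0, 0.9, 0, 0.06, 0.6, 0, 0.9, 0, 0.08, 0.9, 0, 0.9, 0, 0.08, 1, 0, 0.9, 0, 0.08, 1, -0.02])

```text
clock: 12.0
tool_pos: [0.6085, 0.1465, 0.0925]
tcp_rot: [-0.505, -0.494, 0.509, -0.492]
ft_force: [-0.6, 0.6, -2.1]
finger_gap: 0.0183
```

play_rows(deltas=[0.9, 0, 0.03, 0.3, 0, 0.9, 0, 0.06, 0.6, 0, 0.9, 0, 0.08, 0.9, 0, 0.9, 0, 0.08, 1, 0, 0.9, 0, 0.08, 1, 0])

```text
clock: 12.5
tool_pos: [0.616, -0.0061, 0.0913]
tcp_rot: [-0.505, -0.494, 0.511, -0.491]
ft_force: [-0.1, 0.3, -2.0]
finger_gap: 0.0183
```

```bash
python3 -c "
from h import *
go(fx([.075,-.0055,.07]),FY)
"
```

```text
clock 12.50 pos [ 0.616  -0.0061  0.0913] yaw -1.8 gap 0.0183 F [-0.1   0.3  -1.99]
  d [0.143 0.025 0.336] turn -0.011
```

play_rows(deltas=[0.9, 0, 0.02, 0.2, 0, 0.9, 0.05, 0.02, 0.34, -0.01, 0.9, 0.1, 0.02, 0.34, -0.01, 0.9, 0.14, 0.02, 0.34, -0.01, 0.9, 0.14, 0.02, 0.34, -0.01])

```text
clock: 13.0
tool_pos: [0.6166, -0.054, 0.0695]
tcp_rot: [-0.502, -0.498, 0.508, -0.493]
ft_force: [0.4, -0.1, -1.8]
finger_gap: 0.0178
```

```bash
python3 -c "
from h import *
go(fx([.075,-.0055,.0195]),FY)
snap('n')
P=[(fx([.075,y,z]),(0,0,255)) for y in(-.0805,.0695) for z in(.060,)]
crop('scene','n',250,115,370,225,5.4,P)
crop('top','n',258,138,372,238,5.9,P)
"
```

```text
clock 13.00 pos [ 0.6166 -0.054   0.0695] yaw -1.1 gap 0.0178 F [ 0.4  -0.06 -1.81]
  d [0.333 0.013 0.017] turn 0.004
```

View pics/n_scene_c.png

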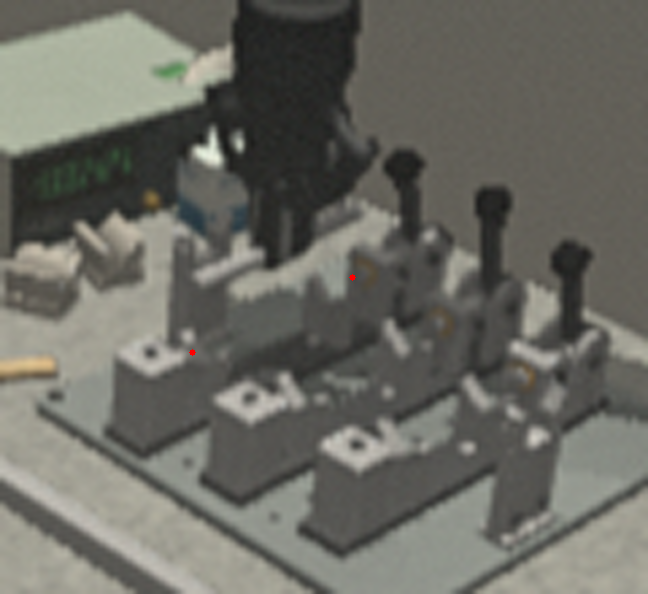

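View pics/n_top_c.png

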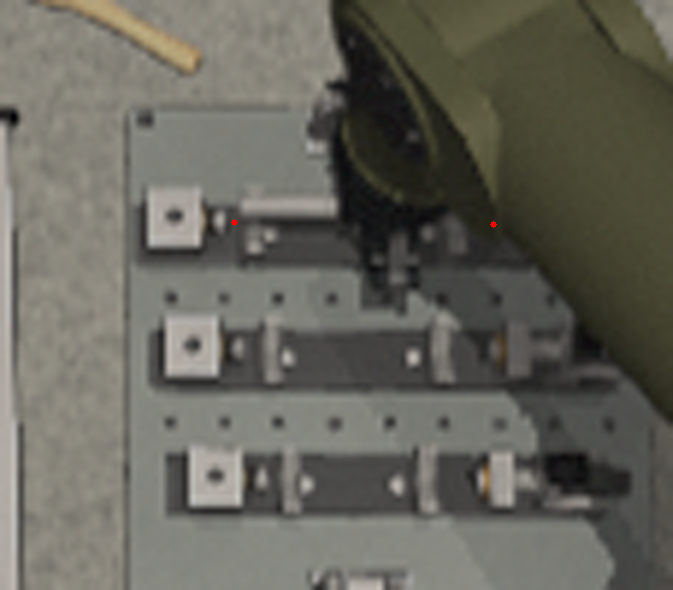

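```bash
cat >> h.py <<'E'
def inv(p):
    c,s=np.cos(FY),np.sin(FY);q=np.array(p)-FO;return np.array([c*q[0]+s*q[1],-s*q[0]+c*q[1],q[2]])
E
python3 -c "
from h import *
print(inv(onz('top',240/5.9+257.5,207/5.9+137.5,.115)))
print(inv(env.get_state()['tool_pos']))
for a in[(228,220),(245,347),(269,477)]: print(inv(onz('top',a[0]/5.9+257.5,a[1]/5.9+137.5,.060)))
for a in[(253,222),(271,350),(290,480)]: print('sad',inv(onz('top',a[0]/5.9+257.5,a[1]/5.9+137.5,.062)))
"
```

```text
[0.07350058 0.07077521 0.115     ]
[ 0.07416333 -0.00354484  0.07051224]
[0.07644765 0.07350241 0.06      ]
[0.00183181 0.06398782 0.06      ]
[-0.07330549  0.05062403  0.06      ]
sad [0.07498966 0.05912771 0.062     ]
sad [-7.64133755e-05  4.91702970e-02  6.20000000e-02]
sad [-0.07510038  0.03880714  0.062     ]
```

Saddle tops measured at fixture y 59.1, 49.2 and 38.8 mm (true 59, 49, 39), so the frame is good. Now I'll lower the long rod.

play_rows(deltas=[0.9, 0.1, 0.015, 0.015, 0, 0.9, 0.2, 0.015, 0.015, 0, 0.9, 0.28, 0.015, 0.015, 0, 0.9, 0.32, 0.015, 0.015, 0, 0.9, 0.32, 0.015, 0.015, 0])

```text
clock: 13.6
tool_pos: [0.6181, -0.0571, 0.021]
tcp_rot: [-0.502, -0.497, 0.508, -0.492]
ft_force: [-0.3, -0.3, -2.1]
finger_gap: 0.018
```

```bash
python3 -c "
from h import *
go(fx([.075,-.0055,.0175]),FY)
print(inv(env.get_state()['tool_pos']))
"
```

```text
clock 13.60 pos [ 0.6181 -0.0571  0.021 ] yaw -1.2 gap 0.0180 F [-0.34 -0.28 -2.14]
  d [ 0.023 -0.    -0.003] turn 0.003
[ 0.0750909  -0.00593522  0.02100443]
```

play_rows(deltas=[0.9, 0, 0, -0.02, 0, 0.9, 0, 0, -0.04, 0, 0.9, 0, 0, -0.05, 0, 0.9, 0, 0, -0.05, 0])

```text
clock: 14.0
tool_pos: [0.6186, -0.0495, 0.0214]
tcp_rot: [-0.502, -0.497, 0.508, -0.493]
ft_force: [0.5, -1.5, -1.5]
finger_gap: 0.0184
```

```bash
cat >> h.py <<'E'
def force(n=5):
    A=[]
    for i in range(n):
        eyes.capture("scene"); s=env.get_state();A.append(np.r_[inv(s["tool_pos"]),s["ft_force"]])
    print("fixture pos, force",np.round(np.mean(A,0),4),"std",np.round(np.std(A,0)[3:],2),"clock",round(s["clock"],2),"gap",round(s["finger_gap"],4))
E
python3 -c "
from h import *
force()"
```

```text
fixture pos, force [ 7.5300e-02  1.4000e-03  2.1200e-02  1.9450e-01 -2.1030e-01 -1.9521e+00] std [0.72 0.4  0.35] clock 14.25 gap 0.018
```

play_rows(deltas=[0.9, 0, 0, -0.01, 0, 0.9, 0, 0, -0.02, 0, 0.9, 0, 0, -0.03, 0, 0.9, 0, 0, -0.03, 0])

```text
clock: 14.65
tool_pos: [0.6185, -0.046, 0.0211]
tcp_rot: [-0.502, -0.497, 0.508, -0.493]
ft_force: [-0.5, -4.8, -0.9]
finger_gap: 0.0183
```

```bash
python3 -c "
from h import *
force(8)
snap('o')
crop('top','o',268,148,342,198,10)
crop('scene','o',250,145,330,215,8)"
```

```text
fixture pos, force [ 0.0752  0.0054  0.0211 -0.3165 -4.215  -1.2348] std [0.48 0.75 0.62] clock 15.05 gap 0.0183
```

View pics/o_top_c.png

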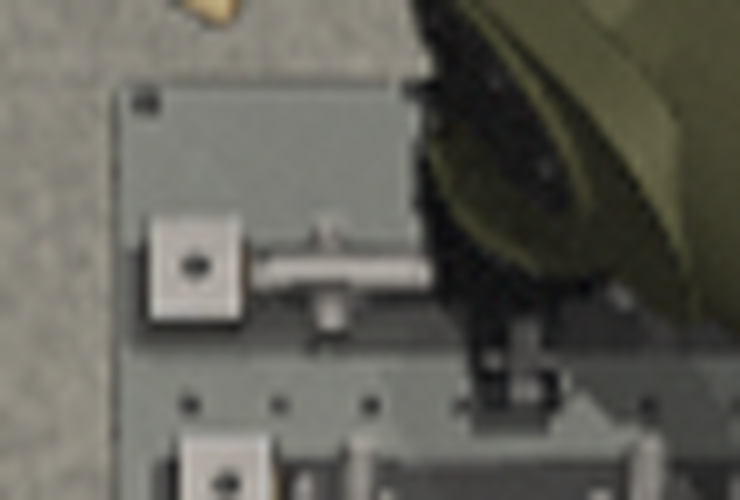

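View pics/o_scene_c.png

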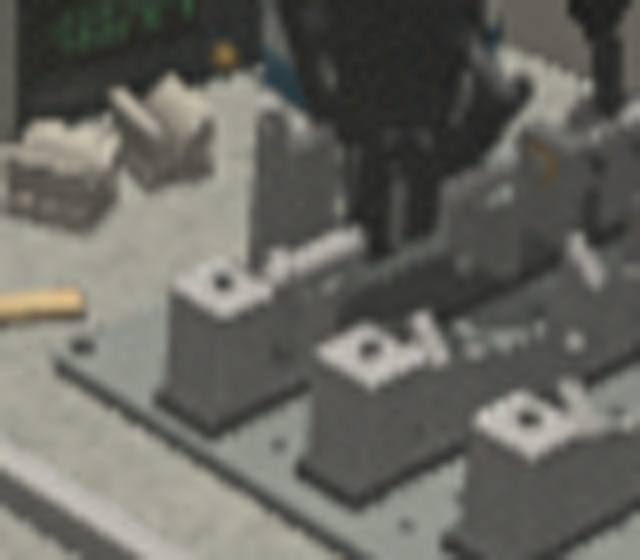

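The push gave 4.2 N at y=5.4 mm, so the plunger first touches near TCP y ≈ 1.3 mm (face ≈ 75.6–76.3 mm, within 73–79). I'll back off, seat the rod and release.

play_rows(deltas=[0.9, 0, 0, 0.02, 0, 0.9, 0, 0, 0.045, 0, 0.9, 0, 0, 0.065, 0, 0.9, 0.01, 0, 0.065, 0, 0.9, 0.02, 0, 0.065, 0, 0.9, 0.025, 0, 0.065, 0])

```text
clock: 15.75
tool_pos: [0.6183, -0.0547, 0.0175]
tcp_rot: [-0.502, -0.497, 0.508, -0.492]
ft_force: [-2.1, -0.4, 5.4]
finger_gap: 0.0186
```

```bash
python3 -c "
from h import *
force(4)"
```

```text
fixture pos, force [ 0.0751 -0.0035  0.0176 -1.2793  0.5966  1.0327] std [0.64 0.86 0.54] clock 15.95 gap 0.0181
```

play_rows(deltas=[0.7, 0, 0, 0, 0, 0.5, 0, 0, 0, 0, 0.5, 0, 0, 0, 0, 0.5, -0.1, 0, 0, 0, 0.5, -0.3, 0, 0, 0, 0.5, -0.6, 0, 0, 0, 0.5, -0.7, 0, 0, 0, 0.5, -0.7, 0, 0, 0])

```text
clock: 16.75
tool_pos: [0.6213, -0.0541, 0.1264]
tcp_rot: [-0.504, -0.496, 0.506, -0.494]
ft_force: [-1.0, -0.2, -0.2]
finger_gap: 0.0428
```

```bash
python3 -c "
from h import *
go([.502,.3047,.12],np.radians(15))
snap('p')
crop('top','p',258,138,372,238,5.9)
crop('scene','p',250,115,370,225,5.4)"
```

```text
clock 16.75 pos [ 0.6213 -0.0541  0.1264] yaw -1.2 gap 0.0428 F [-1.04 -0.16 -0.21]
  d [ 0.044 -0.843 -2.375] turn -0.359
```

View pics/p_scene_c.png

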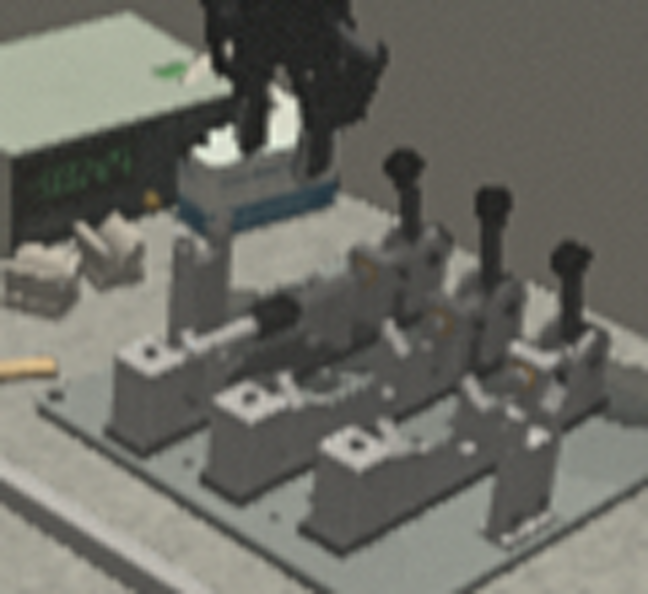

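View pics/p_top_c.png

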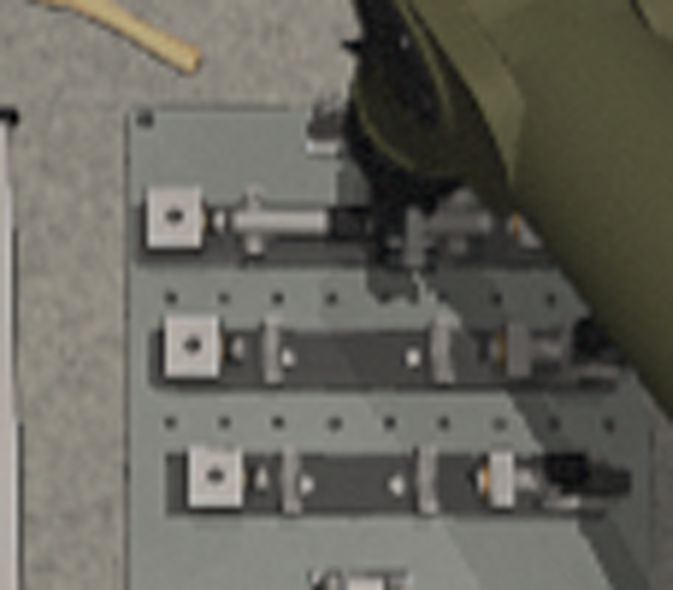

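The long rod lies in both vees. The jaws are already oriented for the knob, so I'll clamp it now. First I'll read the knob angles from the views.

```bash
cat > kn.py <<'E'
from h import *
def kn(n,cam,u,v):
    o,d=ray(cam,u,v);a=inv(o);b=inv(o+d)-a
    t=(NX[n]-a[0])/b[0];q=a+t*b
    dy,dz=q[1]-PV[n],q[2]-.060
    return q,"r %.4f th %.3f"%(np.hypot(dy,dz),.3-np.arctan2(dy,dz))
if __name__=="__main__":
    im=cv2.imread("pics/p_scene.png");x0,y0=250,115
    for n,c in(("long",(404,165)),("mid",(493,203)),("short",(571,258))):
        u,v=c[0]/5.4+x0-.5,c[1]/5.4+y0-.5
        w=im[int(v)-7:int(v)+6,int(u)-8:int(u)+9].max(2).astype(int);yy,xx=np.mgrid[0:w.shape[0],0:w.shape[1]]
        m=w<40;print(m.sum())
        uu,vv=int(u)-8+xx[m].mean(),int(v)-7+yy[m].mean()
        print(n,(u,v),(uu,vv),kn(n,"scene",u,v))
E
python3 kn.py
```

```text
18
long (324.3148148148148, 145.05555555555554) (np.float64(324.22222222222223), np.float64(145.83333333333334)) (array([ 0.075     , -0.12017914,  0.13119134]), 'r 0.0748 th -0.010')
18
mid (340.7962962962963, 152.09259259259258) (np.float64(341.0), np.float64(152.61111111111111)) (array([-1.11022302e-16, -1.20117871e-01,  1.34515317e-01]), 'r 0.0756 th 0.129')
14
short (355.24074074074076, 162.27777777777777) (np.float64(355.35714285714283), np.float64(163.21428571428572)) (array([-0.075     , -0.10449206,  0.13311754]), 'r 0.0754 th 0.052')
```

```bash
python3 -c "
from h import *
go(fx([.075,-.121,.126]),FY)"
```

```text
clock 16.85 pos [ 0.6193 -0.0549  0.1228] yaw -1.2 gap 0.0427 F [-0.84 -0.72  0.03]
  d [-0.02  -0.01   0.782] turn 0.003
```

play_rows(deltas=[0.5, -0.02, -0.01, 0.25, 0, 0.5, -0.02, -0.01, 0.5, 0, 0.5, -0.02, -0.01, 0.78, 0, 0.5, -0.02, -0.01, 0.78, 0, 0.5, -0.02, -0.01, 0.78, 0])

```text
clock: 17.35
tool_pos: [0.6142, -0.1734, 0.1242]
tcp_rot: [-0.502, -0.497, 0.509, -0.491]
ft_force: [0.7, 1.3, -0.4]
finger_gap: 0.0426
```

```bash
python3 -c "
from h import *
go(fx([.075,-.121,.078]),FY)
snap('q')
crop('scene','q',290,75,400,185,5.4)"
```

```text
clock 17.35 pos [ 0.6142 -0.1734  0.1242] yaw -1.3 gap 0.0426 F [ 0.72  1.28 -0.44]
  d [ 0.308  0.012 -0.009] turn -0.0
```

View pics/q_scene_c.png

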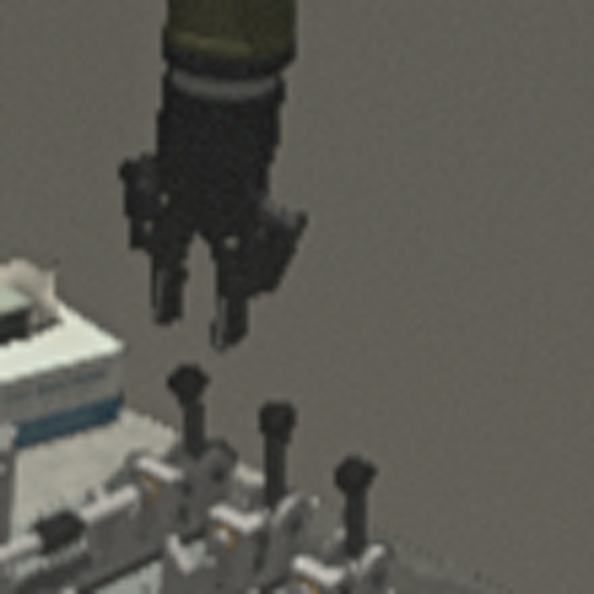

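play_rows(deltas=[0.5, 0.1, 0.01, -0.01, 0, 0.5, 0.2, 0.01, -0.01, 0, 0.5, 0.3, 0.01, -0.01, 0, 0.5, 0.3, 0.01, -0.01, 0])

```text
clock: 17.85
tool_pos: [0.614, -0.1688, 0.0769]
tcp_rot: [-0.5, -0.5, 0.508, -0.491]
ft_force: [-0.7, 0.1, 1.3]
finger_gap: 0.043
```

```bash
python3 -c "
from h import *
go(fx([.075,-.121,.078]),FY);force(2)
snap('r')
crop('scene','r',300,105,380,185,7)"
```

```text
clock 17.85 pos [ 0.614  -0.1688  0.0769] yaw -1.0 gap 0.0430 F [-0.69  0.06  1.31]
  d [-0.008  0.01   0.022] turn 0.006
fixture pos, force [ 0.0747 -0.1177  0.0789  1.1165 -0.2258 -0.2767] std [0.06 0.09 0.3 ] clock 17.95 gap 0.0428
```

View pics/r_scene_c.png

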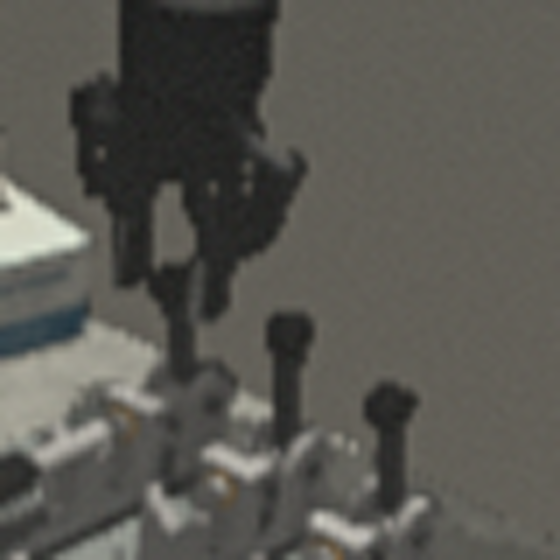

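play_rows(deltas=[0.5, 0.03, 0.01, 0.02, 0, 0.5, 0.04, 0.01, 0.02, 0, 0.7, 0.04, 0.01, 0.02, 0, 0.9, 0.04, 0.01, 0.02, 0, 0.9, 0.04, 0.01, 0.02, 0, 0.9, 0.04, 0.01, 0.02, 0, 0.9, 0.04, 0.01, 0.02, 0], newtons=40)

```text
clock: 18.75
tool_pos: [0.6147, -0.1719, 0.0747]
tcp_rot: [-0.5, -0.499, 0.509, -0.491]
ft_force: [-10.3, 0.5, 8.4]
finger_gap: 0.0169
```

```bash
python3 -c "
from h import *
force(3)
snap('s')
crop('scene','s',300,105,380,185,7)"
```

```text
fixture pos, force [  0.0743  -0.1208   0.0747 -10.1051   0.761    7.4652] std [0.52 0.05 0.29] clock 18.9 gap 0.0173
```

View pics/s_scene_c.png

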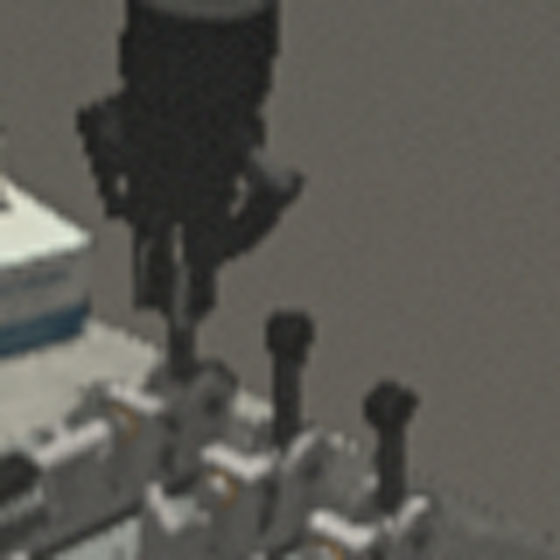

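The knob is gripped (gap 17 mm). Working out arc waypoints.

```bash
cat >> h.py <<'E'
def arc(n,th0,ths,dx=0.):
    """rows: shares along tool axes from present pose so the knob (held, at th0 now) goes to each th"""
    s=env.get_state();M=R.from_quat(s["tcp_rot"]).as_matrix()
    for th in ths:
        d=knob(n,th)-knob(n,th0);d=d+fx([dx,0,0])-fx([0,0,0])
        print(round(th,2),np.round(M.T@d/.15,3))
def th_from(n,th0,p0,p1):
    """angle from displacement of TCP (fixture coords p0 at th0 -> p1)"""
    k0=inv(knob(n,th0));k=k0+(np.array(p1)-np.array(p0));return .3-np.arctan2(k[1]-PV[n],k[2]-.060)
E
python3 -c "
from h import *
arc('long',.02,[.1,.2,.3,.4,.5,.6,.7,.8],-.001)"
```

```text
0.1 [-0.009 -0.007  0.039]
0.2 [-0.017 -0.007  0.088]
0.3 [-0.019 -0.008  0.138]
0.4 [-0.017 -0.008  0.188]
0.5 [-0.009 -0.008  0.237]
0.6 [ 0.003 -0.008  0.286]
0.7 [ 0.02  -0.008  0.333]
0.8 [ 0.042 -0.008  0.378]
```

play_rows(deltas=[0.9, -0.009, -0.007, 0.04, 0, 0.9, -0.017, -0.007, 0.088, 0, 0.9, -0.019, -0.008, 0.138, 0, 0.9, -0.017, -0.008, 0.188, 0, 0.9, -0.009, -0.008, 0.237, 0, 0.9, 0.003, -0.008, 0.286, 0, 0.9, 0.02, -0.008, 0.333, 0, 0.9, 0.042, -0.008, 0.378, 0])

```text
clock: 19.8
tool_pos: [0.6135, -0.2267, 0.0708]
tcp_rot: [-0.501, -0.499, 0.508, -0.492]
ft_force: [-4.5, 3.5, 13.0]
finger_gap: 0.017
```

```bash
python3 -c "
from h import *
force(2)
p=inv(env.get_state()['tool_pos']);print(th_from('long',.02,[.0743,-.1208,.0747],p))
snap('t')
crop('scene','t',280,105,400,205,6)"
```

```text
fixture pos, force [ 0.0742 -0.1773  0.07   -0.9812  1.9798  7.6019] std [0.45 0.47 1.4 ] clock 19.9 gap 0.0172
0.7885423084996643
```

View pics/t_scene_c.png

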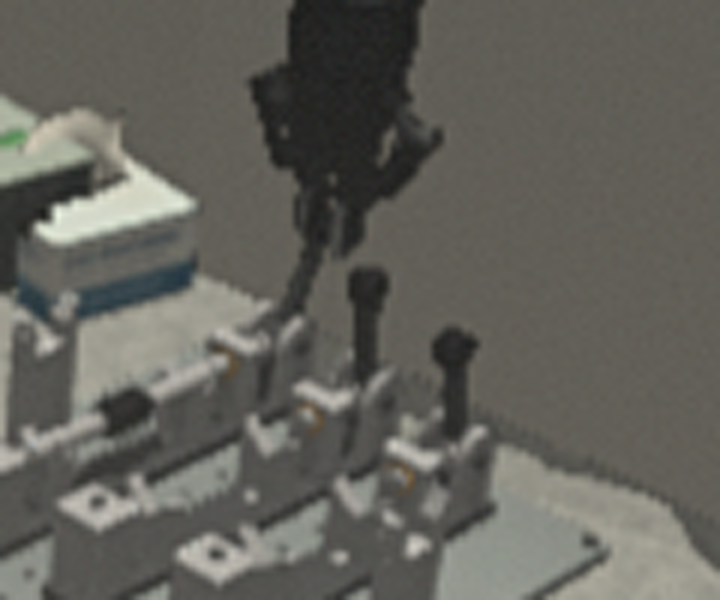

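```bash
python3 -c "
from h import *
arc('long',.79,[.9,1.0,1.1,1.2,1.25,1.3])"
```

```text
0.9 [0.029 0.    0.047]
1.0 [0.059 0.    0.087]
1.1 [0.093 0.001 0.123]
1.2 [0.131 0.001 0.156]
1.25 [0.15  0.001 0.171]
1.3 [0.171 0.002 0.185]
```

play_rows(deltas=[0.9, 0.029, 0, 0.047, 0, 0.9, 0.059, 0, 0.087, 0, 0.9, 0.093, 0, 0.123, 0, 0.9, 0.131, 0, 0.156, 0, 0.9, 0.15, 0, 0.171, 0, 0.9, 0.15, 0, 0.171, 0])

```text
clock: 20.6
tool_pos: [0.6128, -0.2558, 0.0487]
tcp_rot: [-0.501, -0.497, 0.509, -0.492]
ft_force: [-2.2, -2.2, 6.0]
finger_gap: 0.0173
```

```bash
python3 -c "
from h import *
force(2)
p=inv(env.get_state()['tool_pos']);print(th_from('long',.02,[.0743,-.1208,.0747],p))
snap('u')
crop('scene','u',240,125,360,225,6)
crop('top','u',258,138,372,238,6)"
```

```text
fixture pos, force [ 0.0743 -0.2047  0.0487 -2.8609 -2.6338  7.1947] std [0.04 0.11 0.37] clock 20.7 gap 0.0169
1.2402581179872263
```

View pics/u_scene_c.png

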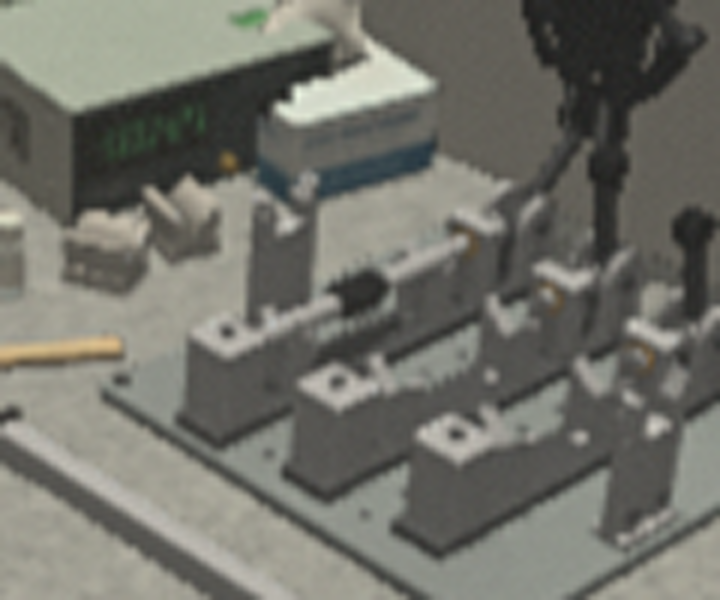

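View pics/u_top_c.png

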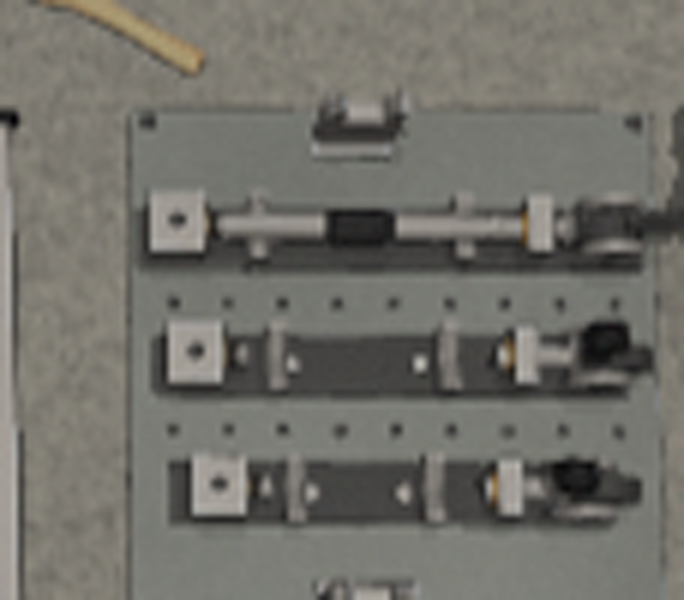

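```bash
cat > sl.py <<'E'
from h import *
def sleeve(tag,n,y0=0.,half=.035):
    """dark sleeve edges along fixture y, via intensity profile down the rod axis, top face z=.070"""
    im=cv2.imread(f"pics/{tag}_top.png").max(2).astype(np.float32)
    ys=np.arange(-half,half,.0005)+y0; prof=[]
    for y in ys:
        v=[]
        for dx in(-.004,-.002,0,.002,.004):
            u,w=proj("top",fx([NX[n]+dx,y,.069]));v.append(cv2.getRectSubPix(im,(1,1),(float(u),float(w)))[0,0])
        prof.append(np.mean(v))
    prof=np.array(prof);lo=np.percentile(prof,10);hi=np.percentile(prof,85);th=(lo+hi)/2
    m=prof<th;i=np.where(m)[0]
    def cross(k): return ys[k]+(th-prof[k])/(prof[k+1]-prof[k])*.0005
    a,b=cross(i[0]-1),cross(i[-1]); print(n,"sleeve %.4f..%.4f len %.4f centre %.4f"%(a,b,b-a,(a+b)/2))
if __name__=="__main__":
    import sys; sleeve(sys.argv[1],sys.argv[2])
E
python3 sl.py u long
python3 - <<'E'
import sys;sys.path.insert(0,'.')
import os;os.chdir('.')
from h import *
im=cv2.imread("pics/u_top.png");x0,y0,x1,y1=276,165,310,185
cv2.imwrite("pics/u6.png",cv2.resize(im[y0:y1,x0:x1],None,fx=20,fy=20,interpolation=cv2.INTER_CUBIC))
E
```

```text
long sleeve -0.0190..0.0210 len 0.0400 centre 0.0010
```

View pics/u6.png

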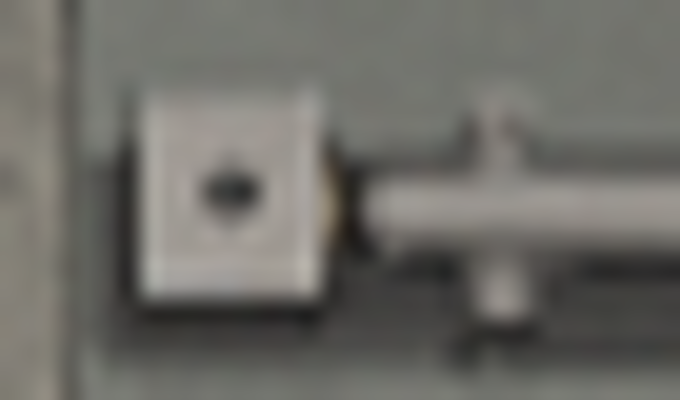

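```bash
cat > pl.py <<'E'
from h import *
FACE={'short':.056,'mid':.066,'long':.076}
def prof(tag,n,a,b,z=.066,dxs=(-.002,0,.002)):
    im=cv2.imread(f"pics/{tag}_top.png").astype(np.float32)
    ys=np.arange(a,b,.001);out=[]
    for y in ys:
        v=[]
        for dx in dxs:
            u,w=proj("top",fx([NX[n]+dx,y,z]));v.append(cv2.getRectSubPix(im,(1,1),(float(u),float(w)))[0,0])
        out.append(np.mean(v,0))
    return ys,np.array(out)
if __name__=="__main__":
    import sys
    n=sys.argv[1]
    for t in sys.argv[2:]:
        ys,p=prof(t,n,FACE[n]-.014,FACE[n]+.022)
        print(t,"y mm",(ys[0]*1000).round(1));print(" max",p.max(1).astype(int).tolist());print(" r-b",(p[:,2]-p[:,0]).astype(int).tolist())
E
python3 pl.py long a p u
```

```text
a y mm 62.0
 max [111, 103, 95, 85, 76, 66, 61, 62, 63, 64, 64, 64, 65, 78, 100, 123, 141, 130, 119, 108, 92, 74, 56, 50, 73, 95, 117, 130, 142, 154, 160, 160, 159, 158, 156, 155]
 r-b [8, 7, 6, 5, 4, 3, 2, 2, 3, 3, 3, 2, 2, 3, 5, 7, 8, 8, 7, 6, 7, 8, 9, 11, 15, 20, 24, 21, 17, 13, 11, 11, 11, 11, 11, 11]
p y mm 62.0
 max [156, 156, 156, 155, 155, 155, 149, 134, 120, 106, 95, 83, 72, 82, 108, 134, 155, 143, 131, 119, 101, 80, 60, 53, 79, 104, 130, 144, 157, 170, 176, 176, 175, 174, 173, 171]
 r-b [9, 10, 10, 10, 10, 10, 9, 8, 7, 7, 5, 4, 3, 3, 6, 8, 10, 9, 8, 7, 7, 8, 8, 10, 16, 22, 28, 24, 19, 15, 12, 12, 12, 12, 12, 12]
u y mm 62.0
 max [145, 144, 144, 144, 144, 144, 144, 144, 145, 146, 146, 147, 147, 146, 144, 142, 139, 129, 118, 108, 92, 73, 55, 49, 72, 96, 119, 133, 145, 157, 164, 163, 162, 161, 160, 158]
 r-b [9, 9, 9, 9, 9, 9, 9, 9, 9, 10, 9, 9, 8, 8, 8, 8, 8, 8, 7, 6, 7, 7, 8, 10, 15, 20, 25, 22, 17, 12, 10, 11, 11, 11, 11, 11]
```

The band profile hasn't changed from the free state and the rod just touches, so press ≈ 0. I'll advance another 0.2 rad and look again.

```bash
python3 -c "
from h import *
arc('long',1.24,[1.3,1.35,1.4,1.44])"
```

```text
1.3 [0.025 0.    0.017]
1.35 [0.046 0.001 0.03 ]
1.4 [0.068 0.001 0.042]
1.44 [0.086 0.001 0.05 ]
```

play_rows(deltas=[0.9, 0.025, 0, 0.017, 0, 0.9, 0.046, 0, 0.03, 0, 0.9, 0.068, 0, 0.042, 0, 0.9, 0.086, 0, 0.05, 0, 0.9, 0.086, 0, 0.05, 0])

```text
clock: 21.3
tool_pos: [0.6127, -0.2644, 0.037]
tcp_rot: [-0.501, -0.497, 0.509, -0.493]
ft_force: [-2.1, -1.1, 6.1]
finger_gap: 0.0172
```

```bash
python3 -c "
from h import *
force(2)
p=inv(env.get_state()['tool_pos']);print(th_from('long',.02,[.0743,-.1208,.0747],p))
snap('v')
crop('scene','v',240,105,400,205,5)"; python3 sl.py v long; python3 pl.py long v
```

```text
fixture pos, force [ 0.0744 -0.2132  0.037  -3.2756 -1.6351  6.2275] std [0.48 0.69 0.47] clock 21.4 gap 0.0175
1.4233815384949
long sleeve -0.0161..0.0220 len 0.0381 centre 0.0030
v y mm 62.0
 max [144, 144, 143, 144, 144, 144, 144, 145, 145, 145, 145, 144, 144, 141, 137, 132, 128, 124, 120, 117, 102, 84, 66, 55, 63, 71, 78, 102, 127, 153, 166, 164, 162, 161, 159, 158]
 r-b [9, 9, 9, 9, 9, 9, 9, 9, 9, 8, 8, 9, 9, 9, 9, 8, 8, 8, 8, 7, 7, 6, 5, 5, 9, 12, 16, 15, 13, 12, 11, 11, 11, 11, 11, 11]
```

View pics/v_scene_c.png

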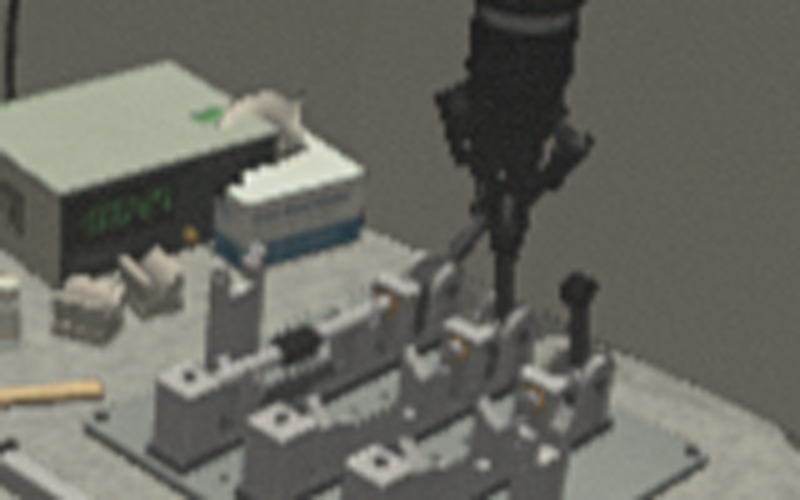

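```bash
python3 -c "
from h import *
arc('long',1.423,[1.5,1.55,1.6,1.625])"
```

```text
1.5 [0.035 0.    0.015]
1.55 [0.059 0.001 0.024]
1.6 [0.083 0.001 0.031]
1.62 [0.095 0.001 0.034]
```

play_rows(deltas=[0.9, 0.035, 0, 0.015, 0, 0.9, 0.059, 0, 0.024, 0, 0.9, 0.083, 0, 0.031, 0, 0.9, 0.095, 0, 0.034, 0, 0.9, 0.095, 0, 0.034, 0])

```text
clock: 22.0
tool_pos: [0.6126, -0.2708, 0.024]
tcp_rot: [-0.501, -0.496, 0.51, -0.493]
ft_force: [-2.4, -1.7, 7.4]
finger_gap: 0.0174
```

```bash
python3 -c "
from h import *
force(2)
p=inv(env.get_state()['tool_pos']);print(th_from('long',.02,[.0743,-.1208,.0747],p))
snap('w')"; python3 sl.py w long; python3 pl.py long w
```

```text
fixture pos, force [ 0.0745 -0.2197  0.024  -2.5465 -0.9862  6.876 ] std [0.59 0.18 0.27] clock 22.1 gap 0.0174
1.6036456543506832
long sleeve -0.0150..0.0246 len 0.0396 centre 0.0048
w y mm 62.0
 max [145, 145, 145, 145, 145, 145, 144, 144, 144, 144, 145, 145, 146, 146, 145, 144, 143, 140, 136, 132, 132, 132, 133, 128, 111, 94, 77, 98, 124, 150, 164, 162, 161, 160, 159, 158]
 r-b [9, 9, 9, 9, 10, 10, 11, 10, 10, 10, 10, 10, 10, 9, 9, 8, 8, 7, 7, 7, 7, 8, 9, 10, 12, 14, 17, 15, 13, 12, 11, 11, 11, 12, 11, 11]
```

The press is about 4 mm (sleeve centre went from 1.0 to 4.8 mm, lever advanced 0.36 rad since contact). Releasing the knob and rising.

play_rows(deltas=[0.7, 0, 0, 0, 0, 0.5, 0, 0, 0, 0, 0.5, 0, 0, 0, 0, 0.5, -0.2, 0, 0, 0, 0.5, -0.5, 0, 0, 0, 0.5, -0.8, 0, 0, 0, 0.5, -1, 0, 0, 0, 0.5, -1, 0, 0, 0], newtons=60)

```text
clock: 23.0
tool_pos: [0.617, -0.2695, 0.1792]
tcp_rot: [-0.503, -0.493, 0.508, -0.495]
ft_force: [0.2, -0.9, -0.3]
finger_gap: 0.0424
```

```bash
python3 -c "
from h import *
snap('x')
crop('scene','x',140,105,400,265,3)"; python3 sl.py x long; python3 pl.py long x; python3 rods.py x;  python3 -c "
from h import *
go([.502,.3047,.17],np.radians(15))"
```

```text
long sleeve -0.0150..0.0246 len 0.0396 centre 0.0048
x y mm 62.0
 max [143, 144, 144, 144, 144, 145, 145, 144, 144, 144, 144, 144, 144, 144, 144, 143, 143, 139, 135, 132, 131, 132, 133, 129, 111, 93, 75, 96, 123, 149, 163, 162, 161, 160, 159, 158]
 r-b [8, 8, 8, 8, 9, 10, 10, 10, 10, 10, 10, 10, 9, 9, 9, 9, 9, 8, 7, 6, 6, 8, 9, 11, 12, 14, 15, 14, 13, 12, 11, 11, 11, 11, 10, 10]
sleeve [0.5015 0.3046] axis deg 105.4 len 0.108 endmid [0.5025 0.3047] px 215.5,212.1
sleeve [0.429  0.3492] axis deg 84.1 len 0.130 endmid [0.4293 0.3515] px 202.6,233.0
clock 23.10 pos [ 0.6145 -0.2699  0.1743] yaw -1.3 gap 0.0427 F [-0.45  0.54 -0.5 ]
  d [ 0.012 -0.835 -3.813] turn -0.362
```

View pics/x_scene_c.png

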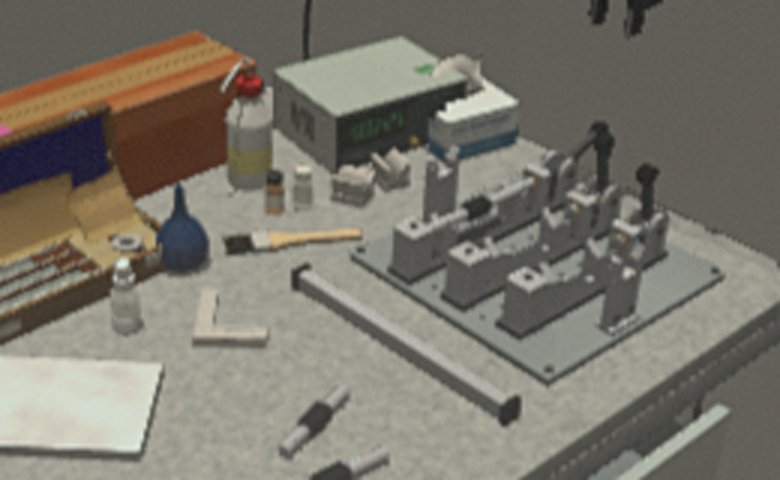

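The long rod is clamped and the other rods haven't moved. Next, the short rod.

play_rows(deltas=[0.5, 0, -0.1, -0.3, 0, 0.5, 0, -0.2, -0.6, 0, 0.5, 0, -0.2, -0.95, 0, 0.5, 0, -0.2, -0.95, 0])

```text
clock: 23.5
tool_pos: [0.5867, -0.1182, 0.1734]
tcp_rot: [-0.5, -0.499, 0.506, -0.495]
ft_force: [-0.5, 0.7, 0.3]
finger_gap: 0.043
```

play_rows(deltas=[0.5, 0, -0.1, -0.3, 0, 0.5, 0, -0.2, -0.6, 0, 0.5, 0, -0.2, -0.95, 0, 0.5, 0, -0.2, -0.95, 0])

```text
clock: 23.9
tool_pos: [0.5567, 0.0322, 0.1732]
tcp_rot: [-0.498, -0.503, 0.503, -0.496]
ft_force: [0.8, -0.7, -0.1]
finger_gap: 0.0427
```

play_rows(deltas=[0.5, 0, -0.1, -0.3, 0, 0.5, 0, -0.2, -0.6, 0, 0.5, 0, -0.2, -0.95, 0, 0.5, 0, -0.2, -0.95, 0])

```text
clock: 24.3
tool_pos: [0.5247, 0.1822, 0.1734]
tcp_rot: [0.496, 0.506, -0.5, 0.497]
ft_force: [-0.4, -0.6, 0.2]
finger_gap: 0.043
```

```bash
python3 -c "
from h import *
go([.502,.3047,.05],np.radians(15))"
```

```text
clock 24.30 pos [0.5247 0.1822 0.1734] yaw 0.5 gap 0.0430 F [-0.39 -0.56  0.25]
  d [ 0.829 -0.135 -0.814] turn -0.323
```

play_rows(deltas=[0.5, 0.1, -0.05, -0.3, -0.1, 0.5, 0.3, -0.135, -0.6, -0.2, 0.5, 0.5, -0.135, -0.81, -0.32, 0.5, 0.75, -0.135, -0.81, -0.32, 0.5, 0.83, -0.135, -0.81, -0.32, 0.5, 0.83, -0.135, -0.81, -0.32])

```text
clock: 24.9
tool_pos: [0.5012, 0.3017, 0.0473]
tcp_rot: [0.428, 0.565, -0.435, 0.555]
ft_force: [0.0, -1.4, 0.6]
finger_gap: 0.0426
```

```bash
python3 -c "
from h import *
go([.502,.3047,-.0326],np.radians(15))
snap('A')
crop('scene','A',160,165,290,265,6)"
```

```text
clock 24.90 pos [0.5012 0.3017 0.0473] yaw 14.8 gap 0.0426 F [ 0.04 -1.39  0.6 ]
  d [ 0.533  0.019 -0.015] turn -0.004
```

View pics/A_scene_c.png

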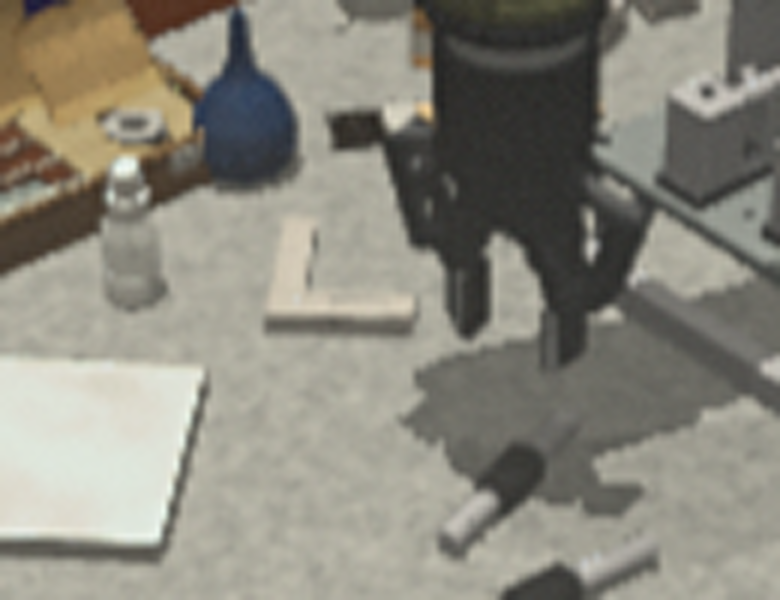

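play_rows(deltas=[0.5, 0.15, 0.02, -0.015, 0, 0.5, 0.3, 0.02, -0.015, 0, 0.5, 0.42, 0.02, -0.015, 0, 0.5, 0.5, 0.02, -0.015, 0, 0.5, 0.53, 0.02, -0.015, 0, 0.5, 0.53, 0.02, -0.015, 0])

```text
clock: 25.6
tool_pos: [0.5048, 0.3063, -0.0284]
tcp_rot: [0.431, 0.564, -0.433, 0.555]
ft_force: [-0.1, 0.3, 0.5]
finger_gap: 0.0425
```

```bash
python3 -c "
from h import *
go([.502,.3047,-.0326],np.radians(15))
snap('B')
crop('scene','B',180,165,290,265,6)"
```

```text
clock 25.60 pos [ 0.5048  0.3063 -0.0284] yaw 14.7 gap 0.0425 F [-0.13  0.29  0.52]
  d [ 0.028 -0.021  0.006] turn -0.007
```

View pics/B_scene_c.png

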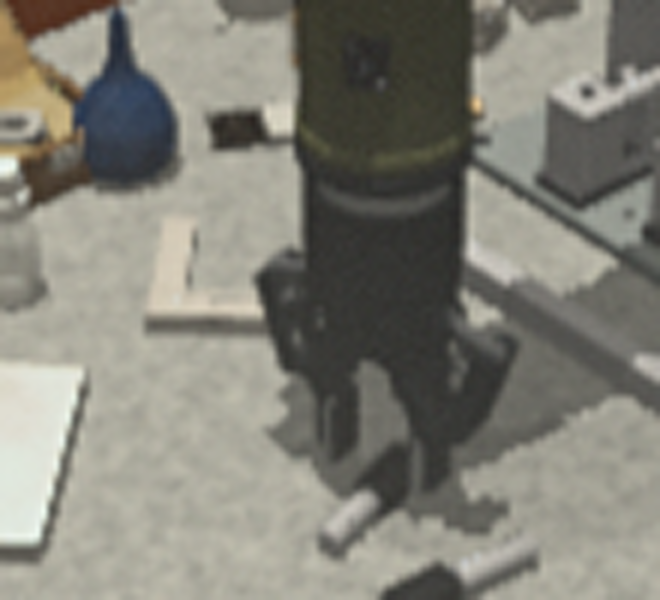

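play_rows(deltas=[0.5, 0.025, -0.02, 0.005, 0, 0.5, 0.025, -0.02, 0.005, 0, 0.7, 0.025, -0.02, 0.005, 0, 0.9, 0.025, -0.02, 0.005, 0, 0.9, 0.025, -0.02, 0.005, 0, 0.9, 0.025, -0.02, 0.005, 0, 0.9, 0.025, -0.02, 0.005, 0])

```text
clock: 26.4
tool_pos: [0.5023, 0.3055, -0.0311]
tcp_rot: [0.431, 0.564, -0.432, 0.556]
ft_force: [-1.7, -0.9, 4.9]
finger_gap: 0.0181
```

play_rows(deltas=[0.9, -0.15, 0, 0, 0, 0.9, -0.4, 0, 0, 0, 0.9, -0.65, 0, 0, 0, 0.9, -0.85, 0, 0, 0, 0.9, -0.85, 0, 0, 0])

```text
clock: 26.9
tool_pos: [0.5052, 0.3068, 0.1003]
tcp_rot: [0.434, 0.564, -0.43, 0.556]
ft_force: [0.3, -0.0, -1.8]
finger_gap: 0.0183
```

```bash
python3 -c "
from h import *
go(fx([-.075,-.0055,.095]),FY)
snap('C')
crop('scene','C',180,125,300,245,5)"
```

```text
clock 26.90 pos [0.5052 0.3068 0.1003] yaw 14.7 gap 0.0183 F [ 0.33 -0.05 -1.85]
  d [ 0.013 -0.849  2.259] turn 0.356
```

View pics/C_scene_c.png

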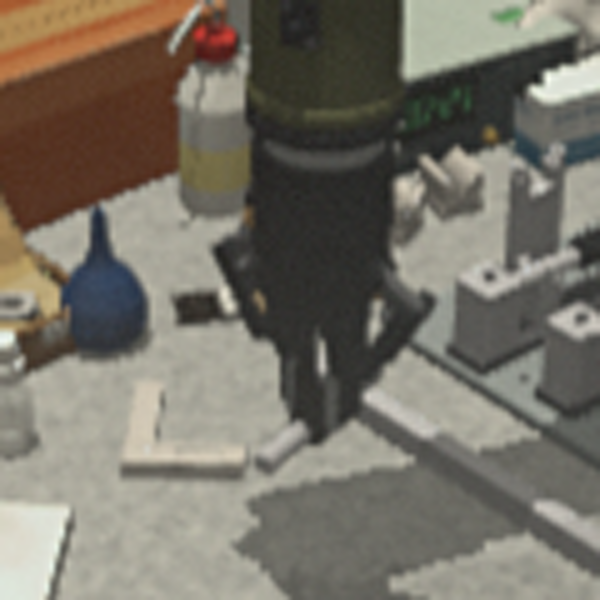

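play_rows(deltas=[0.9, 0, -0.1, 0.3, 0.1, 0.9, 0, -0.2, 0.6, 0.2, 0.9, 0, -0.35, 0.95, 0.3, 0.9, 0, -0.35, 0.95, 0.36, 0.9, 0, -0.35, 0.95, 0.36])

```text
clock: 27.5
tool_pos: [0.4886, 0.1505, 0.0943]
tcp_rot: [-0.506, -0.496, 0.51, -0.488]
ft_force: [-0.3, -0.5, -0.6]
finger_gap: 0.0182
```

```bash
python3 -c "
from h import *
go(fx([-.075,-.0055,.095]),FY)"
```

```text
clock 27.50 pos [0.4886 0.1505 0.0943] yaw -1.8 gap 0.0182 F [-0.32 -0.51 -0.62]
  d [-0.008 -0.095  1.362] turn -0.01
```

play_rows(deltas=[0.9, 0, -0.05, 0.3, 0, 0.9, 0, -0.09, 0.6, 0, 0.9, 0, -0.09, 0.9, 0, 0.9, 0, -0.09, 1, -0.01, 0.9, 0, -0.09, 1, -0.01])

```text
clock: 28.0
tool_pos: [0.4705, -0.0004, 0.0931]
tcp_rot: [-0.504, -0.498, 0.508, -0.49]
ft_force: [0.0, 0.8, -1.2]
finger_gap: 0.0184
```

```bash
python3 -c "
from h import *
go(fx([-.075,-.0055,.07]),FY)"
```

```text
clock 28.00 pos [ 4.705e-01 -4.000e-04  9.310e-02] yaw -1.4 gap 0.0184 F [ 0.01  0.78 -1.18]
  d [ 0.153 -0.005  0.354] turn -0.001
```

play_rows(deltas=[0.9, 0, -0.005, 0.2, 0, 0.9, 0.05, -0.005, 0.35, 0, 0.9, 0.1, -0.005, 0.35, 0, 0.9, 0.15, -0.005, 0.35, 0, 0.9, 0.15, -0.005, 0.35, 0])

```text
clock: 28.5
tool_pos: [0.468, -0.0503, 0.0696]
tcp_rot: [-0.503, -0.5, 0.507, -0.49]
ft_force: [-0.4, 0.3, -2.0]
finger_gap: 0.0182
```

```bash
python3 -c "
from h import *
go(fx([-.075,-.0055,.0225]),FY)
snap('D')
crop('top','D',258,148,372,248,6)
crop('scene','D',250,115,370,225,5.4)
print(inv(env.get_state()['tool_pos']))
"
```

```text
clock 28.50 pos [ 0.468  -0.0503  0.0696] yaw -1.2 gap 0.0182 F [-0.39  0.32 -2.02]
  d [0.314 0.005 0.021] turn 0.003
[-0.07474482 -0.00297089  0.07040702]
```

View pics/D_top_c.png

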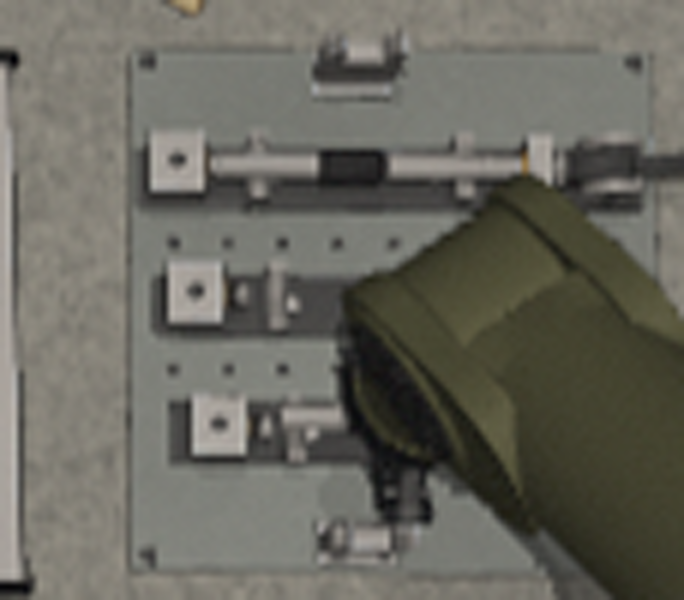

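View pics/D_scene_c.png

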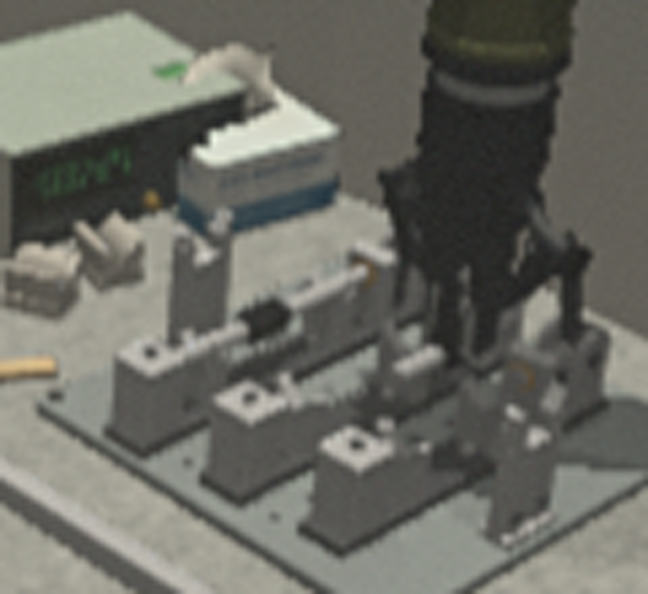

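```bash
python3 -c "
from h import *
print(inv(onz('top',283/6+257.5,415/6+147.5,.113)))"; for n in short mid; do python3 pl.py $n a u x; done
```

```text
[-0.07248327  0.05015931  0.113     ]
a y mm 42.0
 max [112, 102, 91, 82, 75, 68, 62, 67, 75, 82, 95, 112, 129, 141, 126, 110, 95, 79, 64, 49, 47, 65, 83, 101, 121, 142, 162, 167, 165, 164, 162, 161, 159, 157, 141, 124]
 r-b [8, 7, 6, 5, 4, 3, 3, 3, 3, 4, 5, 6, 8, 9, 7, 6, 5, 5, 6, 6, 8, 12, 16, 20, 16, 12, 8, 8, 9, 11, 11, 11, 11, 10, 9, 7]
u y mm 42.0
 max [114, 103, 93, 83, 77, 70, 64, 70, 77, 84, 97, 114, 131, 143, 128, 112, 96, 81, 65, 49, 48, 66, 85, 103, 124, 144, 165, 170, 168, 167, 165, 163, 162, 160, 144, 127]
 r-b [8, 7, 6, 6, 5, 4, 3, 3, 4, 5, 6, 7, 8, 9, 8, 6, 5, 5, 6, 7, 9, 13, 17, 21, 16, 12, 8, 8, 9, 11, 12, 12, 12, 12, 10, 8]
x y mm 42.0
 max [113, 103, 92, 83, 76, 70, 63, 69, 76, 84, 96, 114, 131, 144, 128, 112, 96, 80, 64, 49, 48, 66, 84, 102, 123, 143, 164, 169, 168, 166, 165, 163, 161, 159, 143, 126]
 r-b [8, 7, 6, 5, 4, 3, 3, 3, 4, 4, 5, 7, 8, 9, 8, 6, 5, 5, 6, 7, 9, 13, 17, 21, 17, 13, 8, 8, 9, 11, 11, 11, 11, 10, 9, 7]
a y mm 52.0
 max [110, 99, 88, 79, 72, 65, 60, 63, 65, 67, 72, 77, 83, 91, 102, 113, 124, 112, 100, 88, 76, 63, 50, 46, 66, 85, 105, 122, 139, 156, 164, 163, 162, 160, 158, 157]
 r-b [7, 6, 5, 5, 4, 3, 3, 3, 3, 2, 3, 4, 4, 5, 6, 7, 8, 7, 5, 4, 4, 5, 6, 9, 13, 17, 21, 18, 13, 8, 7, 9, 10, 12, 11, 11]
u y mm 52.0
 max [112, 101, 90, 81, 74, 67, 63, 64, 66, 68, 73, 79, 85, 93, 105, 117, 128, 115, 103, 91, 78, 65, 51, 47, 66, 86, 106, 124, 142, 159, 168, 166, 165, 163, 162, 160]
 r-b [7, 6, 5, 5, 4, 3, 3, 3, 3, 3, 3, 3, 4, 5, 6, 7, 8, 7, 5, 3, 4, 6, 7, 9, 13, 17, 21, 18, 13, 9, 8, 9, 11, 12, 12, 12]
x y mm 52.0
 max [112, 101, 90, 81, 74, 67, 62, 64, 66, 68, 73, 79, 84, 92, 104, 116, 127, 115, 102, 90, 77, 64, 51, 46, 66, 86, 105, 123, 141, 158, 167, 166, 164, 163, 162, 160]
 r-b [7, 6, 5, 4, 4, 3, 2, 2, 3, 3, 4, 4, 5, 6, 6, 7, 8, 6, 5, 3, 3, 4, 5, 7, 12, 16, 21, 18, 13, 8, 7, 9, 10, 12, 12, 12]
```

play_rows(deltas=[0.9, 0.1, 0.003, 0.015, 0, 0.9, 0.2, 0.003, 0.015, 0, 0.9, 0.28, 0.003, 0.015, 0, 0.9, 0.31, 0.003, 0.015, 0, 0.9, 0.335, 0.003, 0.015, 0, 0.9, 0.345, 0.003, 0.015, 0])

```text
clock: 29.2
tool_pos: [0.4684, -0.0524, 0.019]
tcp_rot: [-0.503, -0.499, 0.507, -0.49]
ft_force: [-4.2, -0.3, 17.8]
finger_gap: 0.0187
```

```bash
python3 -c "
from h import *
force(3)
snap('E')
crop('top','E',258,148,372,248,6)
"
```

```text
fixture pos, force [-0.0748 -0.0046  0.0192 -1.0818  1.0015  2.0754] std [0.09 0.62 1.23] clock 29.35 gap 0.0179
```

View pics/E_top_c.png

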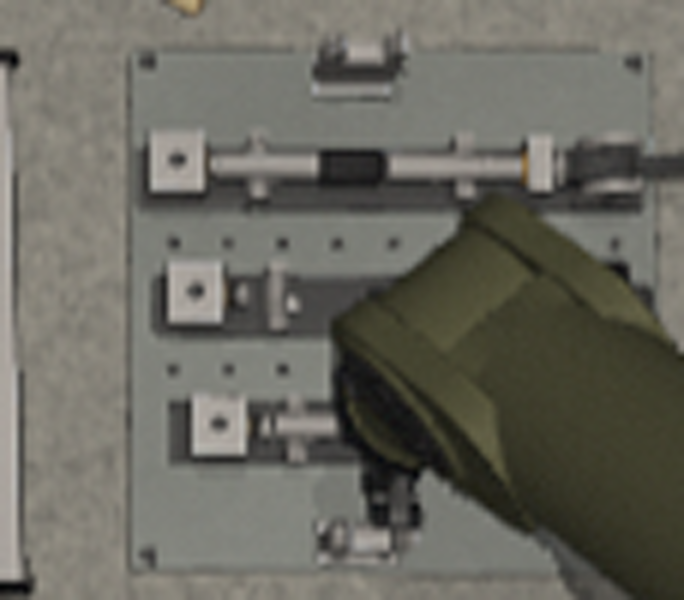

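play_rows(deltas=[0.7, 0, 0, 0, 0, 0.5, 0, 0, 0, 0, 0.5, 0, 0, 0, 0, 0.5, -0.1, 0, 0, 0, 0.5, -0.3, 0, 0, 0, 0.5, -0.6, 0, 0, 0, 0.5, -0.72, 0, 0, 0, 0.5, -0.72, 0, 0, 0])

```text
clock: 30.25
tool_pos: [0.4715, -0.0529, 0.1295]
tcp_rot: [-0.504, -0.498, 0.506, -0.492]
ft_force: [-0.6, 0.6, 0.2]
finger_gap: 0.0427
```

```bash
python3 -c "
from h import *
p=inv(knob('short',.05));print(p)
go(fx([-.075,p[1],.126]),FY)
snap('F')
crop('scene','F',250,115,370,225,5.4)
"; python3 pl.py short F
```

```text
[-0.075      -0.1044447   0.13266843]
clock 30.25 pos [ 0.4715 -0.0529  0.1295] yaw -1.2 gap 0.0427 F [-0.59  0.56  0.24]
  d [ 0.021 -0.024  0.663] turn 0.002
F y mm 42.0
 max [148, 148, 149, 149, 148, 148, 147, 128, 106, 84, 85, 109, 132, 149, 132, 116, 99, 83, 66, 50, 49, 68, 88, 108, 129, 150, 171, 176, 174, 172, 171, 169, 167, 166, 149, 131]
 r-b [11, 11, 10, 10, 10, 11, 11, 9, 7, 6, 6, 7, 9, 10, 8, 7, 5, 5, 6, 6, 8, 12, 17, 21, 17, 13, 9, 8, 10, 11, 11, 11, 11, 11, 10, 8]
```

View pics/F_scene_c.png

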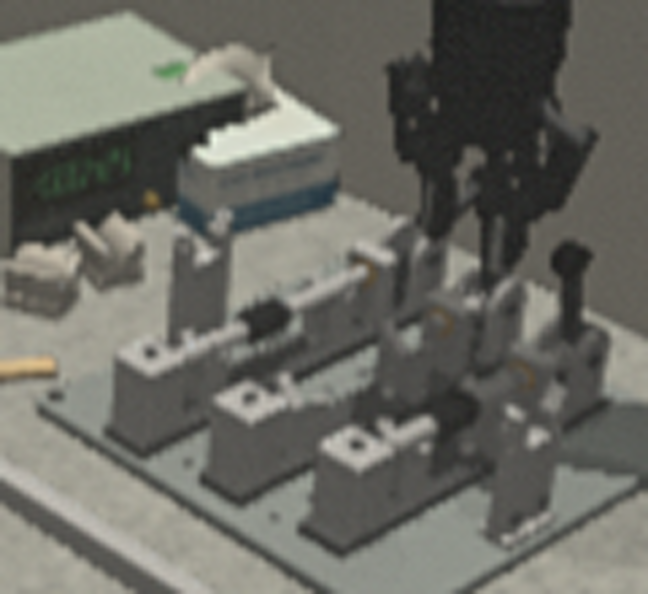

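play_rows(deltas=[0.5, 0, -0.03, 0.25, 0, 0.5, 0, -0.03, 0.5, 0, 0.5, 0, -0.03, 0.66, 0, 0.5, 0, -0.03, 0.66, 0, 0.5, 0, -0.03, 0.66, 0])

```text
clock: 30.85
tool_pos: [0.4622, -0.1523, 0.1252]
tcp_rot: [-0.503, -0.499, 0.508, -0.489]
ft_force: [0.7, 0.7, -0.5]
finger_gap: 0.0428
```

```bash
python3 -c "
from h import *
go(fx([-.0755,-.1044,.073]),FY)
"
```

```text
clock 30.85 pos [ 0.4622 -0.1523  0.1252] yaw -1.3 gap 0.0428 F [ 0.67  0.73 -0.53]
  d [0.348 0.026 0.   ] turn 0.001
```

play_rows(deltas=[0.5, 0.1, 0.026, 0, 0, 0.5, 0.2, 0.026, 0, 0, 0.5, 0.3, 0.026, 0, 0, 0.5, 0.34, 0.026, 0, 0, 0.5, 0.34, 0.026, 0, 0])

```text
clock: 31.35
tool_pos: [0.4647, -0.1509, 0.073]
tcp_rot: [-0.503, -0.501, 0.507, -0.489]
ft_force: [-0.4, -0.8, 0.0]
finger_gap: 0.0426
```

```bash
python3 -c "
from h import *
go(fx([-.0755,-.1044,.073]),FY)
force(1);snap('G')
crop('scene','G',310,115,390,205,7)
"
```

```text
clock 31.35 pos [ 0.4647 -0.1509  0.073 ] yaw -1.2 gap 0.0426 F [-0.45 -0.77  0.05]
  d [-0.     0.004  0.008] turn 0.003
fixture pos, force [-0.0757 -0.1034  0.0738 -0.4236  0.5376 -0.0959] std [0. 0. 0.] clock 31.4 gap 0.0426
```

View pics/G_scene_c.png

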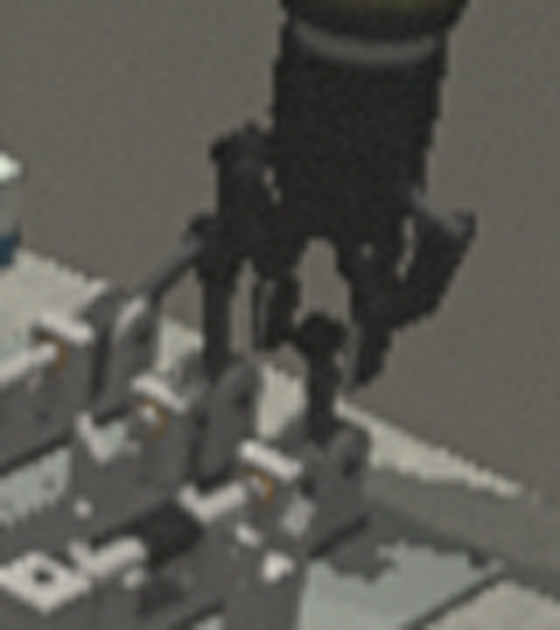

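play_rows(deltas=[0.6, 0, 0, 0, 0, 0.8, 0, 0, 0, 0, 0.9, 0, 0, 0, 0, 0.9, 0, 0, 0, 0, 0.9, 0, 0, 0, 0], newtons=40)

```text
clock: 32.0
tool_pos: [0.4651, -0.1516, 0.0751]
tcp_rot: [-0.503, -0.499, 0.508, -0.49]
ft_force: [-4.5, 0.7, 8.0]
finger_gap: 0.0173
```

```bash
python3 -c "
from h import *
force(2);print(inv(env.get_state()['tool_pos']))
arc('short',.05,[.15,.25,.35,.45,.55,.65,.75,.85])
"
```

```text
fixture pos, force [-0.0758 -0.1039  0.0751 -4.9253  0.7188  6.9815] std [0.21 0.22 0.52] clock 32.1 gap 0.0173
[-0.07582422 -0.10387014  0.07512538]
0.15 [-0.01  -0.     0.049]
0.25 [-0.015 -0.     0.099]
0.35 [-0.016 -0.     0.149]
0.45 [-0.011 -0.     0.198]
0.55 [-0.001 -0.     0.247]
0.65 [ 0.013 -0.     0.295]
0.75 [0.033 0.    0.341]
0.85 [0.056 0.    0.385]
```

play_rows(deltas=[0.9, -0.01, -0.002, 0.05, 0, 0.9, -0.015, -0.004, 0.1, 0, 0.9, -0.016, -0.005, 0.15, 0, 0.9, -0.011, -0.005, 0.2, 0, 0.9, 0, -0.005, 0.247, 0, 0.9, 0.013, -0.005, 0.295, 0, 0.9, 0.033, -0.005, 0.34, 0, 0.9, 0.033, -0.005, 0.34, 0])

```text
clock: 32.9
tool_pos: [0.4639, -0.203, 0.0707]
tcp_rot: [-0.504, -0.499, 0.507, -0.49]
ft_force: [-0.6, 0.2, 5.4]
finger_gap: 0.017
```

```bash
python3 -c "
from h import *
force(2)
p=inv(env.get_state()['tool_pos']);th=th_from('short',.05,[-.0758,-.1039,.0751],p);print(th)
arc('short',th,[.85,.95,1.05,1.1])
snap('H')
crop('top','H',258,148,372,248,6)"; python3 sl.py H short; python3 pl.py short H
```

```text
fixture pos, force [-0.0758 -0.1552  0.0707 -0.4275 -0.4538  4.6497] std [0.71 0.26 0.12] clock 33.0 gap 0.0174
0.7477379955859852
0.85 [0.024 0.    0.045]
0.95 [0.052 0.001 0.086]
1.05 [0.084 0.001 0.125]
1.1 [0.102 0.001 0.143]
short sleeve -0.0240..0.0153 len 0.0392 centre -0.0043
H y mm 42.0
 max [145, 145, 146, 146, 144, 143, 142, 125, 106, 87, 88, 109, 130, 145, 130, 114, 98, 82, 65, 49, 47, 66, 85, 105, 125, 146, 166, 171, 170, 168, 166, 165, 164, 162, 146, 129]
 r-b [11, 10, 10, 10, 10, 10, 10, 9, 7, 5, 5, 7, 8, 9, 8, 7, 6, 6, 6, 6, 8, 12, 17, 21, 17, 12, 8, 8, 9, 10, 11, 11, 11, 11, 10, 8]
```

View pics/H_top_c.png

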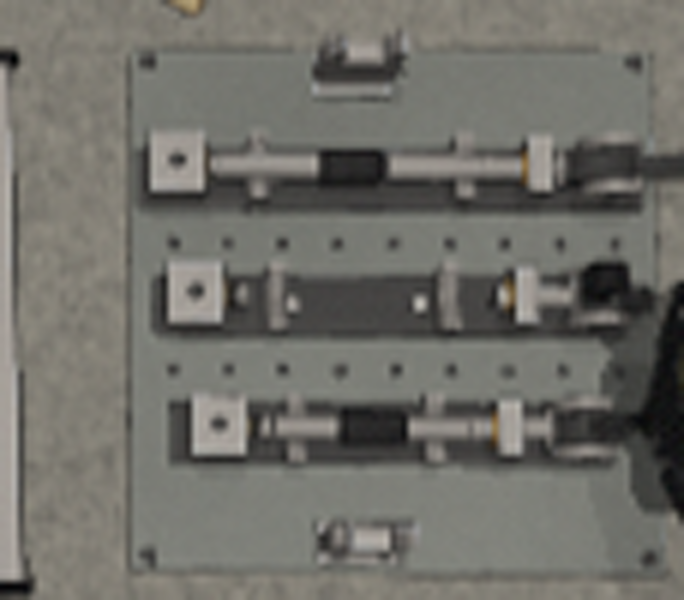

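play_rows(deltas=[0.9, 0.012, 0, 0.022, 0, 0.9, 0.024, 0, 0.045, 0, 0.9, 0.052, 0, 0.086, 0, 0.9, 0.084, 0, 0.125, 0, 0.9, 0.084, 0, 0.125, 0])

```text
clock: 33.6
tool_pos: [0.4635, -0.2226, 0.0583]
tcp_rot: [-0.504, -0.498, 0.508, -0.49]
ft_force: [-2.3, -1.0, 2.8]
finger_gap: 0.0173
```

```bash
python3 -c "
from h import *
force(2)
p=inv(env.get_state()['tool_pos']);th=th_from('short',.05,[-.0758,-.1039,.0751],p);print(th)
arc('short',th,[1.1,1.15,1.2,1.25,1.3])
snap('I')"; python3 sl.py I short; python3 pl.py short I
```

```text
fixture pos, force [-0.0757 -0.1748  0.0584 -1.0187 -0.8991  4.5431] std [0.44 0.25 0.  ] clock 33.7 gap 0.0173
1.0520425490881864
1.1 [0.017 0.    0.017]
1.15 [0.035 0.    0.034]
1.2 [0.054 0.001 0.05 ]
1.25 [0.074 0.001 0.065]
1.3 [0.095 0.001 0.08 ]
short sleeve -0.0205..0.0179 len 0.0383 centre -0.0013
I y mm 42.0
 max [144, 144, 144, 144, 144, 145, 145, 145, 145, 145, 143, 139, 134, 132, 137, 143, 148, 121, 86, 51, 37, 51, 65, 80, 109, 137, 165, 172, 170, 168, 166, 165, 163, 162, 145, 128]
 r-b [10, 11, 11, 11, 11, 10, 10, 10, 10, 10, 9, 8, 7, 6, 7, 8, 9, 7, 6, 4, 4, 7, 11, 13, 12, 10, 9, 9, 9, 10, 11, 11, 11, 12, 10, 8]
```

play_rows(deltas=[0.9, 0.017, 0, 0.017, 0, 0.9, 0.035, 0, 0.034, 0, 0.9, 0.054, 0, 0.05, 0, 0.9, 0.074, 0, 0.065, 0, 0.9, 0.095, 0, 0.08, 0, 0.9, 0.095, 0, 0.08, 0])

```text
clock: 34.4
tool_pos: [0.4633, -0.2354, 0.0445]
tcp_rot: [-0.504, -0.498, 0.508, -0.491]
ft_force: [-1.1, -2.5, 6.0]
finger_gap: 0.0174
```

```bash
python3 -c "
from h import *
force(2)
p=inv(env.get_state()['tool_pos']);th=th_from('short',.05,[-.0758,-.1039,.0751],p);print(th)
snap('J')
crop('top','J',268,158,342,238,10)"; python3 sl.py J short; python3 pl.py short J
```

```text
fixture pos, force [-0.0757 -0.1877  0.0445 -0.844  -2.8536  6.2301] std [0.07 0.31 0.04] clock 34.5 gap 0.0172
1.2975396940248585
short sleeve -0.0176..0.0209 len 0.0386 centre 0.0016
J y mm 42.0
 max [144, 144, 144, 144, 144, 144, 144, 144, 144, 144, 144, 145, 145, 146, 144, 143, 142, 136, 128, 120, 110, 98, 86, 76, 106, 135, 165, 172, 170, 168, 166, 164, 163, 162, 145, 128]
 r-b [10, 10, 10, 9, 10, 10, 10, 10, 10, 10, 10, 10, 10, 10, 9, 8, 7, 7, 7, 8, 8, 10, 12, 13, 12, 10, 9, 9, 10, 11, 11, 11, 11, 11, 10, 8]
```

View pics/J_top_c.png

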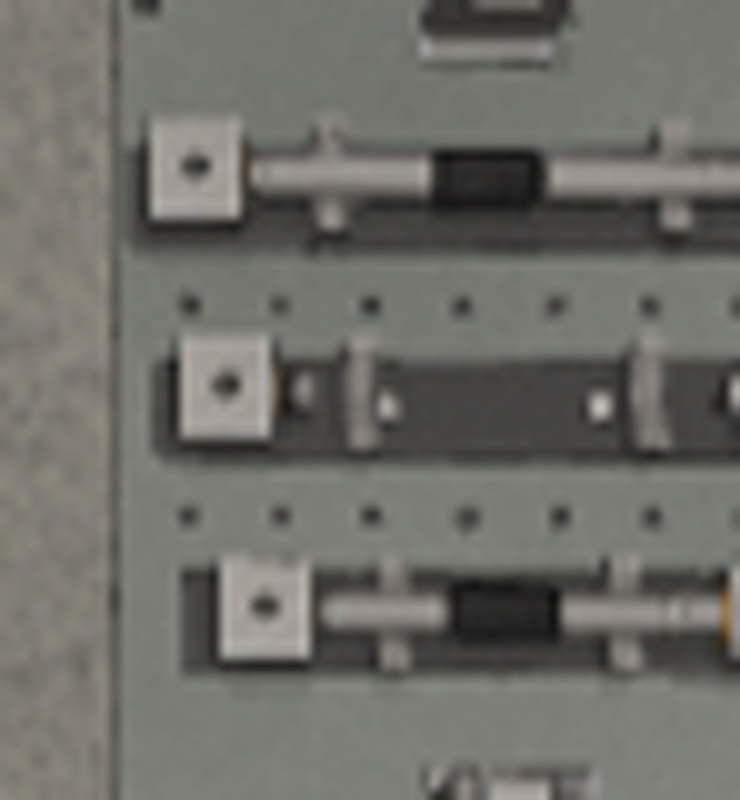

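Short: sleeve centre moved to 1.6 mm, so the press is about 4.4 mm. Releasing.

play_rows(deltas=[0.7, 0, 0, 0, 0, 0.5, 0, 0, 0, 0, 0.5, 0, 0, 0, 0, 0.5, -0.2, 0, 0, 0, 0.5, -0.5, 0, 0, 0, 0.5, -0.8, 0, 0, 0, 0.5, -0.9, 0, 0, 0, 0.5, -0.9, 0, 0, 0], newtons=60)

```text
clock: 35.4
tool_pos: [0.4663, -0.2358, 0.1819]
tcp_rot: [-0.504, -0.496, 0.508, -0.492]
ft_force: [-0.7, -0.1, -0.5]
finger_gap: 0.0427
```

```bash
python3 -c "
from h import *
snap('K')
crop('scene','K',140,105,400,285,3)"; python3 sl.py K long;python3 sl.py K short; python3 rods.py K;  python3 -c "
from h import *
go([.429,.350,.17],np.radians(-6))"
```

```text
long sleeve -0.0150..0.0247 len 0.0396 centre 0.0048
short sleeve -0.0176..0.0209 len 0.0386 centre 0.0016
sleeve [0.429  0.3493] axis deg 84.1 len 0.130 endmid [0.4294 0.3515] px 202.6,233.0
clock 35.50 pos [ 0.4644 -0.2358  0.1791] yaw -1.4 gap 0.0428 F [-0.76 -0.89 -1.42]
  d [ 0.072 -0.328 -3.899] turn 0.103
```

View pics/K_scene_c.png

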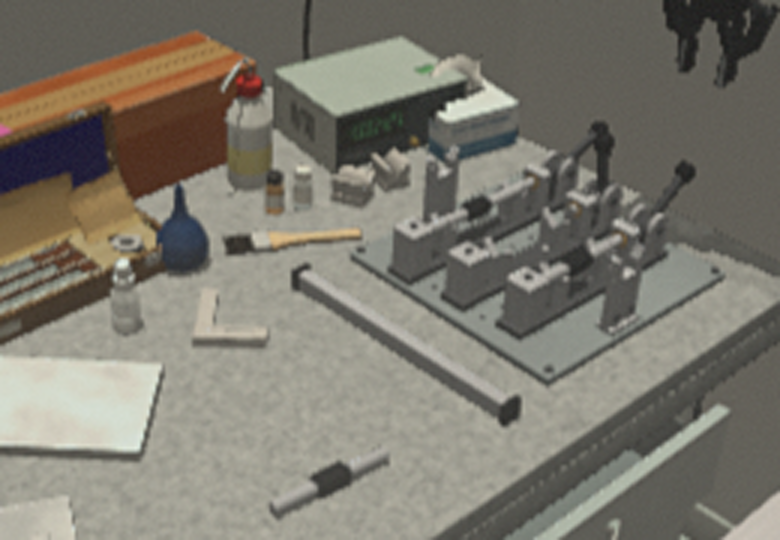

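Two rods are clamped and the mid rod is still in place. Going for it.

play_rows(deltas=[0.5, 0, -0.03, -0.3, 0, 0.5, 0, -0.06, -0.6, 0, 0.5, 0, -0.08, -0.95, 0, 0.5, 0, -0.08, -0.98, 0])

```text
clock: 35.9
tool_pos: [0.4547, -0.0825, 0.1791]
tcp_rot: [-0.502, -0.5, 0.506, -0.492]
ft_force: [1.6, 0.3, 0.5]
finger_gap: 0.0423
```

play_rows(deltas=[0.5, 0, -0.03, -0.3, 0, 0.5, 0, -0.06, -0.6, 0, 0.5, 0, -0.08, -0.95, 0, 0.5, 0, -0.08, -0.98, 0])

```text
clock: 36.3
tool_pos: [0.4436, 0.0709, 0.1796]
tcp_rot: [-0.5, -0.503, 0.503, -0.493]
ft_force: [-0.1, -0.9, 0.6]
finger_gap: 0.0428
```

play_rows(deltas=[0.5, 0, -0.03, -0.3, 0, 0.5, 0, -0.06, -0.6, 0, 0.5, 0, -0.08, -0.95, 0, 0.5, 0, -0.08, -0.98, 0])

```text
clock: 36.7
tool_pos: [0.4307, 0.2243, 0.1804]
tcp_rot: [0.498, 0.507, -0.5, 0.494]
ft_force: [-0.8, -0.5, -0.4]
finger_gap: 0.0425
```

```bash
python3 -c "
from h import *
go([.429,.350,.05],np.radians(-6))"
```

```text
clock 36.70 pos [0.4307 0.2243 0.1804] yaw 0.1 gap 0.0425 F [-0.84 -0.55 -0.41]
  d [ 0.878  0.003 -0.829] turn 0.136
```

play_rows(deltas=[0.5, 0.1, 0, -0.3, 0.05, 0.5, 0.3, 0, -0.6, 0.13, 0.5, 0.5, 0, -0.83, 0.13, 0.5, 0.75, 0, -0.83, 0.13, 0.5, 0.87, 0, -0.83, 0.13, 0.5, 0.87, 0, -0.83, 0.13])

```text
clock: 37.3
tool_pos: [0.4268, 0.3477, 0.0473]
tcp_rot: [-0.52, -0.481, 0.528, -0.468]
ft_force: [-0.4, -0.3, -0.2]
finger_gap: 0.0429
```

```bash
python3 -c "
from h import *
go([.429,.350,-.0326],np.radians(-6))
snap('L')
crop('scene','L',160,165,290,275,6)"
```

```text
clock 37.30 pos [0.4268 0.3477 0.0473] yaw -5.7 gap 0.0429 F [-0.41 -0.29 -0.17]
  d [ 0.532  0.024 -0.015] turn 0.008
```

View pics/L_scene_c.png

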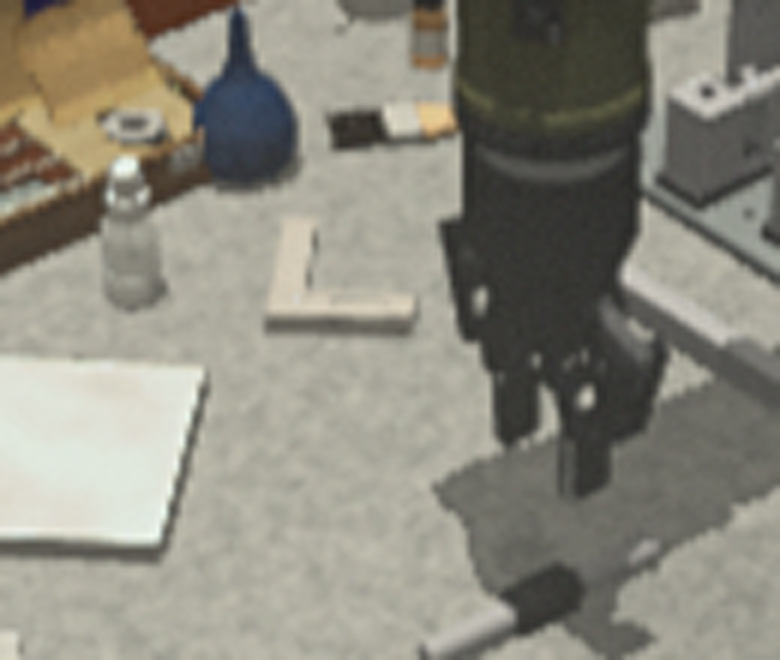

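play_rows(deltas=[0.5, 0.15, 0.01, -0.01, 0, 0.5, 0.3, 0.01, -0.01, 0, 0.5, 0.42, 0.01, -0.01, 0, 0.5, 0.5, 0.01, -0.01, 0, 0.5, 0.53, 0.01, -0.01, 0, 0.5, 0.53, 0.01, -0.01, 0])

```text
clock: 38.0
tool_pos: [0.4292, 0.3515, -0.0284]
tcp_rot: [-0.523, -0.481, 0.526, -0.468]
ft_force: [-0.4, 0.5, 0.0]
finger_gap: 0.0426
```

```bash
python3 -c "
from h import *
go([.429,.350,-.0326],np.radians(-6))
snap('M')
crop('scene','M',160,165,290,285,5)"
```

```text
clock 38.00 pos [ 0.4292  0.3515 -0.0284] yaw -5.7 gap 0.0426 F [-0.4   0.47  0.01]
  d [0.028 0.    0.011] turn 0.006
```

View pics/M_scene_c.png

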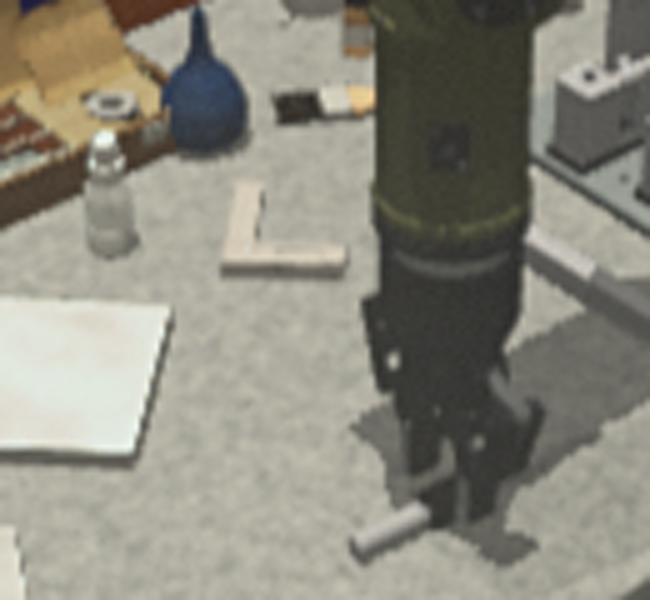

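play_rows(deltas=[0.5, 0.02, 0, 0.008, 0, 0.5, 0.025, 0, 0.008, 0, 0.7, 0.025, 0, 0.008, 0, 0.9, 0.025, 0, 0.008, 0, 0.9, 0.025, 0, 0.008, 0, 0.9, 0.025, 0, 0.008, 0, 0.9, 0.025, 0, 0.008, 0])

```text
clock: 38.8
tool_pos: [0.4292, 0.3509, -0.0311]
tcp_rot: [-0.523, -0.48, 0.526, -0.468]
ft_force: [-1.4, -2.2, 5.0]
finger_gap: 0.0179
```

play_rows(deltas=[0.9, -0.15, 0, 0, 0, 0.9, -0.4, 0, 0, 0, 0.9, -0.65, 0, 0, 0, 0.9, -0.85, 0, 0, 0, 0.9, -0.85, 0, 0, 0])

```text
clock: 39.3
tool_pos: [0.4324, 0.3516, 0.1]
tcp_rot: [0.525, 0.48, -0.523, 0.468]
ft_force: [0.5, 0.8, -2.8]
finger_gap: 0.0181
```

```bash
python3 -c "
from h import *
go(fx([0,-.0055,.095]),FY)
snap('N')
crop('scene','N',180,125,300,265,4.5)"
```

```text
clock 39.30 pos [0.4324 0.3516 0.1   ] yaw -5.7 gap 0.0181 F [ 0.46  0.8  -2.75]
  d [-0.013  1.005  2.624] turn -0.098
```

View pics/N_scene_c.png

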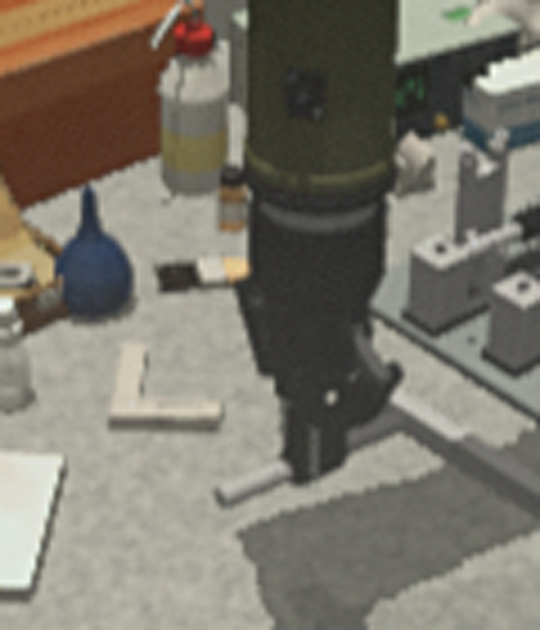

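Held and lifted. Carrying it to the mid nest.

play_rows(deltas=[0.9, 0, 0.15, 0.3, 0, 0.9, 0, 0.3, 0.6, 0, 0.9, 0, 0.4, 0.9, -0.05, 0.9, 0, 0.4, 0.95, -0.1, 0.9, 0, 0.4, 0.95, -0.1])

```text
clock: 39.9
tool_pos: [0.4762, 0.1982, 0.0922]
tcp_rot: [-0.504, -0.5, 0.509, -0.487]
ft_force: [-0.1, 0.4, -1.4]
finger_gap: 0.0182
```

```bash
python3 -c "
from h import *
go(fx([0,-.0055,.095]),FY)"
```

```text
clock 39.90 pos [0.4762 0.1982 0.0922] yaw -1.5 gap 0.0182 F [-0.13  0.37 -1.44]
  d [-0.04   0.488  1.676] turn -0.004
```

play_rows(deltas=[0.9, -0.02, 0.1, 0.3, 0, 0.9, -0.04, 0.2, 0.6, 0, 0.9, -0.04, 0.3, 0.9, 0, 0.9, -0.04, 0.3, 0.95, 0, 0.9, -0.04, 0.3, 0.95, 0])

```text
clock: 40.4
tool_pos: [0.5173, 0.054, 0.0952]
tcp_rot: [-0.504, -0.5, 0.51, -0.486]
ft_force: [0.0, -0.2, -2.2]
finger_gap: 0.0182
```

```bash
python3 -c "
from h import *
go(fx([0,-.004,.07]),FY)"
```

```text
clock 40.40 pos [0.5173 0.054  0.0952] yaw -1.6 gap 0.0182 F [ 0.04 -0.2  -2.25]
  d [0.159 0.195 0.713] turn -0.007
```

play_rows(deltas=[0.9, 0, 0.1, 0.3, 0, 0.9, 0, 0.195, 0.6, -0.007, 0.9, 0.05, 0.195, 0.71, -0.007, 0.9, 0.1, 0.195, 0.71, -0.007, 0.9, 0.16, 0.195, 0.71, -0.007, 0.9, 0.16, 0.195, 0.71, -0.007])

```text
clock: 41.0
tool_pos: [0.542, -0.05, 0.0687]
tcp_rot: [-0.502, -0.503, 0.507, -0.488]
ft_force: [-0.2, -0.3, -1.1]
finger_gap: 0.0183
```

```bash
python3 -c "
from h import *
go(fx([0,-.0045,.019]),FY)
snap('O')
crop('top','O',258,148,372,248,6)
crop('scene','O',250,115,370,225,5.4)
print(inv(env.get_state()['tool_pos']))
"
```

```text
clock 41.00 pos [ 0.542  -0.05    0.0687] yaw -1.1 gap 0.0183 F [-0.16 -0.28 -1.09]
  d [0.331 0.014 0.03 ] turn 0.005
[-0.00028314 -0.00109774  0.06986673]
```

View pics/O_top_c.png

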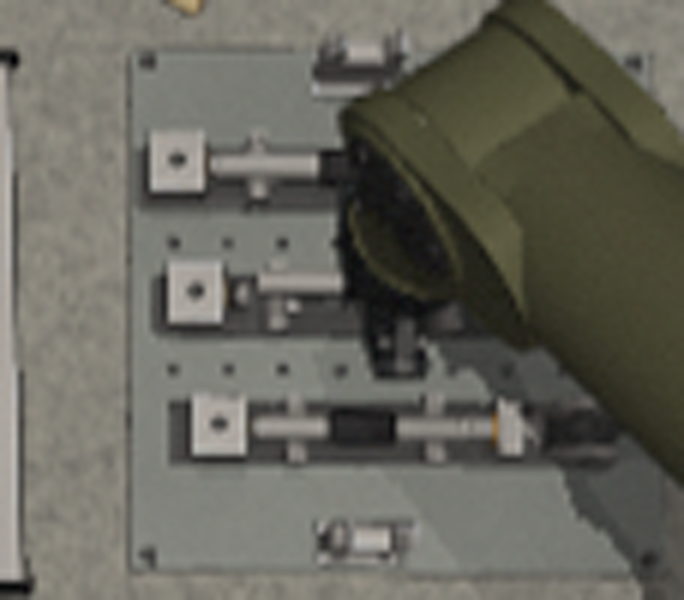

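View pics/O_scene_c.png

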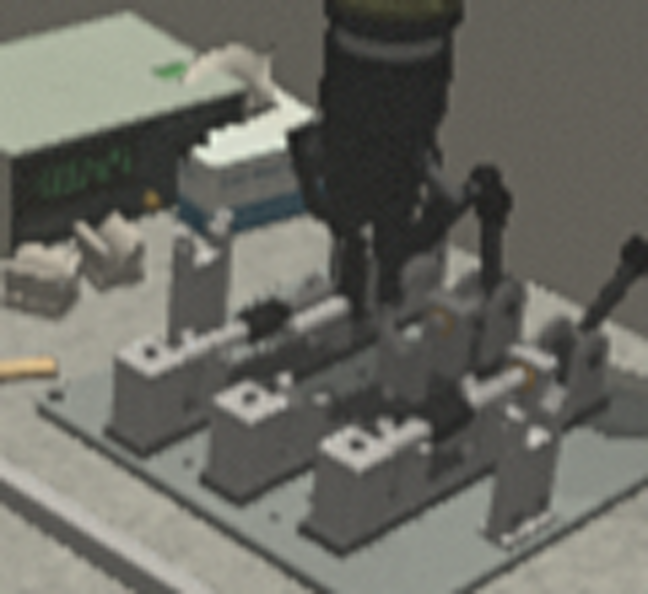

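```bash
python3 -c "
from h import *
print(inv(onz('top',258/6+257.5,283/6+147.5,.111)),inv(onz('top',258/6+257.5,283/6+147.5,.117)))"
```

```text
[0.00023821 0.06317244 0.111     ] [-0.00062133  0.06367114  0.117     ]
```

play_rows(deltas=[0.9, 0.1, 0.008, 0.02, 0, 0.9, 0.2, 0.008, 0.025, 0, 0.9, 0.28, 0.008, 0.025, 0, 0.9, 0.31, 0.008, 0.025, 0, 0.9, 0.33, 0.008, 0.025, 0, 0.9, 0.338, 0.008, 0.025, 0])

```text
clock: 41.7
tool_pos: [0.5428, -0.0538, 0.019]
tcp_rot: [-0.502, -0.502, 0.507, -0.488]
ft_force: [-2.5, -0.5, 5.8]
finger_gap: 0.0182
```

```bash
python3 -c "
from h import *
force(3)
snap('P')
crop('top','P',258,148,372,248,6)
"
```

```text
fixture pos, force [-1.0000e-04 -4.3000e-03  1.9300e-02 -1.0456e+00  7.8860e-01 -1.6849e+00] std [0.62 0.26 0.04] clock 41.85 gap 0.0185
```

View pics/P_top_c.png

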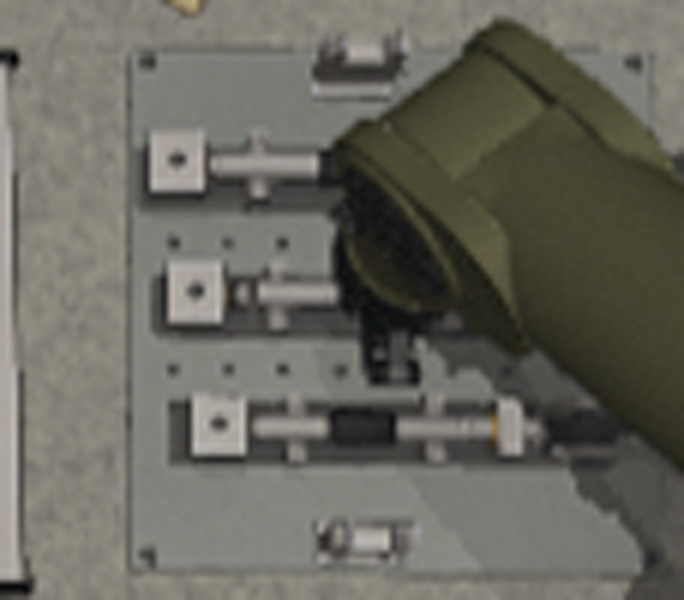

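Seated in the vees with a gap before the plunger. Releasing.

play_rows(deltas=[0.7, 0, 0, 0, 0, 0.5, 0, 0, 0, 0, 0.5, 0, 0, 0, 0, 0.5, -0.1, 0, 0, 0, 0.5, -0.3, 0, 0, 0, 0.5, -0.6, 0, 0, 0, 0.5, -0.72, 0, 0, 0, 0.5, -0.72, 0, 0, 0])

```text
clock: 42.75
tool_pos: [0.5472, -0.0542, 0.1313]
tcp_rot: [-0.504, -0.501, 0.506, -0.49]
ft_force: [-0.2, -0.1, -0.6]
finger_gap: 0.0425
```

```bash
python3 -c "
from h import *
p=inv(knob('mid',.1));print(p)
go(fx([-.0005,p[1],.126]),FY)
snap('Q')
crop('scene','Q',250,115,370,225,5.4)
"
```

```text
[ 4.07660017e-17 -1.18099800e-01  1.33504993e-01]
clock 42.75 pos [ 0.5472 -0.0542  0.1313] yaw -1.1 gap 0.0425 F [-0.17 -0.13 -0.58]
  d [ 0.029 -0.033  0.757] turn 0.004
```

View pics/Q_scene_c.png

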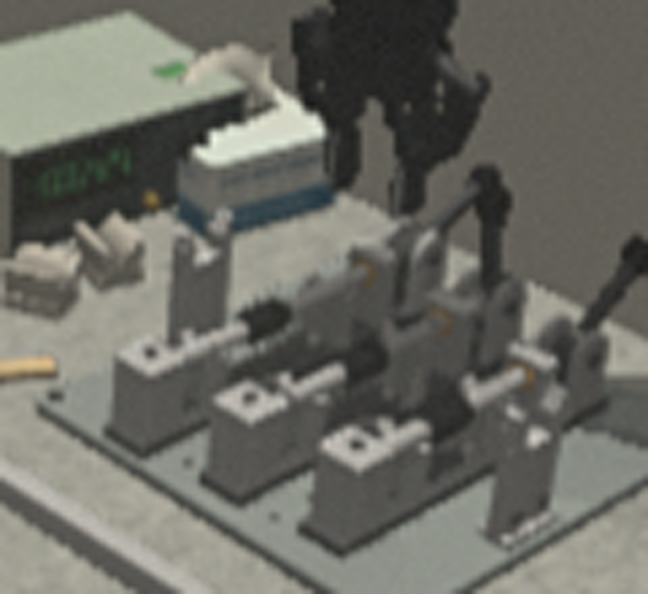

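play_rows(deltas=[0.5, 0, -0.03, 0.25, 0, 0.5, 0, -0.03, 0.5, 0, 0.5, 0, -0.03, 0.76, 0, 0.5, 0, -0.03, 0.76, 0, 0.5, 0, -0.03, 0.76, 0])

```text
clock: 43.35
tool_pos: [0.5374, -0.1699, 0.1257]
tcp_rot: [-0.503, -0.502, 0.508, -0.487]
ft_force: [0.2, 0.5, 0.2]
finger_gap: 0.0429
```

```bash
python3 -c "
from h import *
go(fx([-.0005,-.119,.073]),FY)
"
```

```text
clock 43.35 pos [ 0.5374 -0.1699  0.1257] yaw -1.3 gap 0.0429 F [0.17 0.53 0.24]
  d [ 0.351  0.024 -0.006] turn 0.001
```

play_rows(deltas=[0.5, 0.1, 0.02, -0.006, 0, 0.5, 0.2, 0.02, -0.006, 0, 0.5, 0.3, 0.02, -0.006, 0, 0.5, 0.34, 0.02, -0.006, 0, 0.5, 0.34, 0.02, -0.006, 0])

```text
clock: 43.85
tool_pos: [0.5385, -0.1679, 0.0732]
tcp_rot: [-0.502, -0.503, 0.508, -0.486]
ft_force: [0.0, -0.8, -0.0]
finger_gap: 0.0429
```

```bash
python3 -c "
from h import *
go(fx([-.0005,-.119,.073]),FY)
snap('R')
crop('scene','R',310,105,390,205,6)
"
```

```text
clock 43.85 pos [ 0.5385 -0.1679  0.0732] yaw -1.2 gap 0.0429 F [ 0.03 -0.77 -0.02]
  d [0.001 0.01  0.003] turn 0.002
```

View pics/R_scene_c.png

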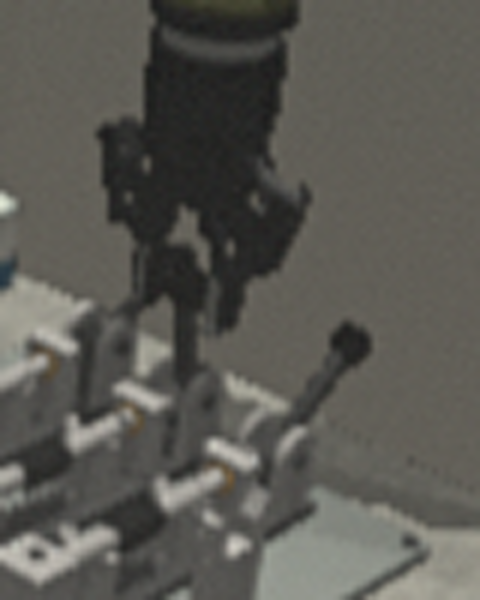

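play_rows(deltas=[0.6, 0, 0.005, 0, 0, 0.8, 0, 0.005, 0, 0, 0.9, 0, 0.005, 0, 0, 0.9, 0, 0.005, 0, 0, 0.9, 0, 0.005, 0, 0], newtons=40)

```text
clock: 44.45
tool_pos: [0.5393, -0.1681, 0.0755]
tcp_rot: [-0.502, -0.502, 0.508, -0.487]
ft_force: [-5.2, 0.4, 6.7]
finger_gap: 0.0174
```

```bash
python3 -c "
from h import *
force(2);print(inv(env.get_state()['tool_pos']))
arc('mid',.12,[.2,.3,.4,.5,.6,.7,.8,.9])
"
```

```text
fixture pos, force [-1.2000e-03 -1.1870e-01  7.5500e-02 -5.6616e+00  1.1251e+00  5.8855e+00] std [0.18 0.01 0.23] clock 44.55 gap 0.0174
[-0.00120592 -0.11868973  0.07546692]
0.2 [-0.006 -0.     0.04 ]
0.3 [-0.009 -0.     0.089]
0.4 [-0.007 -0.     0.139]
0.5 [ 0.    -0.     0.189]
0.6 [0.012 0.    0.237]
0.7 [0.029 0.    0.284]
0.8 [0.05  0.001 0.33 ]
0.9 [0.076 0.001 0.373]
```

play_rows(deltas=[0.9, -0.006, -0.003, 0.04, 0, 0.9, -0.009, -0.005, 0.09, 0, 0.9, -0.007, -0.005, 0.139, 0, 0.9, 0, -0.005, 0.189, 0, 0.9, 0.012, -0.005, 0.237, 0, 0.9, 0.029, -0.005, 0.284, 0, 0.9, 0.05, -0.005, 0.33, 0, 0.9, 0.05, -0.005, 0.33, 0])

```text
clock: 45.35
tool_pos: [0.5382, -0.2171, 0.0683]
tcp_rot: [-0.503, -0.502, 0.508, -0.487]
ft_force: [0.9, 3.1, 2.2]
finger_gap: 0.0174
```

```bash
python3 -c "
from h import *
force(2)
p=inv(env.get_state()['tool_pos']);th=th_from('mid',.12,[-.0012,-.1187,.0755],p);print(th)
arc('mid',th,[.9,1.0,1.1,1.15,1.2])
snap('S')
crop('top','S',258,148,372,248,6)"; python3 sl.py S mid; python3 pl.py mid S
```

```text
fixture pos, force [-1.2000e-03 -1.6770e-01  6.8300e-02  7.1380e-01  2.1436e+00  3.1159e+00] std [0.39 0.14 1.09] clock 45.45 gap 0.0169
0.791105740837567
0.9 [0.028 0.    0.047]
1.0 [0.058 0.001 0.087]
1.1 [0.091 0.002 0.124]
1.15 [0.11  0.002 0.141]
1.2 [0.129 0.002 0.157]
mid sleeve -0.0228..0.0158 len 0.0386 centre -0.0035
S y mm 52.0
 max [144, 144, 144, 144, 144, 144, 141, 127, 113, 99, 94, 91, 88, 91, 103, 115, 126, 114, 103, 91, 78, 65, 51, 47, 67, 86, 106, 124, 142, 160, 168, 167, 165, 164, 162, 161]
 r-b [10, 10, 11, 11, 11, 11, 11, 9, 8, 7, 6, 6, 5, 5, 6, 7, 8, 7, 5, 4, 4, 5, 7, 9, 13, 18, 22, 18, 14, 9, 7, 9, 10, 12, 12, 11]
```

View pics/S_top_c.png

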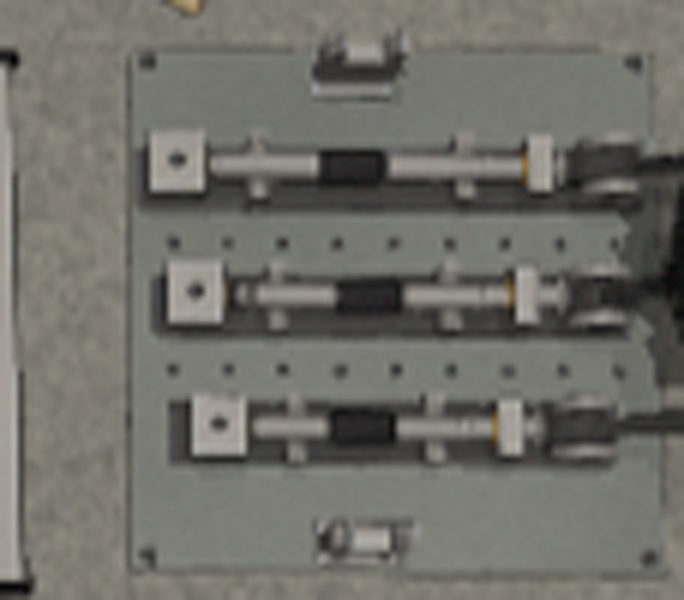

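play_rows(deltas=[0.9, 0.012, 0, 0.023, 0, 0.9, 0.028, 0, 0.047, 0, 0.9, 0.058, 0, 0.087, 0, 0.9, 0.091, 0, 0.124, 0, 0.9, 0.129, 0, 0.157, 0, 0.9, 0.129, 0, 0.157, 0])

```text
clock: 46.15
tool_pos: [0.5377, -0.242, 0.0488]
tcp_rot: [-0.503, -0.501, 0.508, -0.488]
ft_force: [1.7, -1.5, 3.0]
finger_gap: 0.0174
```

```bash
python3 -c "
from h import *
force(2)
p=inv(env.get_state()['tool_pos']);th=th_from('mid',.12,[-.0012,-.1187,.0755],p);print(th)
arc('mid',th,[1.25,1.3,1.35,1.4,1.45,1.5,1.55])
snap('T')"; python3 sl.py T mid; python3 pl.py mid T
```

```text
fixture pos, force [-1.1000e-03 -1.9250e-01  4.8900e-02  5.7290e-01 -2.4106e+00  3.9230e+00] std [0.37 0.05 0.58] clock 46.25 gap 0.0175
1.2068880672372773
1.25 [0.017 0.    0.013]
1.3 [0.038 0.001 0.027]
1.35 [0.059 0.001 0.04 ]
1.4 [0.081 0.001 0.052]
1.45 [0.103 0.002 0.063]
1.5 [0.126 0.002 0.073]
1.55 [0.15  0.003 0.082]
mid sleeve -0.0182..0.0211 len 0.0393 centre 0.0015
T y mm 52.0
 max [144, 144, 145, 145, 146, 146, 147, 146, 146, 146, 147, 147, 148, 147, 145, 142, 139, 132, 125, 118, 100, 76, 52, 40, 58, 76, 94, 115, 136, 157, 168, 167, 165, 164, 162, 160]
 r-b [10, 10, 10, 10, 11, 11, 11, 11, 11, 11, 11, 11, 10, 10, 10, 9, 9, 8, 7, 5, 5, 5, 5, 7, 11, 15, 19, 16, 12, 8, 7, 9, 10, 11, 11, 11]
```

play_rows(deltas=[0.9, 0.017, 0, 0.013, 0, 0.9, 0.038, 0, 0.027, 0, 0.9, 0.059, 0, 0.04, 0, 0.9, 0.081, 0, 0.052, 0, 0.9, 0.103, 0, 0.063, 0, 0.9, 0.115, 0, 0.069, 0, 0.9, 0.115, 0, 0.069, 0])

```text
clock: 47.05
tool_pos: [0.5375, -0.2529, 0.0323]
tcp_rot: [-0.503, -0.5, 0.508, -0.488]
ft_force: [-0.8, -2.7, 7.4]
finger_gap: 0.0172
```

```bash
python3 -c "
from h import *
force(2)
p=inv(env.get_state()['tool_pos']);th=th_from('mid',.12,[-.0012,-.1187,.0755],p);print(th)
snap('U')"; python3 sl.py U mid; python3 pl.py mid U
```

```text
fixture pos, force [-1.0000e-03 -2.0350e-01  3.2300e-02  1.1290e-01 -3.5821e+00  7.9372e+00] std [0.17 0.15 0.2 ] clock 47.15 gap 0.0172
1.4659759902537908
mid sleeve -0.0150..0.0235 len 0.0385 centre 0.0042
U y mm 52.0
 max [144, 144, 143, 144, 144, 145, 146, 146, 147, 147, 147, 146, 145, 143, 139, 136, 132, 132, 133, 133, 124, 109, 95, 84, 83, 83, 82, 104, 129, 155, 167, 166, 165, 163, 161, 159]
 r-b [9, 9, 9, 9, 10, 10, 10, 10, 11, 11, 11, 10, 10, 10, 10, 9, 9, 9, 9, 8, 7, 6, 5, 5, 9, 13, 16, 14, 11, 8, 7, 9, 10, 11, 11, 11]
```

Mid press is about 4 mm. Releasing and checking all three.

play_rows(deltas=[0.7, 0, 0, 0, 0, 0.5, 0, 0, 0, 0, 0.5, 0, 0, 0, 0, 0.5, -0.2, 0, 0, 0, 0.5, -0.5, 0, 0, 0, 0.5, -0.8, 0, 0, 0, 0.5, -1, 0, 0, 0, 0.5, -1, 0, 0, 0], newtons=60)

```text
clock: 48.05
tool_pos: [0.5425, -0.2535, 0.1866]
tcp_rot: [-0.504, -0.498, 0.507, -0.49]
ft_force: [-0.5, 0.9, 0.2]
finger_gap: 0.043
```

```bash
python3 -c "
from h import *
snap('V')
crop('scene','V',220,125,390,265,4.6)
crop('top','V',248,138,372,248,6)"; for n in long mid short; do python3 sl.py V $n;done;  python3 -c "
from h import *
go([.535,.1556,.1],np.radians(90.6))"
```

```text
long sleeve -0.0150..0.0247 len 0.0396 centre 0.0048
mid sleeve -0.0150..0.0235 len 0.0385 centre 0.0042
short sleeve -0.0177..0.0210 len 0.0387 centre 0.0017
clock 48.15 pos [ 0.54   -0.254   0.1824] yaw -1.3 gap 0.0428 F [ 0.14  0.03 -0.62]
  d [ 0.566 -0.087 -2.726] turn 1.957
```

View pics/V_scene_c.png

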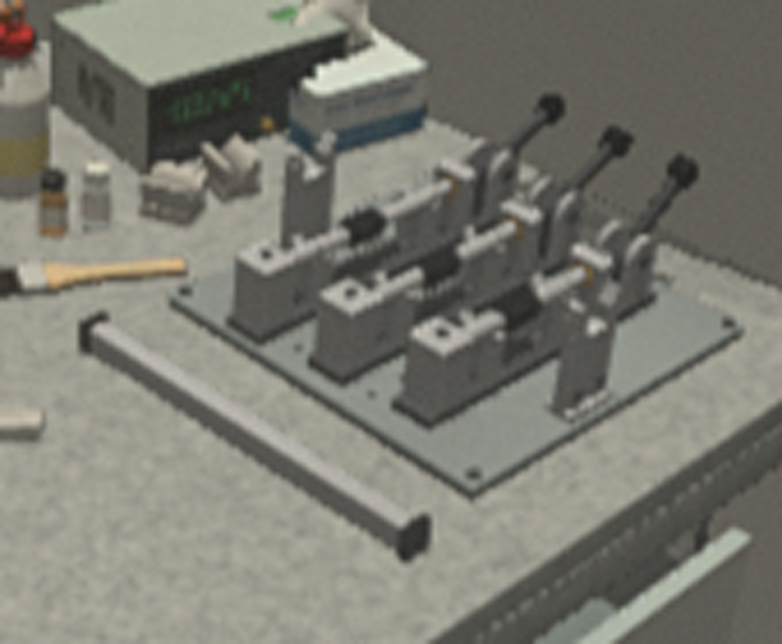

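View pics/V_top_c.png

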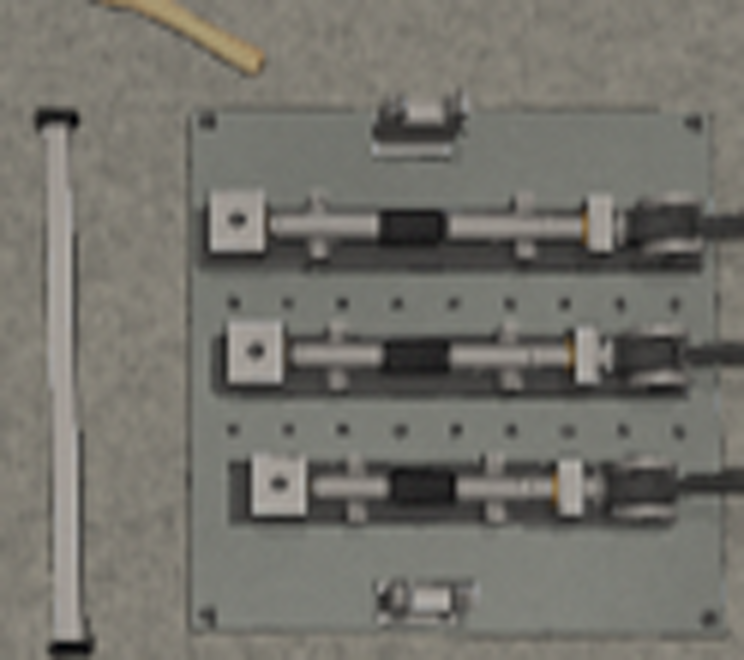

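```bash
python3 -c "
from h import *
from kn import kn
for n,c in(('long',(550,110)),('mid',(617,142)),('short',(683,172))): print(n,kn(n,'scene',c[0]/4.6+219.5,c[1]/4.6+124.5))
im=cv2.imread('pics/V_top.png').max(2)
C=[]
for (a,b) in((57,117),(71,648)):
    u,v=int(a/6+248),int(b/6+138);w=im[v-4:v+5,u-6:u+7]
    yy,xx=np.mgrid[v-4:v+5,u-6:u+7];m=w<50;print(m.sum())
    C.append(onz('top',xx[m].mean(),yy[m].mean(),.02)[:2])
C=np.array(C);print(C,C.mean(0),np.linalg.norm(C[0]-C[1]),np.degrees(np.arctan2(*(C[0]-C[1])[::-1])))
"
```

```text
long (array([ 0.075     , -0.20996978,  0.08775245]), 'r 0.0725 th 1.478')
mid (array([ 0.        , -0.20003795,  0.09390387]), 'r 0.0751 th 1.403')
short (array([-0.075     , -0.18096211,  0.1071016 ]), 'r 0.0747 th 1.188')
11
13
[[0.6940142  0.15650159]
 [0.38292163 0.15279361]] [0.53846792 0.1546476 ] 0.3111146649050463 0.6828881560783255
```

Everything is seated. Lever angles read 1.48, 1.40 and 1.19 rad, which fits. The bar is at (0.5385, 0.155), yaw 0.7°, span 311 mm between cap centres (expected 312). Fetching it.

play_rows(deltas=[0.45, 0, -0.03, -0.3, 0.19, 0.45, 0, -0.05, -0.6, 0.38, 0.45, 0, -0.05, -0.95, 0.57, 0.45, 0, -0.05, -0.95, 0.76, 0.45, 0, -0.05, -0.95, 0.95, 0.45, 0, -0.05, -0.95, 0.97])

```text
clock: 48.75
tool_pos: [0.5348, -0.111, 0.182]
tcp_rot: [-0.648, -0.275, 0.659, -0.266]
ft_force: [-0.4, -0.8, 0.6]
finger_gap: 0.0468
```

```bash
python3 -c "
from h import *
print(np.round(env.get_state()['joints'],2))
go([.5375,.1552,.15],np.radians(90.7))"
```

```text
[ 0.68  0.49 -0.8   1.7   0.37  1.14 -1.02]
clock 48.75 pos [ 0.5348 -0.111   0.182 ] yaw -45.1 gap 0.0468 F [-0.36 -0.8   0.65]
  d [ 0.223 -1.24  -1.268] turn 0.983
```

play_rows(deltas=[0.45, 0, -0.25, -0.25, 0.19, 0.45, 0, -0.5, -0.5, 0.38, 0.45, 0, -0.75, -0.75, 0.57, 0.45, 0, -1, -1, 0.76, 0.45, 0, -1, -1, 0.95, 0.45, 0, -1, -1, 0.98])

```text
clock: 49.35
tool_pos: [0.5341, 0.104, 0.1823]
tcp_rot: [-0.699, -0.009, 0.715, -0.005]
ft_force: [0.4, -0.6, 0.4]
finger_gap: 0.047
```

```bash
python3 -c "
from h import *
print(np.round(env.get_state()['joints'],2))
go([.5375,.1552,.05],np.radians(90.7))"
```

```text
[ 0.18  0.44 -0.61  1.71  0.27  1.1  -2.07]
clock 49.35 pos [0.5341 0.104  0.1823] yaw -88.9 gap 0.0470 F [ 0.38 -0.56  0.39]
  d [ 0.883 -0.335 -0.048] turn 0.009
```

play_rows(deltas=[0.45, 0.2, -0.2, -0.03, 0, 0.45, 0.4, -0.335, -0.04, 0.01, 0.45, 0.6, -0.335, -0.04, 0.01, 0.45, 0.8, -0.335, -0.04, 0.01, 0.45, 0.88, -0.335, -0.04, 0.01, 0.45, 0.88, -0.335, -0.04, 0.01])

```text
clock: 49.95
tool_pos: [0.5352, 0.1528, 0.0485]
tcp_rot: [-0.698, -0.006, 0.716, -0.003]
ft_force: [1.2, 0.1, 0.2]
finger_gap: 0.0471
```

```bash
python3 -c "
from h import *
go([.5375,.1552,-.0375],np.radians(90.7))"
```

```text
clock 49.95 pos [0.5352 0.1528 0.0485] yaw -89.3 gap 0.0471 F [1.18 0.06 0.21]
  d [ 0.573 -0.013 -0.03 ] turn 0.0
```

play_rows(deltas=[0.45, 0.15, -0.013, -0.02, 0, 0.45, 0.3, -0.013, -0.02, 0, 0.45, 0.42, -0.013, -0.02, 0, 0.45, 0.5, -0.013, -0.02, 0, 0.45, 0.55, -0.013, -0.02, 0, 0.45, 0.56, -0.013, -0.02, 0])

```text
clock: 50.55
tool_pos: [0.5363, 0.1549, -0.0355]
tcp_rot: [-0.698, -0.006, 0.716, -0.003]
ft_force: [0.4, -0.1, 0.1]
finger_gap: 0.047
```

```bash
python3 -c "
from h import *
go([.5375,.1552,-.0375],np.radians(90.7))
snap('W')
crop('scene','W',220,125,340,265,4.6)"
```

```text
clock 50.55 pos [ 0.5363  0.1549 -0.0355] yaw -89.3 gap 0.0470 F [ 0.41 -0.06  0.12]
  d [ 0.013 -0.002 -0.008] turn 0.001
```

View pics/W_scene_c.png

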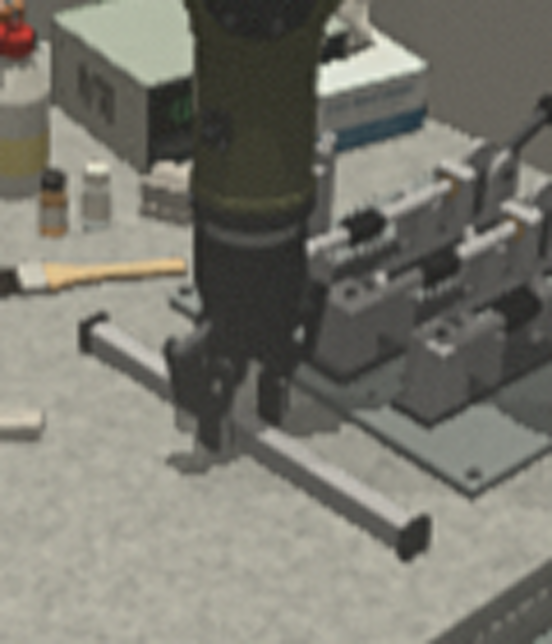

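play_rows(deltas=[0.7, 0.005, 0, 0, 0, 0.9, 0.005, 0, 0, 0, 0.9, 0.005, 0, 0, 0, 0.9, 0.005, 0, 0, 0, 0.9, 0.005, 0, 0, 0, 0.9, 0.005, 0, 0, 0], newtons=80)

```text
clock: 51.25
tool_pos: [0.537, 0.1554, -0.0348]
tcp_rot: [-0.699, -0.006, 0.715, -0.003]
ft_force: [-0.6, -0.8, 6.5]
finger_gap: 0.014
```

play_rows(deltas=[0.9, -0.1, 0, 0, 0, 0.9, -0.3, 0, 0, 0, 0.9, -0.5, 0, 0, 0, 0.9, -0.75, 0, 0, 0, 0.9, -1, 0, 0, 0, 0.9, -1, 0, 0, 0])

```text
clock: 51.85
tool_pos: [0.5433, 0.1562, 0.1201]
tcp_rot: [-0.701, -0.007, 0.713, -0.002]
ft_force: [0.8, 0.5, -2.5]
finger_gap: 0.0139
```

```bash
python3 -c "
from h import *
go(fx([-.002,0,.15]),YF)
snap('X')
crop('scene','X',200,75,360,245,4)"
```

```text
clock 51.85 pos [0.5433 0.1562 0.1201] yaw -89.3 gap 0.0139 F [ 0.8   0.54 -2.49]
  d [-0.209  1.369  0.034] turn 0.045
```

View pics/X_scene_c.png

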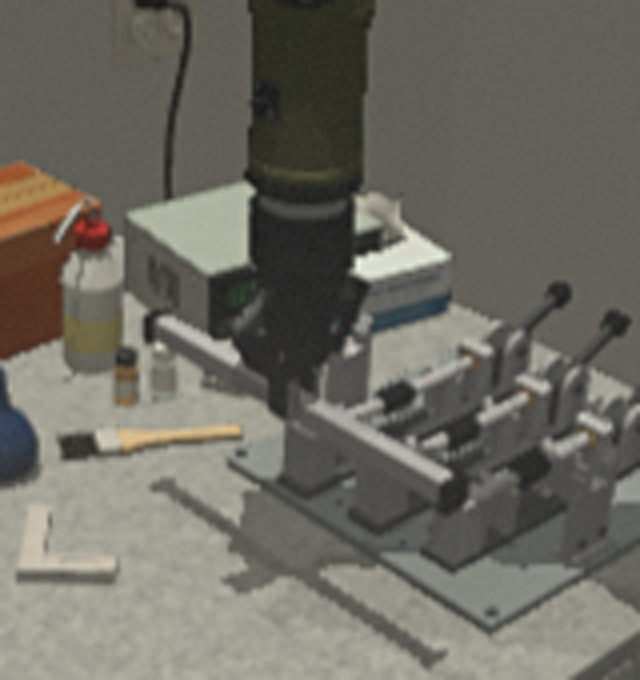

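play_rows(deltas=[0.9, 0, 0.2, 0, 0, 0.9, 0, 0.4, 0, 0, 0.9, 0, 0.6, 0, 0.02, 0.9, 0, 0.8, 0, 0.04, 0.9, 0, 0.95, 0, 0.045, 0.9, 0, 0.95, 0, 0.045])

```text
clock: 52.55
tool_pos: [0.5409, 0.0069, 0.1125]
tcp_rot: [-0.697, 0.01, 0.717, 0.011]
ft_force: [0.2, -0.4, -1.9]
finger_gap: 0.0143
```

```bash
python3 -c "
from h import *
print(inv([.5445,-.049,0]))
go(fx([-.002,.0005,.1]),YF)"
```

```text
[0.00128826 0.00052951 0.        ]
clock 52.55 pos [0.5409 0.0069 0.1125] yaw -91.6 gap 0.0143 F [ 0.2  -0.36 -1.92]
  d [ 0.083  0.373 -0.015] turn -0.007
```

play_rows(deltas=[0.9, 0.02, 0.15, 0, 0, 0.9, 0.04, 0.3, -0.01, -0.007, 0.9, 0.08, 0.37, -0.015, -0.007, 0.9, 0.08, 0.37, -0.015, -0.007, 0.9, 0.08, 0.37, -0.015, -0.007])

```text
clock: 53.05
tool_pos: [0.5409, -0.047, 0.0997]
tcp_rot: [-0.697, 0.007, 0.717, 0.009]
ft_force: [0.1, 0.4, -2.2]
finger_gap: 0.0143
```

```bash
python3 -c "
from h import *
go(fx([-.002,.0005,.07]),YF);force(1)
snap('Y')
crop('scene','Y',240,95,370,225,5)
crop('top','Y',258,138,372,248,5.9)"
```

```text
clock 53.05 pos [ 0.5409 -0.047   0.0997] yaw -91.3 gap 0.0143 F [ 0.09  0.41 -2.22]
  d [ 0.198  0.014 -0.008] turn 0.001
fixture pos, force [-0.0021  0.0029  0.1002  0.2423  0.2057 -1.9809] std [0. 0. 0.] clock 53.1 gap 0.0142
```

View pics/Y_scene_c.png

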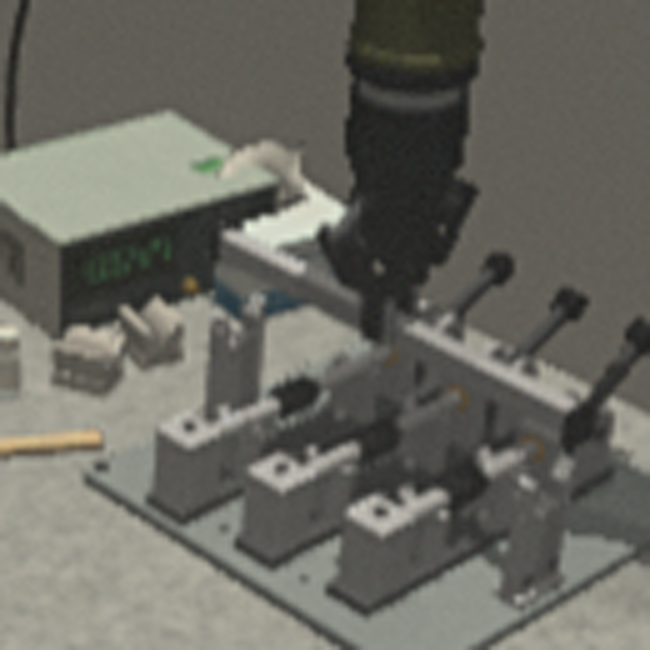

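View pics/Y_top_c.png

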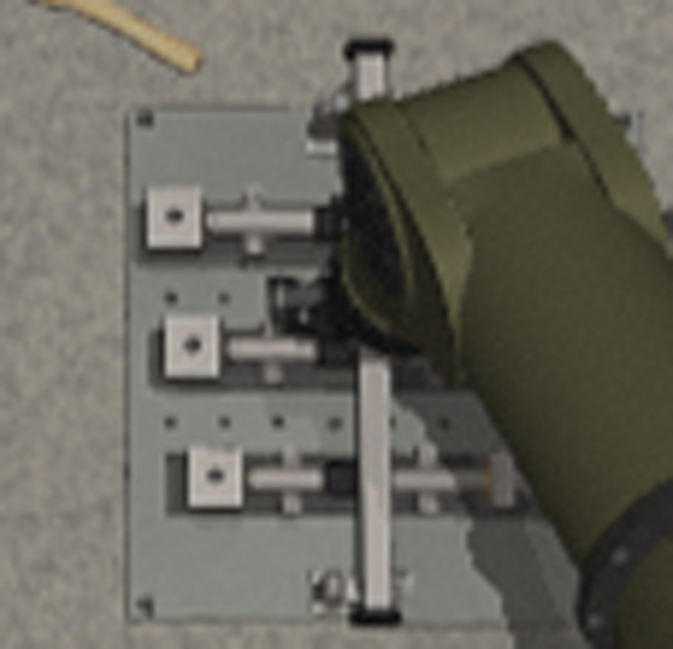

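play_rows(deltas=[0.9, 0.05, 0.016, -0.005, 0, 0.9, 0.1, 0.016, -0.008, 0, 0.9, 0.15, 0.016, -0.008, 0, 0.9, 0.19, 0.016, -0.008, 0, 0.9, 0.19, 0.016, -0.008, 0])

```text
clock: 53.7
tool_pos: [0.541, -0.0491, 0.0709]
tcp_rot: [-0.697, 0.006, 0.717, 0.008]
ft_force: [-0.1, 0.6, -1.9]
finger_gap: 0.0139
```

```bash
python3 -c "
from h import *
go(fx([-.002,.0005,.0392]),YF);force(1)
snap('Z')
z=env.get_state()['tool_pos'][2]+.0488
P=[(fx([x,y,z+.01]),(0,255,0)) for x in(-.161,.161) for y in(-.008,.008)]
P+=[(fx([x,y,.105]),(0,0,255)) for x in(-.138,.138) for y in(-.011,.011)]
crop('scene','Z',270,125,370,225,6,P)
crop('top','Z',298,148,352,248,8,P)"
```

```text
clock 53.70 pos [ 0.541  -0.0491  0.0709] yaw -91.2 gap 0.0139 F [-0.11  0.61 -1.88]
  d [ 0.211 -0.001 -0.007] turn 0.002
fixture pos, force [-1.8000e-03  4.0000e-04  7.1400e-02 -1.2400e-01 -2.2670e-01 -2.2554e+00] std [0. 0. 0.] clock 53.75 gap 0.0141
```

View pics/Z_scene_c.png

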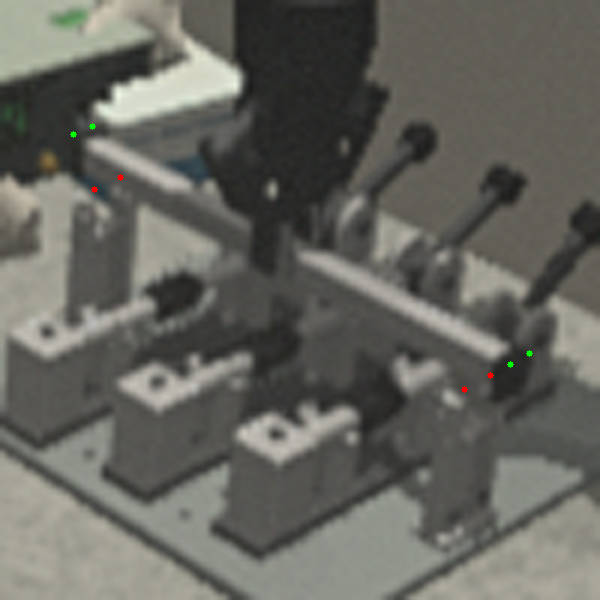

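View pics/Z_top_c.png

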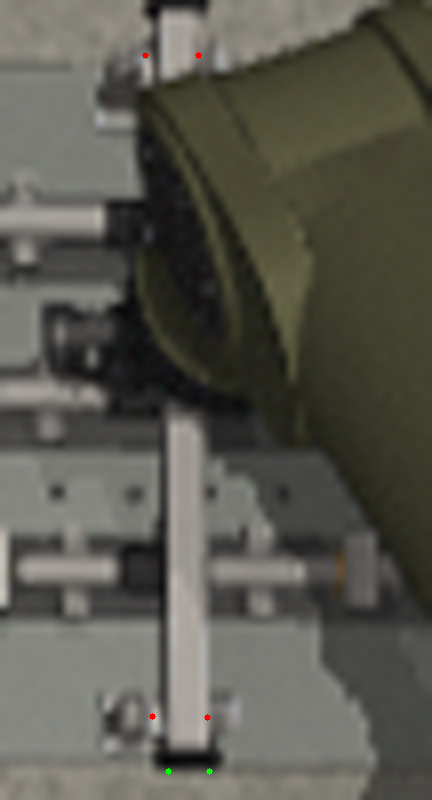

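play_rows(deltas=[0.9, 0.04, 0, -0.007, 0, 0.9, 0.08, 0, -0.007, 0, 0.9, 0.11, 0, -0.007, 0, 0.9, 0.11, 0, -0.007, 0])

```text
clock: 54.25
tool_pos: [0.5419, -0.0491, 0.0547]
tcp_rot: [-0.697, 0.006, 0.717, 0.008]
ft_force: [0.0, -0.5, -2.6]
finger_gap: 0.014
```

```bash
python3 -c "
from h import *
go(fx([-.002,.0005,.0392]),YF);force(2)"
```

```text
clock 54.25 pos [ 0.5419 -0.0491  0.0547] yaw -91.2 gap 0.0140 F [ 0.04 -0.53 -2.58]
  d [ 0.103 -0.001  0.002] turn 0.002
fixture pos, force [-9.0000e-04  5.0000e-04  5.5300e-02  2.2010e-01  5.3900e-01 -2.3673e+00] std [0.69 0.1  0.81] clock 54.35 gap 0.0142
```

No contact force so far: the bar is entering the slots freely. Lowering the rest.

play_rows(deltas=[0.9, 0.03, 0, 0, 0, 0.9, 0.06, 0, 0, 0, 0.9, 0.08, 0, 0, 0, 0.9, 0.09, 0, 0, 0, 0.9, 0.095, 0, 0, 0, 0.9, 0.1, 0, 0, 0])

```text
clock: 54.95
tool_pos: [0.5422, -0.0489, 0.0404]
tcp_rot: [-0.698, 0.006, 0.716, 0.008]
ft_force: [-0.5, -0.3, -2.3]
finger_gap: 0.0142
```

```bash
python3 -c "
from h import *
go(fx([-.002,.0005,.0392]),YF);force(2)
snap('Za')
crop('scene','Za',270,125,370,225,6)"
```

```text
clock 54.95 pos [ 0.5422 -0.0489  0.0404] yaw -91.2 gap 0.0142 F [-0.46 -0.28 -2.31]
  d [0.008 0.    0.006] turn 0.003
fixture pos, force [-1.100e-03  6.000e-04  4.040e-02  3.156e-01 -4.751e-01 -2.057e+00] std [0.33 0.11 0.35] clock 55.05 gap 0.0143
```

View pics/Za_scene_c.png

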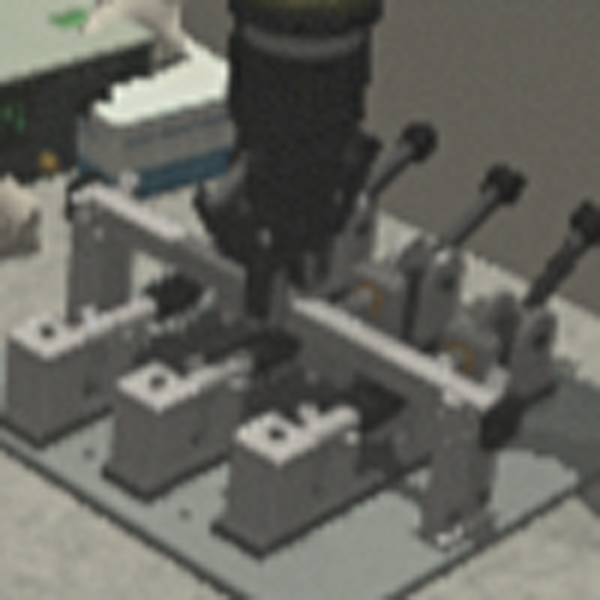

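play_rows(deltas=[0.9, 0.006, 0, 0, 0, 0.9, 0.012, 0, 0, 0, 0.9, 0.018, 0, 0, 0, 0.9, 0.018, 0, 0, 0])

```text
clock: 55.55
tool_pos: [0.5423, -0.049, 0.0392]
tcp_rot: [-0.698, 0.007, 0.716, 0.008]
ft_force: [-4.5, 0.4, 12.4]
finger_gap: 0.0143
```

```bash
python3 -c "
from h import *
force(2)"
```

```text
fixture pos, force [-9.00000e-04  5.00000e-04  3.92000e-02 -4.06400e+00 -1.36300e-01
  1.14761e+01] std [0.19 0.2  0.16] clock 55.65 gap 0.0141
```

Seated: contact at exactly z = 0.0392, as computed. Releasing and rising straight up.

play_rows(deltas=[0.8, -0.006, 0, 0, 0, 0.6, -0.006, 0, 0, 0, 0.45, -0.006, 0, 0, 0, 0.45, -0.006, 0, 0, 0, 0.45, -0.2, 0, 0, 0, 0.45, -0.5, 0, 0, 0, 0.45, -0.9, 0, 0, 0, 0.45, -0.9, 0, 0, 0])

```text
clock: 56.45
tool_pos: [0.5487, -0.0486, 0.1793]
tcp_rot: [-0.701, 0.007, 0.713, 0.008]
ft_force: [-0.3, 0.0, 0.9]
finger_gap: 0.0471
```

play_rows(deltas=[0.45, -0.3, 0, 0, 0, 0.45, -0.3, 0.3, 0.3, 0, 0.45, -0.3, 0.6, 0.6, 0, 0.45, -0.3, 0.9, 0.6, 0, 0.45, -0.3, 1, 0.6, 0, 0.45, -0.3, 1, 0.6, 0])

```text
clock: 57.05
tool_pos: [0.4543, -0.2024, 0.2248]
tcp_rot: [-0.7, 0.01, 0.714, 0.01]
ft_force: [0.9, 0.7, -0.3]
finger_gap: 0.047
```

play_rows(deltas=[0.45, 0, 0.3, 0.3, 0, 0.45, 0, 0.6, 0.5, 0, 0.45, 0, 0.9, 0.5, 0, 0.45, 0, 1, 0.5, 0, 0.45, 0, 1, 0.5, 0])

```text
clock: 57.55
tool_pos: [0.3732, -0.3543, 0.2253]
tcp_rot: [-0.7, 0.013, 0.714, 0.012]
ft_force: [0.4, 0.6, -0.3]
finger_gap: 0.0471
```

```bash
python3 -c "
from h import *
snap('Zb')
P=[(fx([x,y,.098]),(0,255,0)) for x in(-.161,.161) for y in(-.008,.008)]
crop('scene','Zb',250,125,385,225,5.8)
crop('top','Zb',258,138,372,248,5.9,P)
print(env.get_state()['tool_pos'])"; for n in long mid short; do python3 pl.py $n Zb | sed -n 2p;done; python3 sl.py V long
```

```text
[ 0.37522928 -0.34952132  0.22568667]
 max [142, 142, 142, 142, 142, 141, 141, 141, 142, 142, 142, 142, 142, 142, 142, 141, 140, 137, 133, 129, 129, 130, 131, 126, 109, 93, 76, 97, 122, 147, 161, 160, 159, 158, 157, 155]
 max [141, 141, 141, 142, 142, 143, 144, 144, 144, 144, 144, 143, 143, 142, 140, 137, 135, 134, 132, 131, 121, 107, 94, 83, 83, 82, 81, 103, 128, 152, 164, 163, 162, 161, 159, 157]
 max [140, 140, 140, 141, 141, 141, 142, 141, 141, 140, 140, 141, 142, 142, 141, 140, 139, 132, 124, 116, 107, 95, 83, 74, 102, 131, 159, 166, 165, 163, 161, 160, 158, 157, 141, 124]
long sleeve -0.0150..0.0247 len 0.0396 centre 0.0048
```

View pics/Zb_scene_c.png

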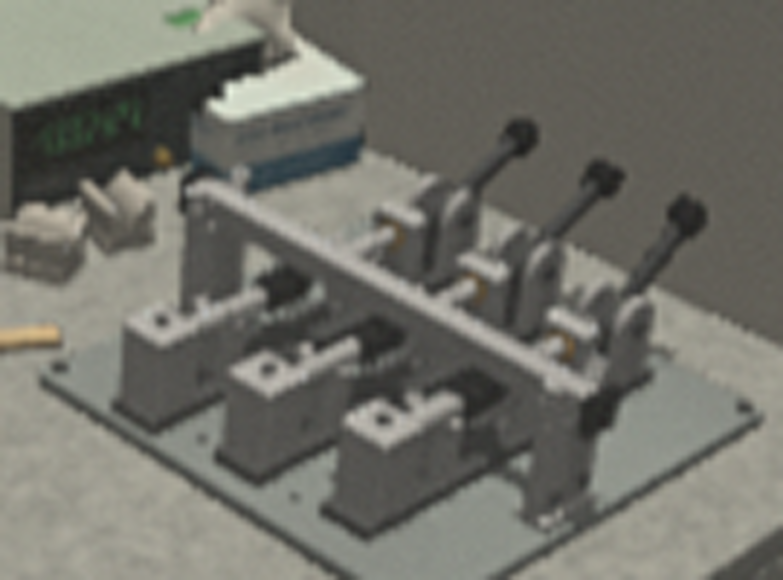

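View pics/Zb_top_c.png

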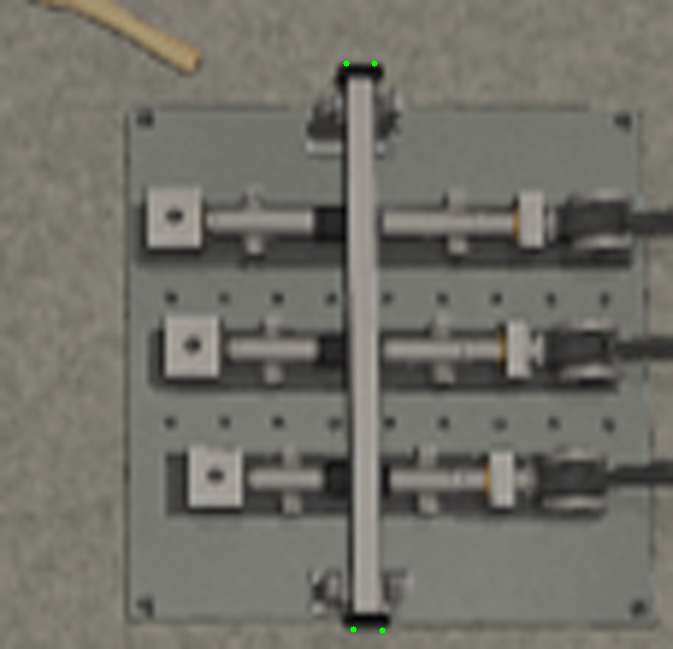

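The bar lies in both brackets as it did at the start, the plunger profiles are unchanged since clamping, and the arm is clear. Handing in.

```bash
python3 -c "
from h import *
print(env.get_state()['clock'],job.close_job())"
```

```text
the job is handed in; nothing more can be done
57.65 None
```

The job is handed in at 57.65 s. All three rods were present; each is clamped in its own nest, and the keeper bar is back in both brackets. The hand-in gave no verdict.

- **What I did:** I lifted the bar out and laid it on the bench. I laid each rod in the nest of its length and swung its lever by pinching the knob. Then I lowered the bar back until it met the bracket floors, with about 11 N of contact at the height I had worked out.
- **Plunger press:** Sleeve and band positions in the top view give about 3.9 mm (long), 4.1 mm (mid) and 4.4 mm (short), against a middle of 4.5 mm. The band profiles had not changed after the bar went back. Knob angles from the scene view were 1.48, 1.40 and 1.19 rad, roughly in line with this.
- **Bar and tools:** In the last pictures the bar sits as it did at the start, within a few millimetres endways. The arm was clear, and I never went near the bystander tools. I did not measure the tools' positions again at the end.
- **Checks that disagreed:**
  - The real fingertips were about 40 mm above the reported TCP, so I set heights from pictures and contact instead.
  - Rod positions from the camera and from the lever angles differed by a steady 2 mm, so I used only differences for the press.
  - The scene view was about 1.5 px off the top view.

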